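Put the flat cells on charge and guard the cradle

ROBOT

A 6-joint arm with a two-finger parallel gripper is mounted at the origin on a cart in front of the work surface, level with it; the furniture and walls round the work are solid. World frame = base frame: x ahead of the robot, y to its left, z up, the work surface at z = 0. Lengths are in mm, angles in rad, forces in N, time in s.
With the tool pointing down it reaches from about 350 to 875 mm from the base axis. Payload 4.2 kg.
Tool frame: the origin (TCP) lies at the very end of the fingers, on their centre line; the grasp point (between the pads) lies 19 mm behind it (env.grip_point_offset is the y of the grasp point in the tool frame, in mm); y points along the fingers, z is the direction in which the jaws open and shut, and the axes are right-handed (so a half turn about y gives the same grasp; the last joint's range is limited). The gripper opens to 87 mm and grips with 3 to 60 N. Pads are 19 mm wide; open, the fingers measure 117 mm over their backs; the gripper's body (75 mm by 190 mm) begins 51 mm behind the grasp point.
Start: joints at [-0.987, 0.385, 0.008, 0, -1.194, -0.259], TCP at [199.465, -592.295, 222.55] pointing down, gripper open.
Joint ranges: [-3.14, 3.14], [-1.21, 2.06], [-1.07, 1.41], [-3.16, 2.05], [-2.99, -0.16], [-3.1, 3.1]. Speed limits (rad/s): [2.79, 2.79, 3.14, 3.14, 3.14, 3.14].

INTERFACE

Orientations are given as [roll, pitch, yaw] about the fixed x, y, z axes, in that order (R = Rz(yaw) Ry(pitch) Rx(roll)).
In Python, from bench import env gives the robot as it stands. The module is installed in compiled form; this text tells all that it offers.
- The arm moves only by the tool servo_tool, never from a script. Its argument "increments" is a list of rows, each a list of 4 numbers: the shift along the tool's x, y, z in cm, then the turn about the tool's y in rad. A call has exactly 8 rows; each row shifts and turns the commanded pose from where the row before left it, along the tool's axes as they then stand; what a row does not reach is not made up. A row lasts 1/12 s, in which the tool goes at most 41.7 mm and 7.16 degrees, less where a joint would pass 70% of its speed; a pose out of reach is approached as far as the arm can. A call is refused whole if a number of a shift passes 4.17 or a number of a turn 0.125, either way. A call with a gripper value outside its range is refused whole. "fingers" is the finger opening in cm, from 0 to 8.7, set as the call begins (left out, the last holds). The fingers move at their own pace and stop on an object; "force" is the grip in N (left out, the last holds). Time passes only in rows, so rows that do not move let the fingers close, or fill a call up. It gives the time, the measured TCP pose, the force and the opening at its end, in the units of the state.
- env.observe(): the state, without advancing time (a new reading comes with each control period).
- env.capture(name): name is "side" or "top" or "wrist"; returns a dict with "frame" (400x640x3 uint8, blue, green, red), "vfov" (degrees; the focal length in pixels is half the picture's height over the tangent of half this angle, whatever the lens; pixels are square), "cx", "cy" (the principal point, pixels), "R" (3x3) and "t" (3): a world point X has camera coordinates R X + t. Camera axes: x right, y down, z forward; pixel columns grow to the right and rows downward; lengths in mm; the calibration is good to about 2 mm. A picture is of the moment at which its call begins. There is no depth.
- env.finish_job(): hands the job in, once; it reports no verdict.
The state is a dict: "t": time; "joint_pos": joint angles; "dq": joint speeds; "joint_torque": joint torques, N m; "tcp_pos": TCP position; "tool_rot": TCP orientation; "contact_force": force on the tool from outside, world axes, zero at the start; "wrist_torque": the same for the moment, N m; "finger_gap": opening from 0.0 (shut) to 1.0 (fully open).
Only numpy, scipy, OpenCV 4.12 (cv2) and the standard library are available. Lean on these libraries where they do the work, as an engineer would, in place of code of your own. Each camera call takes 0.05 s, during which the arm holds its last target. There are 200 camera calls.

TASK

Switch the charging cradle off with its red toggle, lift off the yellow guard and lean it at a slant against the cardboard box of screws. Then put every cell from the wooden rack on charge, each in a bay of its own: press its flat end against the coil spring and swing the brass-knobbed end down past the red lip, until the cell lies level with its knob home under the lip. Lay the guard back level and square across both cheeks of the cradle, let go and switch the cradle on again; do not knock over the oil can.

Things in the scene. Friction and masses are not known exactly. Their poses are not given: they have to be found in the camera images.
- charger: Grey charging cradle, fixed, right of the robot; x away from the robot, origin under its middle. Deck 45 mm up, 86 (x) wide, y from -87 to +122. Two cheeks along x, 14 mm wide, at y = +-80, tops 80 mm up. Beam with the red lips on the robot's side (x -41 to -31, 70 mm high), beam with the springs on the far side (x 34 to 43, 73 mm high). The toggle stands on the deck left of the left cheek.
- bay_1 (a point): Bay 1: where the centre of a seated cell lies, 62 mm above the bench; x runs from lip to spring, z up; bays 40 mm apart in y. Spring plate 18 mm wide, from 8 below to 12 above this point; its face is at x = +21 when free and gives way 14 mm to +x (500 N/m, 1.5 N at first touch). Fixed contact at x = -25. Lip: x below -20.5, 8.5 to 11 mm above, 18 wide. Vee saddles at x = -18 to -12 and +10 to +15.
- cell_1_mid (a point): Cell 1: green, white band, red end; 14.5 mm in diameter, 50 mm long with its brass knob (6 mm in diameter, 2 mm long), 30 g. This is its centre; x runs along it from the knob to the flat end. It starts in a vee of the wooden rack (66 x 116 mm, floor 8 mm up, axis 25 mm up, lanes 40 mm apart), knob towards the robot, which is the way it goes into a bay. One of the three cells may be missing.
- cell_1_knob (a point): Tip of the brass knob of cell 1, 25 mm from its centre.
- bay_2 (a point): Bay 2: where the centre of a seated cell lies, 62 mm above the bench; x runs from lip to spring, z up; bays 40 mm apart in y. Spring plate 18 mm wide, from 8 below to 12 above this point; its face is at x = +21 when free and gives way 14 mm to +x (500 N/m, 1.5 N at first touch). Fixed contact at x = -25. Lip: x below -20.5, 8.5 to 11 mm above, 18 wide. Vee saddles at x = -18 to -12 and +10 to +15.
- cell_2_mid (a point): Cell 2: green, white band, red end; 14.5 mm in diameter, 50 mm long with its brass knob (6 mm in diameter, 2 mm long), 30 g. This is its centre; x runs along it from the knob to the flat end. It starts in a vee of the wooden rack (66 x 116 mm, floor 8 mm up, axis 25 mm up, lanes 40 mm apart), knob towards the robot, which is the way it goes into a bay. One of the three cells may be missing.
- cell_2_knob (a point): Tip of the brass knob of cell 2, 25 mm from its centre.
- bay_3 (a point): Bay 3: where the centre of a seated cell lies, 62 mm above the bench; x runs from lip to spring, z up; bays 40 mm apart in y. Spring plate 18 mm wide, from 8 below to 12 above this point; its face is at x = +21 when free and gives way 14 mm to +x (500 N/m, 1.5 N at first touch). Fixed contact at x = -25. Lip: x below -20.5, 8.5 to 11 mm above, 18 wide. Vee saddles at x = -18 to -12 and +10 to +15.
- cell_3_mid (a point): Cell 3: green, white band, red end; 14.5 mm in diameter, 50 mm long with its brass knob (6 mm in diameter, 2 mm long), 30 g. This is its centre; x runs along it from the knob to the flat end. It starts in a vee of the wooden rack (66 x 116 mm, floor 8 mm up, axis 25 mm up, lanes 40 mm apart), knob towards the robot, which is the way it goes into a bay. One of the three cells may be missing.
- cell_3_knob (a point): Tip of the brass knob of cell 3, 25 mm from its centre.
- cover_grip (a point): Guard: yellow plate 92 (x) x 170 (y) x 5 mm with rubber-trimmed long edges that hardly slip, about 0.15 kg, with a dark grip rib on top, 14 mm thick (x), 70 long (y), its top 35 mm above the plate's underside. This point lies in the middle of the rib, 22 mm above the underside; z is the plate's normal on the rib's side. Turned half round it is the same. It starts across the cheeks of the cradle.
- cover: The guard again: the centre of its underside, 22 mm below cover_grip; axes as there.
- rest (a point): Middle of the cradle at the height of the cheeks' tops, 80 mm up: the centre of the guard's underside belongs here, its x and y along the cradle's x and y.
- carton: Box of screws: low pale cardboard box, the only one here, 70 (x) x 104 (y) x 42 (z) mm, 0.9 kg, standing loose on the bench to the left; origin under its middle. Its long +x face looks to the left, over free bench, where the guard's foot can stand; a guard leant at 43 degrees has its foot 45 mm from that face and lies on the box's upper edge.
- switch (a joint): Toggle of the cradle: 0 = off, leaning to the robot; 0.9 = on, leaning away from it; it starts on. A bat on a hinge along the cradle's y, pivot 55 mm above the bench; it stays where it is put and takes about 1.5 N at the tip.
- switch_tip (a point): Centre of the red ball (13 mm in diameter) at the end of the toggle, 40 mm from the pivot, 91 mm above the bench at either end; it moves 35 mm along the cradle's x between on and off, 20 mm clear of the guard's end.
- oiler: Brass thumb oil can, 74 mm in diameter, 186 mm tall with its spout, standing farther back; origin under its middle; z is its own upright axis. Leave it standing. The bench between it, the rack and the cradle is strewn with scrap iron up to 90 mm high, and the handle of a lever press stands 0.3 m up behind the cradle.

How it is judged (in metres and radians):
On the way, in this order (a step that is already met when the one before it is completed fails the run):
1. the cradle is switched off (value of joint switch below 0.15 rad), for 0.2 s.
2. the guard is off the cradle and leans by itself at a slant against the box of screws (angle between cover_grip's own z axis and vertical between 0.4 and 1.25 rad and contact force between cover and carton above 0.1 N and contact force between cover and charger below 0.05 N and contact force between the fingers and cover below 0.05 N and linear speed of cover below 0.02 m/s), for 0.4 s.
3. every cell is snapped home in a bay of its own (((x of cell_1_mid in the frame of bay_1 between -0.002 and 0.002 m and y of cell_1_mid in the frame of bay_1 between -0.0035 and 0.0035 m and z of cell_1_mid in the frame of bay_1 between -0.0025 and 0.0025 m and x of cell_1_knob in the frame of bay_1 below -0.022 m and angle between the x axis of cell_1_mid and the x axis of bay_1, either way round below 0.08 rad) or (x of cell_1_mid in the frame of bay_2 between -0.002 and 0.002 m and y of cell_1_mid in the frame of bay_2 between -0.0035 and 0.0035 m and z of cell_1_mid in the frame of bay_2 between -0.0025 and 0.0025 m and x of cell_1_knob in the frame of bay_2 below -0.022 m and angle between the x axis of cell_1_mid and the x axis of bay_2, either way round below 0.08 rad) or (x of cell_1_mid in the frame of bay_3 between -0.002 and 0.002 m and y of cell_1_mid in the frame of bay_3 between -0.0035 and 0.0035 m and z of cell_1_mid in the frame of bay_3 between -0.0025 and 0.0025 m and x of cell_1_knob in the frame of bay_3 below -0.022 m and angle between the x axis of cell_1_mid and the x axis of bay_3, either way round below 0.08 rad)) and ((x of cell_2_mid in the frame of bay_1 between -0.002 and 0.002 m and y of cell_2_mid in the frame of bay_1 between -0.0035 and 0.0035 m and z of cell_2_mid in the frame of bay_1 between -0.0025 and 0.0025 m and x of cell_2_knob in the frame of bay_1 below -0.022 m and angle between the x axis of cell_2_mid and the x axis of bay_1, either way round below 0.08 rad) or (x of cell_2_mid in the frame of bay_2 between -0.002 and 0.002 m and y of cell_2_mid in the frame of bay_2 between -0.0035 and 0.0035 m and z of cell_2_mid in the frame of bay_2 between -0.0025 and 0.0025 m and x of cell_2_knob in the frame of bay_2 below -0.022 m and angle between the x axis of cell_2_mid and the x axis of bay_2, either way round below 0.08 rad) or (x of cell_2_mid in the frame of bay_3 between -0.002 and 0.002 m and y of cell_2_mid in the frame of bay_3 between -0.0035 and 0.0035 m and z of cell_2_mid in the frame of bay_3 between -0.0025 and 0.0025 m and x of cell_2_knob in the frame of bay_3 below -0.022 m and angle between the x axis of cell_2_mid and the x axis of bay_3, either way round below 0.08 rad)) and ((x of cell_3_mid in the frame of bay_1 between -0.002 and 0.002 m and y of cell_3_mid in the frame of bay_1 between -0.0035 and 0.0035 m and z of cell_3_mid in the frame of bay_1 between -0.0025 and 0.0025 m and x of cell_3_knob in the frame of bay_1 below -0.022 m and angle between the x axis of cell_3_mid and the x axis of bay_1, either way round below 0.08 rad) or (x of cell_3_mid in the frame of bay_2 between -0.002 and 0.002 m and y of cell_3_mid in the frame of bay_2 between -0.0035 and 0.0035 m and z of cell_3_mid in the frame of bay_2 between -0.0025 and 0.0025 m and x of cell_3_knob in the frame of bay_2 below -0.022 m and angle between the x axis of cell_3_mid and the x axis of bay_2, either way round below 0.08 rad) or (x of cell_3_mid in the frame of bay_3 between -0.002 and 0.002 m and y of cell_3_mid in the frame of bay_3 between -0.0035 and 0.0035 m and z of cell_3_mid in the frame of bay_3 between -0.0025 and 0.0025 m and x of cell_3_knob in the frame of bay_3 below -0.022 m and angle between the x axis of cell_3_mid and the x axis of bay_3, either way round below 0.08 rad))), for 0.3 s.
4. the guard lies level across both cheeks of the cradle, let go (x of cover_grip in the frame of rest between -0.015 and 0.015 m and y of cover_grip in the frame of rest between -0.009 and 0.009 m and z of cover_grip in the frame of rest between 0.018 and 0.026 m and angle between cover_grip's own z axis and vertical below 0.06 rad and angle between the y axis of cover_grip and the y axis of rest, either way round below 0.12 rad and contact force between the fingers and cover below 0.05 N), for 0.3 s.
5. the switch is thrown (value of joint switch above 0.75 rad), for 0.2 s.
At the end, for the whole second after the job is handed in: Each cell lies in its own bay, knob under the lip: centre within 2 mm along, 3.5 mm across and 2.5 mm in height of the bay's, axis within 0.08 rad. Guard let go, at rest across both cheeks: level to 0.06 rad, within 15 mm in x, 9 mm in y and 0.12 rad in yaw of the middle. Switch over 0.75 (on) (all of step 3 and all of step 4 and linear speed of cover below 0.02 m/s and value of joint switch above 0.75 rad); the robot touches nothing.
It fails at once if the oil can is knocked over (angle between oiler's own z axis and vertical above 0.6 rad).
Of cell_1, cell_2, cell_3 only 2 to 3 are there at a start; the rules pass over those that are not, and their reading is None.
At some moment in a run one of carton may be knocked a few centimetres aside while the robot is not near it.
It also fails if it takes over 200 s, if anything falls off the work surface, if the arm or the gripper's body presses on something with over 40 N, if the wrist force passes 120 N, or if a joint passes its speed limit or range.

## Working session

There is one attempt and no reset: what is moved stays moved. The work goes in short steps, Python scripts to look and compute and a tool call to move; the robot and the scene stay as the last step left them, time stands still between calls to the robot, and variables do not carry over. Pictures are saved under pics/ and viewed, about 12 in all and at most 16, crops included, and the job is handed in when it is done.

Besides the shell and the picture viewer there is one more tool, called after "Request:" as name(argument=value, ...), one argument or row to a line, values as JSON. servo_tool: Moves the arm, as the interface text tells. Its arguments: {"type":"object","properties":{"increments":{"type":"array","items":{"type":"array","items":{"type":"number"}}},"fingers":{"type":"number"},"force":{"type":"number"}},"required":["increments"]}

```bash
mkdir -p pics; cat > h.py <<'E'
import numpy as np, cv2
from bench import env
from scipy.spatial.transform import Rotation as Ro
def cap(n,save=None):
    c=env.capture(n); c['f']=c['frame'].shape[0]/2/np.tan(np.radians(c['vfov'])/2)
    c['R']=np.array(c['R']);c['t']=np.array(c['t'])
    if save: cv2.imwrite('pics/'+save,c['frame'])
    return c
def ray(c,u,v):
    d=c['R'].T@np.array([(u-c['cx'])/c['f'],(v-c['cy'])/c['f'],1]); return -c['R'].T@c['t'],d/np.linalg.norm(d)
def onz(c,u,v,z):
    o,d=ray(c,u,v); return o+d*(z-o[2])/d[2]
def proj(c,X):
    p=c['R']@np.array(X,float)+c['t']; return c['f']*p[0]/p[2]+c['cx'],c['f']*p[1]/p[2]+c['cy']
def tri(c1,p1,c2,p2):
    o1,d1=ray(c1,*p1);o2,d2=ray(c2,*p2)
    s=np.linalg.lstsq(np.c_[d1,-d2],o2-o1,rcond=None)[0]
    a=o1+s[0]*d1;b=o2+s[1]*d2; return (a+b)/2,np.linalg.norm(a-b)
def toolR(): 
    return Ro.from_euler('xyz',env.observe()['tool_rot']).as_matrix()
E
python3 - <<'E'
from h import *
np.set_printoptions(precision=3,suppress=True)
s=env.observe();print(s,env.grip_point_offset);print(toolR())
for n in('side','top','wrist'):
    c=cap(n,n+'0.png');print(n,-c['R'].T@c['t'],c['R'][2],c['f'],c['cx'],c['cy'])
E
```

```text
{'t': 0.0, 'joint_pos': array([-0.987,  0.386,  0.007, -0.001, -1.194, -0.259]), 'dq': array([ 0.001,  0.002,  0.001, -0.001, -0.001,  0.001]), 'joint_torque': array([ -0.   , -39.067,  18.74 ,   4.22 ,   0.011,  -0.   ]), 'tcp_pos': array([ 199.285, -591.757,  221.466]), 'tool_rot': array([-1.569,  0.   ,  0.325]), 'contact_force': array([-0.277, -0.407, -0.468]), 'wrist_torque': array([-0.021, -0.   ,  0.005]), 'finger_gap': 1.0011111987864088} -18.700000000000003
[[ 0.948 -0.001 -0.319]
 [ 0.319  0.002  0.948]
 [-0.    -1.     0.002]]
side [ 72.432 735.088 664.045] [ 0.442 -0.694 -0.568] 396.8154881927609 327.86714244124335 203.6574686821061
top [ 322.594   13.796 1170.449] [ 0.211  0.008 -0.978] 363.7121149258183 312.99593088903566 197.33743091547282
wrist [ 120.245 -618.385  384.55 ] [ 0.284  0.099 -0.954] 277.26240658454884 325.22418395383477 203.12702532676283
```

View pics/top0.png

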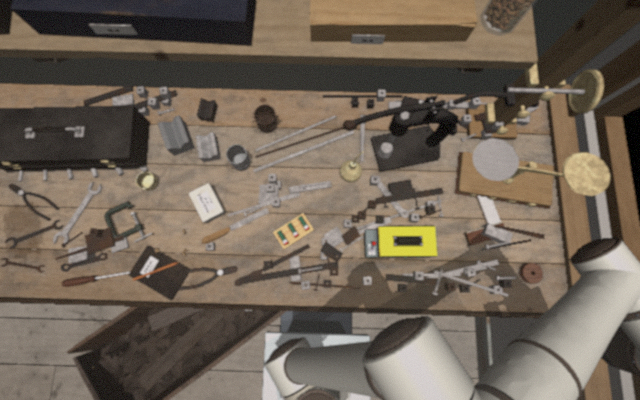

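View pics/side0.png

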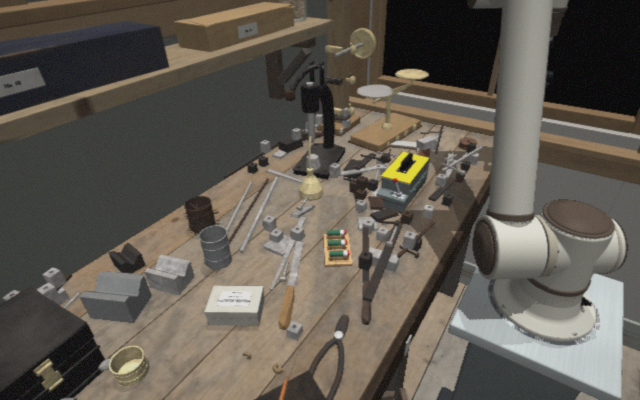

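The top view shows the cradle with its yellow guard at (405,241) and the toggle just left of it at (372,238). The rack with its cells is at (293,232), the carton at (207,201), and the oil can at (350,170) behind the rack. The side view agrees, with three green cells near (337,243) and the carton at (235,303).

```bash
cat > meas.py <<'E'
from h import *
np.set_printoptions(precision=1,suppress=True)
def blobs(c,lo,hi,amin=8,roi=None):
    hsv=cv2.cvtColor(c['frame'],cv2.COLOR_BGR2HSV); m=cv2.inRange(hsv,np.array(lo),np.array(hi))
    if roi: 
        k=np.zeros_like(m);k[roi[1]:roi[3],roi[0]:roi[2]]=255;m&=k
    cs,_=cv2.findContours(m,cv2.RETR_EXTERNAL,cv2.CHAIN_APPROX_NONE)
    return sorted([(cv2.contourArea(x),x) for x in cs if cv2.contourArea(x)>=amin],key=lambda a:-a[0])
def rect(c,cnt,z):
    P=np.array([onz(c,u,v,z)[:2] for u,v in cnt[:,0]],np.float32); r=cv2.minAreaRect(P); return r
E
python3 - <<'E'
from meas import *
t=cap('top');s=cap('side')
for n,c in(('top',t),('side',s)):
  for nm,lo,hi in(('yellow',(24,150,120),(34,255,255)),('green',(45,60,30),(90,255,200)),('redlo',(0,150,90),(7,255,255)),('orange',(10,120,150),(22,220,255))):
    for a,b in blobs(c,lo,hi,5)[:5]:
        M=b[:,0].mean(0); z=85 if nm=='yellow' else 30
        print(n,nm,a,M,onz(c,*M,z),rect(c,b,z) if nm in('yellow','orange') else '')
def pale(c,roi,z):
    b=blobs(c,(0,0,120),(40,70,255),50,roi)[0][1]; print('pale',b[:,0].mean(0),rect(c,b,z), cv2.boxPoints(rect(c,b,z)).round(1).tolist())
pale(t,(175,170,240,235),42)
cv2.imwrite('pics/crop.png',np.hstack([cv2.resize(t['frame'][165:285,170:450],None,fx=2.6,fy=2.6,interpolation=cv2.INTER_CUBIC)]))
cv2.imwrite('pics/crop2.png',cv2.resize(s['frame'][130:340,190:450],None,fx=2.8,fy=2.8,interpolation=cv2.INTER_CUBIC))
E
```

```text
top yellow 1585.5 [407.1 241. ] [ 431.7 -260.6   85. ] ((432.75848388671875, -259.502197265625), (88.6275634765625, 168.8889617919922), 2.3710625171661377)
top green 10.0 [291.  227.1] [470.3  90.   30. ] 
top green 9.5 [280.9 234.8] [445.3 120.6  30. ] 
top green 8.5 [301.8 220.5] [492.5  56.6  30. ] 
side yellow 593.0 [405.1 166.9] [ 429.6 -252.7   85. ] ((429.97283935546875, -257.68780517578125), (89.22923278808594, 174.5466766357422), 2.1297497749328613)
side green 44.0 [336.  253.2] [439.4 126.2  30. ] 
side green 39.5 [334.3 242.5] [463.5  94.6  30. ] 
side green 36.5 [333.3 232.3] [486.4  61.7  30. ] 
side orange 26.5 [283.  388.7] [340.1 463.3  30. ] ((340.44659423828125, 462.53839111328125), (4.138561725616455, 37.67963409423828), 23.632139205932617)
pale [207.1 205.4] ((543.228759765625, 360.6347961425781), (215.89471435546875, 206.57025146484375), 4.097898006439209) [[428.20001220703125, 455.8999938964844], [442.8999938964844, 249.89999389648438], [658.2999877929688, 265.29998779296875], [643.5, 471.3999938964844]]
```

View pics/crop.png

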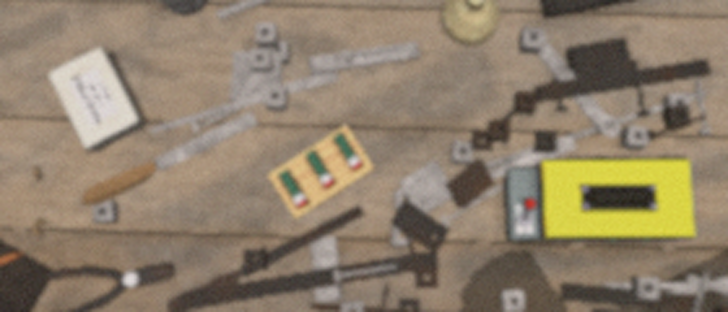

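View pics/crop2.png

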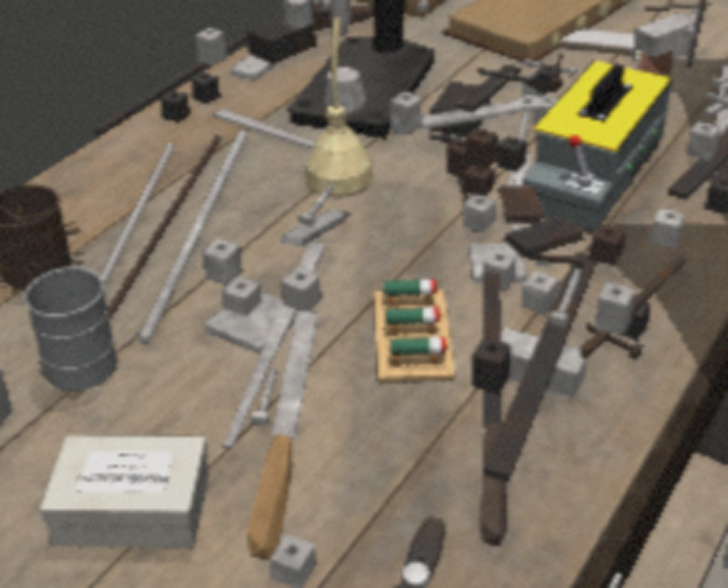

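The crops show all three cells in the rack with their red ends towards the robot. The carton's long left face has free bench to its left. The red toggle ball is at crop 1 (530,204), left of the guard.

```bash
python3 - <<'E'
from meas import *
t=cap('top');s=cap('side')
def reds(c,roi):
    f=c['frame'].astype(int); m=((f[...,2]-np.maximum(f[...,1],f[...,0]))>50).astype(np.uint8)
    k=np.zeros_like(m);k[roi[1]:roi[3],roi[0]:roi[2]]=1
    n,l,st,ce=cv2.connectedComponentsWithStats(m*k); return [(st[i,4],ce[i]) for i in range(1,n) if st[i,4]>3]
a=reds(t,(362,225,385,260));b=reds(s,(380,165,420,210));print(a,b)
p,e=tri(t,a[0][1],s,b[0][1]);print('ball',p,e)
# red ends cells
a=reds(t,(270,205,320,255));b=reds(s,(320,220,360,265));print(a,b)
for q in a: print('top',onz(t,*q[1],28))
for q in b: print('side',onz(s,*q[1],28))
# carton: corners from crop
C=[(48,74),(100,47),(142,118),(90,149)]
for u,v in C: print('carton',onz(t,u/2.6+170,v/2.6+165,42))
# yellow corners
b=blobs(t,(24,150,120),(34,255,255))[0][1]; print(cv2.boxPoints(rect(t,b,85)))
# rack corners
for u,v in[(267,178),(346,123),(375,163),(297,217)]: print('rack',onz(t,u/2.6+170,v/2.6+165,10))
E
```

```text
[(np.int32(13), array([373.5, 242.8]))] [(np.int32(15), array([394.9, 179.5]))]
ball [ 422.  -159.7   92.1] 1.3584963392475842
[(np.int32(6), array([307. , 228.8])), (np.int32(8), array([295.9, 235.4])), (np.int32(7), array([286., 243.]))] [(np.int32(8), array([344.5, 231.5])), (np.int32(10), array([345.7, 241.3])), (np.int32(13), array([348.1, 251.8]))]
top [466.7  39.5  28. ]
top [445.1  73.8  28. ]
top [420.3 103.7  28. ]
side [464.8  41.9  28. ]
side [442.8  74.   28. ]
side [418.4 105.   28. ]
carton [567.3 420.   42. ]
carton [603.1 359.4  42. ]
carton [515.9 300.6  42. ]
carton [476.3 360.1  42. ]
[[ 385.  -176.9]
 [ 391.5 -345.5]
 [ 480.1 -342.1]
 [ 473.6 -173.5]]
rack [451. 149.  10.]
rack [522.3  54.3  10. ]
rack [473.3  16.8  10. ]
rack [404.5 110.   10. ]
```

Request:
servo_tool(
  increments=[
    [0,0,0,0.095],
    [0,0,0,0.095],
    [0,0,0,0.095],
    [2.02,0,3.28,0],
    [2.02,0,3.28,0],
    [2.02,0,3.28,0],
    [2.02,0,3.28,0],
    [2.02,0,3.28,0],
  ],
  fingers=0,
  force=20,
)

```text
t: 1.02
tcp_pos: [294.3, -422.9, 222.6]
tool_rot: [-1.571, -0.0, 0.039]
contact_force: [1.1, 0.1, 0.8]
finger_gap: 0.476
```

Request:
servo_tool(
  increments=[
    [2.02,0,3.28,0],
    [2.02,0,3.28,0],
    [2.02,0,3.28,0],
    [2.02,0,3.28,0],
    [2.02,0,3.28,0],
    [2.02,0,3.28,0],
    [2.02,0,3.28,0],
    [2.02,0,3.28,0],
  ],
)

```text
t: 1.68
tcp_pos: [445.4, -153.9, 223.0]
tool_rot: [-1.571, -0.001, 0.04]
contact_force: [0.4, -1.2, 0.4]
finger_gap: 0.009
```

```bash
python3 - <<'E'
from meas import *
w=cap('wrist','w1.png');print(env.observe()['tcp_pos'],env.observe()['tool_rot'],-w['R'].T@w['t'])
for a,b in blobs(w,(24,130,90),(36,255,255),200): r=rect(w,b,85);print(a,r,cv2.boxPoints(r))
f=w['frame'].astype(int); m=((f[...,2]-np.maximum(f[...,1],f[...,0]))>60).astype(np.uint8)
n,l,st,ce=cv2.connectedComponentsWithStats(m)
for i in range(1,n):
  if st[i,4]>15: print(st[i],ce[i],onz(w,*ce[i],91))
E
```

```text
[ 448.9 -150.1  223. ] [-1.6 -0.   0. ] [ 361.8 -157.   385.9]
12020.5 ((433.12908935546875, -254.52365112304688), (91.41339111328125, 173.81631469726562), 2.3016791343688965) [[ 384.  -169.5]
 [ 390.9 -343.2]
 [ 482.3 -339.5]
 [ 475.3 -165.8]]
[521 169  14   6  50] [527.6 171.7] [410.7  63.5  91. ]
[320 171  14  11 107] [326.4 175.8] [ 423.9 -152.9   91. ]
[493 186  12   6  43] [498.7 188.8] [430.8  36.7  91. ]
[465 201  12   7  48] [470.2 204.2] [449.7   9.   91. ]
```

View pics/w1.png

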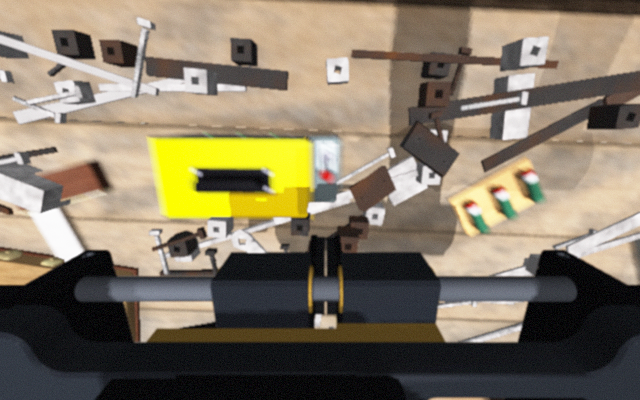

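The wrist view has +x pointing down and +y to the right. It shows the guard at (235,178), the toggle ball at (326,176) and the three red ends at right. The arm may still have been settling, so I'll re-measure at rest.

Request:
servo_tool(
  increments=[
    [0,0,0,0],
    [0,0,0,0],
    [0,0,0,0],
    [0,0,0,0],
    [0,0,0,0],
    [0,0,0,0],
    [0,0,0,0],
    [0,0,0,0],
  ],
)

```text
t: 2.4
tcp_pos: [444.7, -156.2, 222.6]
tool_rot: [-1.571, -0.0, 0.039]
contact_force: [-0.1, 0.5, 0.5]
finger_gap: 0.004
```

```bash
cat >> meas.py <<'E'
def redc(c,amin=15,th=60):
    f=c['frame'].astype(int); m=((f[...,2]-np.maximum(f[...,1],f[...,0]))>th).astype(np.uint8)
    n,l,st,ce=cv2.connectedComponentsWithStats(m)
    return [(st[i,4],ce[i]) for i in range(1,n) if st[i,4]>=amin]
def st(): 
    o=env.observe(); print('tcp',o['tcp_pos'],o['tool_rot'].round(3),'F',o['contact_force'],'gap',round(o['finger_gap']*87,1),'t',round(o['t'],2))
E
python3 - <<'E'
from meas import *
st();w=cap('wrist');st();print(-w['R'].T@w['t'])
for a,b in blobs(w,(24,130,90),(36,255,255),200): r=rect(w,b,85);print(a,r)
for a,p in redc(w): print(a,p,onz(w,*p,91),onz(w,*p,28))
for a,b in blobs(w,(45,60,30),(90,255,200),60): M=b[:,0].mean(0);print('green',a,M,onz(w,*M,31))
E
```

```text
tcp [ 444.7 -156.2  222.6] [-1.6 -0.   0. ] F [-0.1  0.5  0.5] gap 0.4 t 2.4
tcp [ 444.8 -156.1  222.6] [-1.6 -0.   0. ] F [ 0.8 -0.5 -0. ] gap 0.5 t 2.45
[ 361.2 -159.2  385.5]
12063.5 ((431.48138427734375, -259.29595947265625), (90.06061553955078, 170.3299560546875), 2.2097856998443604)
53 [526.6 171.2] [409.5  59.8  91. ] [419.8 106.6  28. ]
105 [324.4 174.2] [ 421.1 -157.5   91. ] [ 434.  -157.1   28. ]
15 [ 84.9 178.4] [ 435.9 -416.3   91. ] [ 451.8 -471.3   28. ]
51 [498.2 188.7] [430.   33.6  91. ] [444.7  74.8  28. ]
48 [469.8 204.1] [448.8   5.9  91. ] [467.5  41.3  28. ]
green 212.0 [533.9 189.7] [443.5 120.4  31. ]
green 185.0 [505.9 206.8] [468.4  88.9  31. ]
green 169.5 [478.6 221.4] [490.9  56.5  31. ]
```

Request:
servo_tool(
  increments=[
    [0,3.4,0.2,0],
    [0,3.4,0,0],
    [0,3.4,0,0],
    [0,2.5,0,0],
    [0,1.1,0,0],
    [0,0,0,0],
    [0,0,0,0],
    [0,0,0,0],
  ],
)

```text
t: 3.12
tcp_pos: [445.9, -153.9, 85.6]
tool_rot: [-1.571, -0.002, 0.04]
contact_force: [-0.2, -0.2, 1.0]
finger_gap: 0.004
```

Request:
servo_tool(
  increments=[
    [-0.7,0,0,0],
    [-0.7,0,0,0],
    [-0.7,0,0,0],
    [-0.7,0,0,0],
    [-0.7,0,0,0],
    [-0.7,0,0,0],
    [-0.1,0,0,0],
    [0,0,0,0],
  ],
)

```text
t: 3.78
tcp_pos: [405.2, -155.5, 85.4]
tool_rot: [-1.572, -0.009, 0.041]
contact_force: [7.5, -1.0, -4.8]
finger_gap: 0.006
```

Request:
servo_tool(
  increments=[
    [0,0,0,0],
    [0,0,0,0],
    [0,0,0,0],
    [1.0,0,0,0],
    [0,-3.5,0,0],
    [0,-3.5,0,0],
    [0,-3,0,0],
    [0,0,0,0],
  ],
)

```text
t: 4.45
tcp_pos: [414.4, -155.6, 189.8]
tool_rot: [-1.573, -0.009, 0.041]
contact_force: [0.4, -0.2, 0.8]
finger_gap: 0.011
```

```bash
python3 - <<'E'
from meas import *
st();t=cap('top');s=cap('side');w=cap('wrist')
for c,roi in((t,(362,225,390,275)),(s,(380,165,420,210)),(w,(250,100,400,330))):
  for a,p in redc(c,3,45):
    if roi[0]<p[0]<roi[2] and roi[1]<p[1]<roi[3]: print(a,p,onz(c,*p,91))
E
```

```text
tcp [ 414.4 -155.6  189.8] [-1.6 -0.   0. ] F [ 0.4 -0.2  0.8] gap 0.9 t 4.45
20 [405.8 182.8] [ 389.5 -161.3   91. ]
138 [321.7 183.4] [ 389.  -158.5   91. ]
```

Request:
servo_tool(
  increments=[
    [0,3.5,0,0],
    [0,3.5,0,0],
    [0,3,0,0],
    [0,0,0,0],
    [-0.6,0,0,0],
    [-0.6,0,0,0],
    [-0.4,0,0,0],
    [0,0,0,0],
  ],
)

```text
t: 5.27
tcp_pos: [404.6, -156.0, 87.8]
tool_rot: [-1.573, -0.021, 0.042]
contact_force: [14.3, -2.6, -11.6]
finger_gap: 0.003
```

Request:
servo_tool(
  increments=[
    [0,0,0,0],
    [0,0,0,0],
    [0,0,0,0],
    [0,0,0,0],
    [0,0,0,0],
    [0,0,0,0],
    [0,0,0,0],
    [0,0,0,0],
  ],
)

```text
t: 5.93
tcp_pos: [404.6, -156.0, 87.8]
tool_rot: [-1.573, -0.02, 0.042]
contact_force: [14.7, -3.5, -11.4]
finger_gap: 0.007
```

Request:
servo_tool(
  increments=[
    [1.2,0,0,0],
    [0,-3,0,0],
    [0,-4,0,0],
    [0,-3,0,0],
    [0,-2,0,0],
    [0,0,0,0],
    [0,0,0,0],
    [0,0,0,0],
  ],
  fingers=8.7,
)

```text
t: 6.6
tcp_pos: [406.4, -155.1, 204.4]
tool_rot: [-1.57, 0.002, 0.039]
contact_force: [-0.6, 0.8, -1.0]
finger_gap: 0.528
```

```bash
python3 - <<'E'
from meas import *
st();w=cap('wrist')
for a,p in redc(w,3,45):
    if 250<p[0]<400 and p[1]<330: print(a,p,onz(w,*p,91))
E
```

```text
tcp [ 406.4 -155.1  204.4] [-1.6  0.   0. ] F [-0.6  0.8 -1. ] gap 46.0 t 6.6
35 [392.1  90.2] [297.6 -96.7  91. ]
117 [321.9 183.9] [ 389.2 -158.5   91. ]
```

Request:
servo_tool(
  increments=[
    [0.7,0,-3.5,0],
    [0.7,0,-3.5,0],
    [0.7,0,-3.5,0],
    [0,0,0,0],
    [0,0,0,0],
    [0,0,0,0],
    [0,0,0,0],
    [0,0,0,0],
  ],
  fingers=8.7,
)

```text
t: 7.32
tcp_pos: [432.6, -258.4, 204.4]
tool_rot: [-1.57, 0.001, 0.041]
contact_force: [-0.4, 0.7, 0.2]
finger_gap: 0.993
```

```bash
python3 - <<'E'
from meas import *
st();w=cap('wrist','w2.png')
for a,b in blobs(w,(24,130,90),(36,255,255),200): r=rect(w,b,85);print(a,r)
# dark rib inside
hsv=cv2.cvtColor(w['frame'],cv2.COLOR_BGR2HSV)
b=blobs(w,(24,130,90),(36,255,255),200)[0][1]
m=np.zeros(hsv.shape[:2],np.uint8);cv2.drawContours(m,[b],-1,255,-1);m=cv2.erode(m,np.ones((5,5)))&(hsv[...,2]<70).astype(np.uint8)*255
c=max(cv2.findContours(m,0,1)[0],key=cv2.contourArea);print('rib',cv2.minAreaRect(c),rect(w,c,115))
E
```

```text
tcp [ 432.6 -258.4  204.4] [-1.6  0.   0. ] F [-0.4  0.7  0.2] gap 86.4 t 7.32
12720.0 ((431.1611633300781, -259.7178649902344), (89.90172576904297, 169.54135131835938), 1.9274604320526123)
rib ((323.5, 197.5), (25.0, 79.0), 90.0) ((423.0611267089844, -259.8673400878906), (24.687047958374023, 75.40670013427734), 2.337494373321533)
```

Request:
servo_tool(
  increments=[
    [-0.1,3.5,-0.1,0],
    [0,3.5,0,0],
    [0,2.5,0,0],
    [0,1.2,0,0],
    [0,0.54,0,0],
    [0,0,0,0],
    [0,0,0,0],
    [0,0,0,0],
  ],
)

```text
t: 8.03
tcp_pos: [433.2, -260.5, 93.5]
tool_rot: [-1.572, -0.003, 0.041]
contact_force: [0.3, -0.2, 1.0]
finger_gap: 0.997
```

Request:
servo_tool(
  increments=[
    [0,0,0,0],
    [0,0,0,0],
    [0,0,0,0],
    [0,0,0,0],
    [0,0,0,0],
    [0,0,0,0],
    [0,0,0,0],
    [0,0,0,0],
  ],
  fingers=0,
  force=10,
)

```text
t: 8.7
tcp_pos: [432.3, -260.5, 92.6]
tool_rot: [-1.571, -0.001, 0.04]
contact_force: [-1.0, 1.3, 5.4]
finger_gap: 0.803
```

Request:
servo_tool(
  increments=[
    [0,-0.5,0,0],
    [0,-1,0,0],
    [0,-2.5,0,0],
    [0,-4,0,0],
    [0,-4,0,0],
    [0,-3,0,0],
    [0,-1,0,0],
    [0,0,0,0],
  ],
)

```text
t: 9.37
tcp_pos: [433.2, -260.7, 254.7]
tool_rot: [-1.572, -0.006, 0.04]
contact_force: [-0.1, 0.7, -2.1]
finger_gap: 0.805
```

```bash
python3 - <<'E'
from meas import *
st()
t=cap('top');s=cap('side');w=cap('wrist','w3.png')
u=cv2.resize(w['frame'],(533,333));
a=cv2.resize(t['frame'][165:285,160:320],None,fx=2.5,fy=2.5,interpolation=cv2.INTER_CUBIC)
b=cv2.resize(s['frame'][250:340,170:300],None,fx=3,fy=3,interpolation=cv2.INTER_CUBIC)
im=np.zeros((600,800,3),np.uint8);im[:300,:400]=a[:300,:400];im[:270,400:790]=b;im[300:600,:480]=cv2.resize(w['frame'],(480,300));cv2.imwrite('pics/m1.png',im)
E
```

```text
tcp [ 433.2 -260.7  254.7] [-1.6 -0.   0. ] F [-0.1  0.7 -2.1] gap 70.0 t 9.37
```

View pics/m1.png

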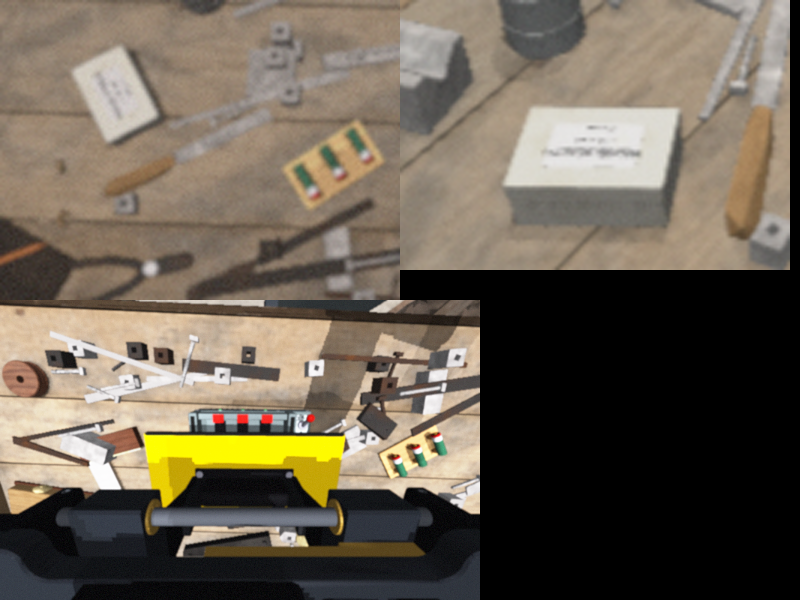

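The montage shows the guard hanging in the grip and the carton unmoved. The knife handle's end, at about (105,188) in the top crop, lies near where the guard's foot would stand, so I'll shift the lean along the box, away from it.

```bash
cat >> meas.py <<'E'
def carton(c,roi,z=42,v=140,s=60):
    hsv=cv2.cvtColor(cv2.GaussianBlur(c['frame'],(3,3),0),cv2.COLOR_BGR2HSV); m=cv2.inRange(hsv,np.array((0,0,v)),np.array((180,s,255)))
    k=np.zeros_like(m);k[roi[1]:roi[3],roi[0]:roi[2]]=255
    m=cv2.morphologyEx(m&k,cv2.MORPH_CLOSE,np.ones((5,5)))
    b=max(cv2.findContours(m,0,1)[0],key=cv2.contourArea); b=cv2.convexHull(b); return rect(c,b,z)
E
python3 - <<'E'
from meas import *
t=cap('top');s=cap('side')
for v,q in((140,40),(160,40),(150,30)):
  print(v,q,carton(t,(180,175,235,230),42,v,q),carton(s,(190,260,290,320),42,v,q))
for nm,u,v in(('handle',202,240),('oiler tip',353,157)): print(nm,onz(t,u,v,15))
st();print(env.observe()['joint_pos'])
print('oiler base', onz(s,311,192,0))
E
```

```text
140 40 ((542.1571044921875, 364.4813232421875), (109.3067855834961, 73.38143920898438), 30.234832763671875) ((539.383544921875, 365.1929626464844), (111.08425903320312, 75.32574462890625), 31.4113712310791)
160 40 ((542.6480102539062, 365.1414794921875), (107.8061294555664, 71.2364501953125), 30.24770164489746) ((540.8338012695312, 364.2398681640625), (108.41535186767578, 73.45741271972656), 29.87869644165039)
150 30 ((541.8360595703125, 362.72503662109375), (106.04354858398438, 70.79704284667969), 30.887739181518555) ((539.43359375, 365.449951171875), (108.05217742919922, 69.92974853515625), 31.414432525634766)
handle [423.3 371.5  15. ]
oiler tip [ 712.7 -105.6   15. ]
tcp [ 430.8 -259.9  249.6] [-1.6  0.   0. ] F [ 0.4  0.5 -1.2] gap 69.7 t 9.62
[-0.2  0.2 -0.2 -0.  -1.2 -1.3]
oiler base [ 667.8 -103.5    0. ]
```

Request:
servo_tool(
  increments=[
    [0.62,0,3.41,0],
    [0.62,0,3.41,0],
    [0.62,0,3.41,0],
    [0.62,0,3.41,0],
    [0.62,0,3.41,0],
    [0.62,0,3.41,0],
    [0.62,0,3.41,0],
    [0.62,0,3.41,0],
  ],
)

```text
t: 10.28
tcp_pos: [470.0, 15.7, 250.6]
tool_rot: [-1.572, 0.003, 0.04]
contact_force: [-0.1, -0.3, -2.5]
finger_gap: 0.803
```

Request:
servo_tool(
  increments=[
    [0.62,0,3.41,0],
    [0.62,0,3.41,0],
    [0.62,0,3.41,0],
    [0.62,0,3.41,0],
    [0.62,0,3.41,0],
    [0.62,0,3.41,0],
    [0.62,0,3.41,0],
    [0.62,0,3.41,0],
  ],
)

```text
t: 10.95
tcp_pos: [508.8, 290.1, 250.0]
tool_rot: [-1.573, 0.003, 0.04]
contact_force: [0.6, -0.7, -1.6]
finger_gap: 0.804
```

Request:
servo_tool(
  increments=[
    [0.62,0,3.41,0],
    [0.62,0,3.41,0],
    [0.62,0,3.41,0],
    [0.62,0,3.41,0],
    [0,0,0,-0.121],
    [0,0,0,-0.121],
    [0,0,0,-0.121],
    [0,0,0,-0.121],
  ],
)

```text
t: 11.62
tcp_pos: [528.2, 426.0, 249.0]
tool_rot: [-1.572, 0.005, 0.53]
contact_force: [-0.2, -0.3, -1.7]
finger_gap: 0.806
```

Request:
servo_tool(
  increments=[
    [0,0,0,-0.121],
    [0,0,0,-0.121],
    [0,0,0,-0.121],
    [0,0,0,-0.121],
    [0,0,0,-0.121],
    [0,0,0,-0.121],
    [0,0,0,-0.121],
    [0,0,0,-0.121],
  ],
)

```text
t: 12.28
tcp_pos: [528.4, 425.6, 249.4]
tool_rot: [-1.568, 0.003, 1.498]
contact_force: [-0.0, -1.0, -1.6]
finger_gap: 0.807
```

Request:
servo_tool(
  increments=[
    [0,0,0,-0.121],
    [0,0,0,-0.121],
    [0,0,0,-0.121],
    [0,0,0,-0.121],
    [0,0,0,-0.121],
    [0,0,0,0],
    [0,0,0,0],
    [0,0,0,0],
  ],
)

```text
t: 12.95
tcp_pos: [528.6, 425.8, 250.8]
tool_rot: [-1.569, 0.001, 2.094]
contact_force: [-0.3, 0.7, -1.8]
finger_gap: 0.805
```

```bash
python3 - <<'E'
from meas import *
st();w=cap('wrist','w4.png');s=cap('side');t=cap('top')
im=np.zeros((600,800,3),np.uint8);im[:350,:560]=cv2.resize(w['frame'],(560,350));im[350:600,:400]=cv2.resize(s['frame'],(400,250));im[350:600,400:]=cv2.resize(t['frame'],(400,250));cv2.imwrite('pics/m2.png',im)
print(carton(w,(0,0,640,260),42,170,40))
E
```

```text
tcp [528.6 425.8 250.8] [-1.6  0.   2.1] F [-0.3  0.7 -1.8] gap 70.0 t 12.95
((511.2472839355469, 290.8343505859375), (327.71173095703125, 200.4149169921875), 30.037424087524414)
```

View pics/m2.png

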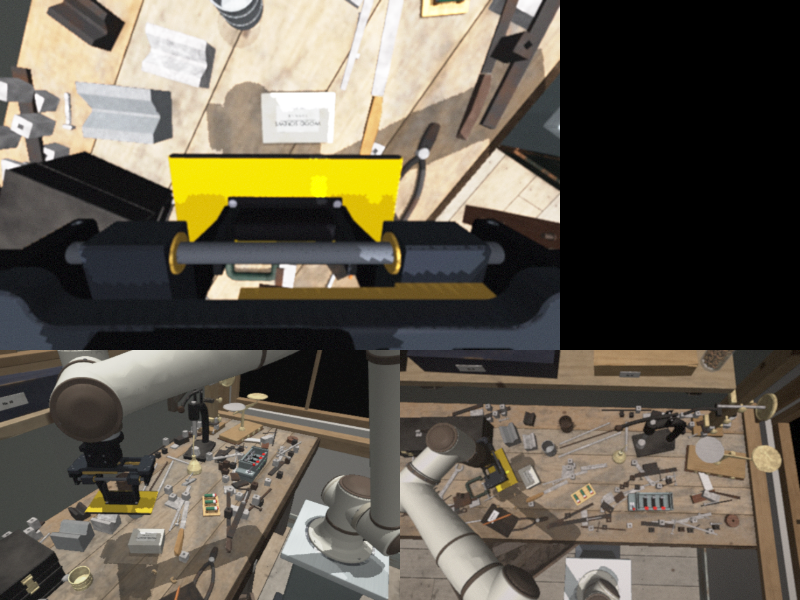

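The wrist view shows the carton at montage (298,118), square to the guard, with the knife handle to its right and the black toolbox to the left. I'll check clearances and the carton's exact position.

```bash
python3 - <<'E'
from meas import *
w=cap('wrist');t=cap('top');st()
C=np.array([onz(w,u*640/560,v*400/350,42)[:2] for u,v in[(262,94),(331,92),(335,142),(265,144)]]);print(C,C.mean(0))
hsv=cv2.cvtColor(w['frame'],cv2.COLOR_BGR2HSV)
for v,q in((200,45),(220,60)):
  print(carton(w,(285,98,395,172),42,v,q))
print('toolbox',[onz(t,147,165,z) for z in(0,60,120)],'bowl',onz(t,148,181,20),'knife',onz(w,372*640/560,150*400/350,15))
E
```

```text
tcp [528.8 426.  252.1] [-1.6  0.   2.1] F [-0.1  0.3 -1.9] gap 70.2 t 13.2
[[603.  362.3]
 [517.8 309.8]
 [472.4 367.5]
 [564.2 424.2]] [539.4 366. ]
((531.1787719726562, 361.5010986328125), (126.5033187866211, 93.00032043457031), 30.07709503173828)
((530.8473510742188, 361.30938720703125), (126.14580535888672, 93.00071716308594), 30.07709503173828)
toolbox [array([670.3, 584.4,   0. ]), array([652.4, 555.2,  60. ]), array([634.6, 525.9, 120. ])] bowl [610.  564.6  20. ] knife [404.5 348.6  15. ]
```

Request:
servo_tool(
  increments=[
    [0.2,4,0,0],
    [0,4,0,0],
    [0,4,0,0],
    [0,3.5,0,0],
    [0,2,0,0],
    [0,1,0,0],
    [0,0.5,0,0],
    [0,0,0,0],
  ],
)

```text
t: 13.87
tcp_pos: [528.1, 427.9, 62.0]
tool_rot: [-1.571, 0.0, 2.097]
contact_force: [0.7, -0.6, -1.1]
finger_gap: 0.806
```

Request:
servo_tool(
  increments=[
    [0,0,0,0],
    [0,0.3,0,0],
    [0,0.3,0,0],
    [0,0.3,0,0],
    [0,0.3,0,0],
    [0,0.3,0,0],
    [0,0,0,0],
    [0,0,0,0],
  ],
  force=6,
)

```text
t: 14.53
tcp_pos: [528.2, 428.9, 47.8]
tool_rot: [-1.573, -0.001, 2.098]
contact_force: [-2.0, 4.6, 1.8]
finger_gap: 0.809
```

```bash
python3 - <<'E'
from meas import *
st();w=cap('wrist','w5.png');s=cap('side')
im=np.zeros((600,800,3),np.uint8);im[:350,:560]=cv2.resize(w['frame'],(560,350));im[350:600,:500]=cv2.resize(s['frame'][230:355,80:330],None,fx=2,fy=2);cv2.imwrite('pics/m3.png',im)
E
```

```text
tcp [528.2 428.9  47.8] [-1.6 -0.   2.1] F [-2.   4.6  1.8] gap 70.4 t 14.53
```

View pics/m3.png

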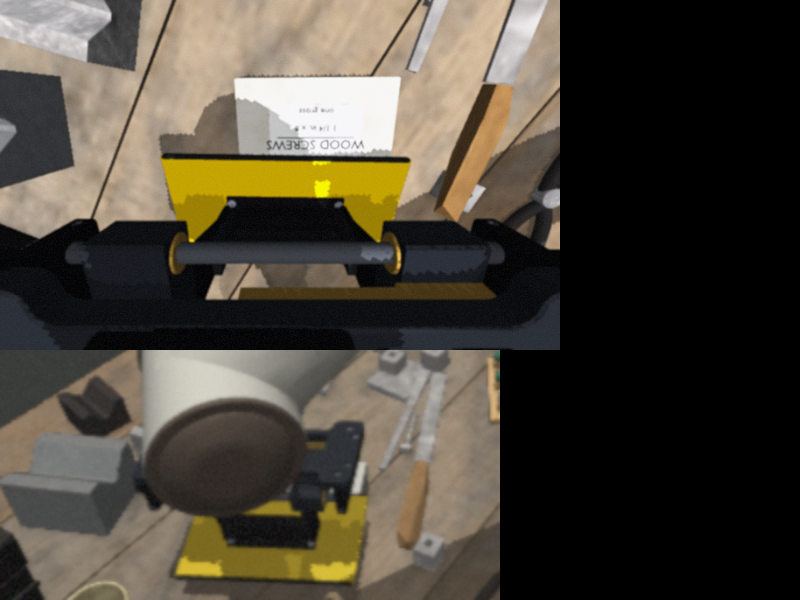

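The upper edge of the plate has begun to tilt over the box's near edge and the contact force is small. I'll keep lowering.

Request:
servo_tool(
  increments=[
    [0,0.25,0,0],
    [0,0.25,0,0],
    [0,0.25,0,0],
    [0,0.2,0,0],
    [0,0,0,0],
    [0,0,0,0],
    [0,0,0,0],
    [0,0,0,0],
  ],
)

```text
t: 15.3
tcp_pos: [528.1, 427.7, 37.6]
tool_rot: [-1.571, 0.0, 2.097]
contact_force: [0.5, 4.4, 0.1]
finger_gap: 0.805
```

```bash
python3 - <<'E'
from meas import *
st();w=cap('wrist','w6.png');s=cap('side')
def edge(c):
    b=blobs(c,(20,120,60),(36,255,255),100); 
    for a,q in b[:2]: print(a,cv2.boundingRect(q),q[:,0].mean(0))
edge(w);edge(s);w0=cv2.imread('pics/w5.png');edge({'frame':w0})
E
```

```text
tcp [528.1 427.7  37.6] [-1.6  0.   2.1] F [0.5 4.4 0.1] gap 70.1 t 15.3
12549.0 (169, 192, 314, 82) [325.2 220.9]
2952.0 (273, 324, 292, 18) [420.3 334.1]
2085.0 (172, 301, 92, 49) [223.2 330.6]
15459.5 (183, 178, 287, 100) [324.8 214.6]
2941.5 (274, 324, 292, 18) [424.4 333.9]
```

```bash
cat >> meas.py <<'E'
def topedge(c):
    q=blobs(c,(18,110,40),(38,255,255),1000)[0][1][:,0]; v0=q[:,1].min()
    p=q[q[:,1]<v0+14]; l=p[p[:,0].argmin()];r=p[p[:,0].argmax()]
    o,a=ray(c,*l);o,b=ray(c,*r); 
    # same height edge of length 170
    g=lambda z:np.linalg.norm((a/a[2]-b/b[2])*(z-o[2]))
    z=o[2]-170/np.linalg.norm(a/a[2]-b/b[2]); L,R=[o+d*(z-o[2])/d[2] for d in(a,b)]
    M=(L+R)/2;tR=toolR();g=np.array(env.observe()['tcp_pos']);print(l,r,'edge mid',M,'rel tool xyz',tR.T@(M-g))
E
python3 - <<'E'
from meas import *
w=cap('wrist');topedge(w);st()
E
```

```text
[168 194] [482 198] edge mid [548.3 392.   56.4] rel tool xyz [-41.  -18.7   0.3]
tcp [528.  427.7  37.7] [-1.6  0.   2.1] F [1.4 3.4 0.9] gap 70.0 t 15.45
```

Request:
servo_tool(
  increments=[
    [0,0.2,0,0],
    [0,0.2,0,0],
    [0,0,0,0],
    [0,0,0,0],
    [0,0,0,0],
    [0,0,0,0],
    [0,0,0,0],
    [0,0,0,0],
  ],
)

```text
t: 16.12
tcp_pos: [528.2, 427.5, 35.8]
tool_rot: [-1.572, 0.001, 2.097]
contact_force: [-1.3, 1.4, 10.9]
finger_gap: 0.801
```

```bash
python3 - <<'E'
from meas import *
w=cap('wrist');topedge(w);st()
E
```

```text
[166 197] [485 201] edge mid [547.8 392.5  57.3] rel tool xyz [-40.2 -21.5   0.6]
tcp [528.2 427.5  35.8] [-1.6  0.   2.1] F [-2.   0.7  9.1] gap 69.9 t 16.17
```

Request:
servo_tool(
  increments=[
    [0,-0.15,0,0],
    [0,0,0,0],
    [0,0,0,0],
    [0,0,0,0],
    [0,0,0,0],
    [0,0,0,0],
    [0,0,0,0],
    [0,0,0,0],
  ],
)

```text
t: 16.83
tcp_pos: [528.1, 427.5, 36.0]
tool_rot: [-1.571, 0.001, 2.097]
contact_force: [-0.8, 1.1, 6.0]
finger_gap: 0.807
```

Request:
servo_tool(
  increments=[
    [0,0,0,0],
    [0,0,0,0],
    [0,0,0,0],
    [0,0,0,0],
    [0,0,0,0],
    [0,0,0,0],
    [0,0,0,0],
    [0,0,0,0],
  ],
  fingers=8.7,
)

```text
t: 17.5
tcp_pos: [527.6, 428.0, 35.5]
tool_rot: [-1.571, -0.0, 2.097]
contact_force: [-1.0, 2.5, 5.8]
finger_gap: 0.999
```

Request:
servo_tool(
  increments=[
    [0,-0.5,0,0],
    [0,-1,0,0],
    [0,-2,0,0],
    [0,-4,0,0],
    [0,-4,0,0],
    [0,-4,0,0],
    [0,-4,0,0],
    [0,0,0,0],
  ],
)

```text
t: 18.17
tcp_pos: [531.0, 428.9, 240.9]
tool_rot: [-1.586, -0.002, 2.097]
contact_force: [1.3, 0.2, 2.5]
finger_gap: 1.002
```

```bash
python3 - <<'E'
from meas import *
st();w=cap('wrist','w7.png');s=cap('side')
im=np.zeros((600,800,3),np.uint8);im[:350,:560]=cv2.resize(w['frame'],(560,350));im[350:600,:500]=cv2.resize(s['frame'][230:355,80:330],None,fx=2,fy=2);cv2.imwrite('pics/m4.png',im)
topedge(w)
E
```

```text
tcp [531.  428.9 240.9] [-1.6 -0.   2.1] F [1.3 0.2 2.5] gap 87.2 t 18.17
[304 329] [581 326] edge mid [447.1 429.4 262.4] rel tool xyz [ 42.5 -30.   68.8]
```

View pics/m4.png

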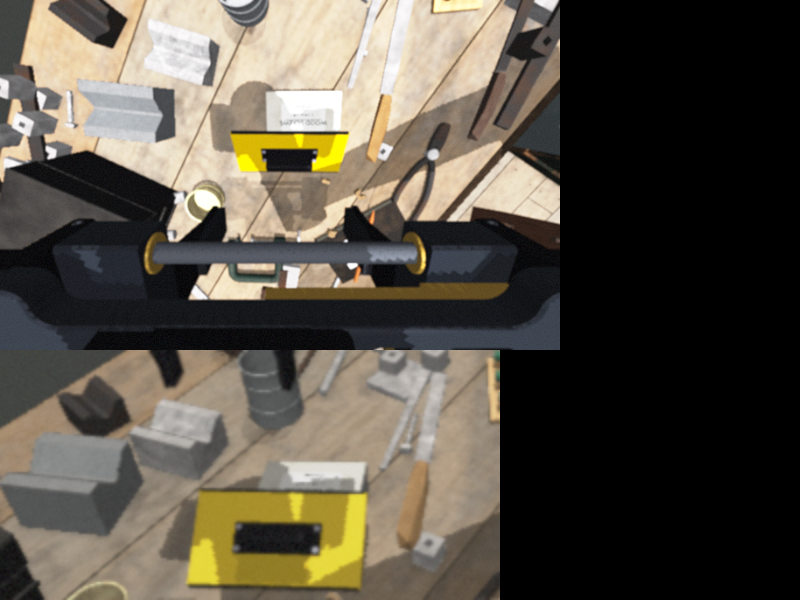

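The guard leans on the carton's upper edge on its own, seen in both views (wrist montage (290,150), side montage (280,535)), at roughly 0.65 rad. Now the cells.

Request:
servo_tool(
  increments=[
    [-2.62,0,2.26,0],
    [-2.62,0,2.26,0],
    [-2.62,0,2.26,0],
    [-2.62,0,2.26,0],
    [-2.62,0,2.26,0],
    [-2.62,0,2.26,0],
    [-2.62,0,2.26,0],
    [-2.62,0,2.26,0],
  ],
)

```text
t: 18.93
tcp_pos: [474.5, 152.9, 228.1]
tool_rot: [-1.565, 0.0, 2.096]
contact_force: [0.2, -0.5, 0.0]
finger_gap: 1.0
```

Request:
servo_tool(
  increments=[
    [-2.62,0,2.26,0],
    [-2.62,0,2.26,0],
    [0,0,0,0.116],
    [0,0,0,0.116],
    [0,0,0,0.116],
    [0,0,0,0.116],
    [0,0,0,0.116],
    [0,0,0,0.116],
  ],
  fingers=2.6,
)

```text
t: 19.6
tcp_pos: [462.1, 86.5, 228.1]
tool_rot: [-1.566, 0.003, 1.394]
contact_force: [-0.1, 0.1, -0.3]
finger_gap: 0.48
```

Request:
servo_tool(
  increments=[
    [0,0.5,0,0.116],
    [0,1,0,0.116],
    [0,1,0,0.116],
    [0,1.5,0,0.116],
    [0,1,0,0.116],
    [0,0.5,0,0.116],
    [0,0,0,0.116],
    [0,0,0,0],
  ],
)

```text
t: 20.27
tcp_pos: [461.9, 86.4, 172.9]
tool_rot: [-1.57, 0.007, 0.586]
contact_force: [0.4, -0.6, 0.0]
finger_gap: 0.3
```

Request:
servo_tool(
  increments=[
    [0,0,0,0],
    [0,0,0,0],
    [0,0,0,0],
    [0,0,0,0],
    [0,0,0,0],
    [0,0,0,0],
    [0,0,0,0],
    [0,0,0,0],
  ],
)

```text
t: 20.93
tcp_pos: [463.9, 87.7, 175.2]
tool_rot: [-1.571, -0.0, 0.589]
contact_force: [1.4, -0.3, -0.2]
finger_gap: 0.3
```

```bash
cat >> meas.py <<'E'
def cells(c,roi=None,z=31):
    out=[]
    for a,b in blobs(c,(45,50,25),(90,255,200),80,roi)[:3]:
        (u,v),_,_=cv2.minAreaRect(b); out.append(onz(c,u,v,z))
    return out
E
python3 - <<'E'
from meas import *
st();w=cap('wrist','w8.png');
for p in cells(w):print('green',p)
for a,p in redc(w,20): print('red',a,p,onz(w,*p,29))
# line fit of each green blob axis
for a,b in blobs(w,(45,50,25),(90,255,200),80)[:3]:
    P=np.array([onz(w,u,v,28)[:2] for u,v in b[:,0]],np.float32);print(a,cv2.minAreaRect(P),np.degrees(np.arctan2(*cv2.fitLine(P,2,0,.01,.01)[1::-1].ravel())))
E
```

```text
tcp [463.9  87.7 175.2] [-1.6 -0.   0.6] F [ 1.4 -0.3 -0.2] gap 26.1 t 20.93
green [468.2  91.3  31. ]
green [489.9  58.6  31. ]
green [443.  121.5  31. ]
red 61 [359.6 168. ] [419.3 105.4  29. ]
red 60 [289.7 171. ] [465.9  41.9  29. ]
red 60 [324.5 170.9] [444.   74.4  29. ]
red 238 [620.3 270.5] [341.9 457.4  29. ]
254.0 ((469.13653564453125, 91.90570068359375), (32.72419738769531, 11.775943756103516), 33.7395133972168) 33.86297
250.5 ((491.15216064453125, 58.89716720581055), (32.8032112121582, 12.287155151367188), 34.35418701171875) 33.487217
245.0 ((443.6257629394531, 122.46095275878906), (31.297386169433594, 12.373431205749512), 33.89345932006836) 34.03337
```

View pics/w8.png

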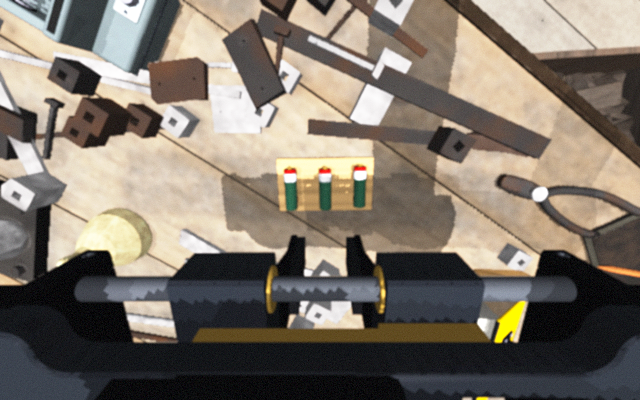

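The wrist view shows the rack square in the image with cells at (290,188), (325,188) and (360,186), red ends towards the robot. The cell axes are at 33.8°, which matches the tool yaw. I'll take the rightmost cell first.

Request:
servo_tool(
  increments=[
    [-0.43,0,-1.97,0],
    [-0.43,0,-1.97,0],
    [0,3,0,0],
    [0,4,0,0],
    [0,4,0,0],
    [0,2,0,0],
    [0,0,0,0],
    [0,0,0,0],
  ],
)

```text
t: 21.65
tcp_pos: [478.5, 50.0, 44.7]
tool_rot: [-1.571, 0.002, 0.589]
contact_force: [0.8, -0.5, 0.6]
finger_gap: 0.302
```

Request:
servo_tool(
  increments=[
    [0,0.5,0,0],
    [0,0.5,0,0],
    [0,0.5,0,0],
    [0,0.5,0,0],
    [0,0.5,0,0],
    [0,0.22,0,0],
    [0,0,0,0],
    [0,0,0,0],
  ],
)

```text
t: 22.32
tcp_pos: [478.6, 50.1, 17.9]
tool_rot: [-1.571, 0.0, 0.589]
contact_force: [-0.1, -0.4, 0.2]
finger_gap: 0.301
```

```bash
python3 - <<'E'
from meas import *
st();w=cap('wrist','w9.png');cv2.imwrite('pics/w9c.png',cv2.resize(w['frame'][100:340,190:470],None,fx=2.5,fy=2.5))
E
```

```text
tcp [478.6  50.1  17.9] [-1.6  0.   0.6] F [-0.1 -0.4  0.2] gap 26.2 t 22.32
```

View pics/w9c.png

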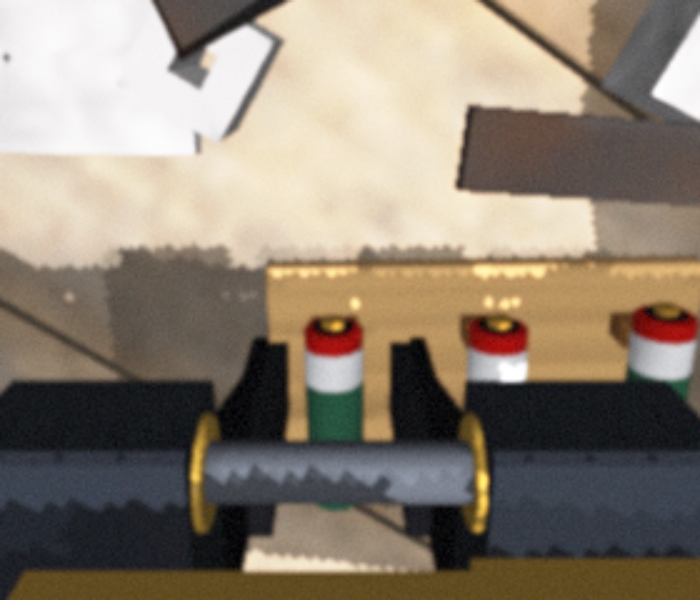

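The cell sits centred between the open fingers at crop (333,400), and no contact force is reported. Closing now.

Request:
servo_tool(
  increments=[
    [0,0,0,0],
    [0,0,0,0],
    [0,0,0,0],
    [0,0,0,0],
    [0,0,0,0],
    [0,0,0,0],
    [0,0,0,0],
    [0,0,0,0],
  ],
  fingers=0,
  force=12,
)

```text
t: 23.03
tcp_pos: [479.1, 50.1, 18.4]
tool_rot: [-1.571, -0.001, 0.589]
contact_force: [1.2, -3.1, 4.9]
finger_gap: 0.159
```

```bash
cat >> meas.py <<'E'
def rel(X): 
    o=env.observe(); return toolR().T@(np.array(X)-o['tcp_pos'])
E
python3 - <<'E'
from meas import *
st();w=cap('wrist')
print('knob tip rel',rel(onz(w,323.2,230,25)))
for a,p in redc(w,60): 
    f=w['frame'].astype(int); print(a,p,rel(onz(w,*p,29)))
E
```

```text
tcp [479.1  50.1  18.4] [-1.6 -0.   0.6] F [ 1.2 -3.1  4.9] gap 13.9 t 23.03
knob tip rel [-16.8  -6.6  -0.6]
233 [456.  230.4] [-18.3 -10.7  78.4]
211 [325.  236.1] [-14.6 -10.6   0.5]
223 [389.4 235. ] [-15.3 -10.6  39. ]
```

Request:
servo_tool(
  increments=[
    [0,-0.5,0,0],
    [0,-1,0,0],
    [0,-2,0,0],
    [0,-4,0,0],
    [0,-4,0,0],
    [0,-3,0,0],
    [0,0,0,0],
    [0,0,0,0],
  ],
)

```text
t: 23.75
tcp_pos: [479.0, 50.9, 164.4]
tool_rot: [-1.57, -0.004, 0.589]
contact_force: [0.4, -0.3, -1.3]
finger_gap: 0.156
```

```bash
python3 - <<'E'
from meas import *
st();w=cap('wrist','w10.png');cv2.imwrite('pics/w10c.png',cv2.resize(w['frame'][150:330,220:430],None,fx=2.5,fy=2.5))
z=env.observe()['tcp_pos'][2]
for a,p in redc(w,60): print(a,p,'rel@axis',rel(onz(w,*p,z+9)))
# cradle lips from here
for a,p in redc(w,20): print('lip?',a,p,onz(w,*p,72))
E
```

```text
tcp [479.   50.9 164.4] [-1.6 -0.   0.6] F [ 0.4 -0.3 -1.3] gap 13.6 t 23.75
61 [396.2 175.9] rel@axis [-49.3  -9.   40.9]
65 [360.  178.8] rel@axis [-47.7  -9.   20.3]
209 [325.2 236.1] rel@axis [-11.9  -9.    0.4]
lip? 61 [396.2 175.9] [417.4  90.7  72. ]
lip? 65 [360.  178.8] [438.5  64.1  72. ]
lip? 209 [325.2 236.1] [505.5  69.5  72. ]
```

Request:
servo_tool(
  increments=[
    [-2.36,0,-2.58,0],
    [-2.36,0,-2.58,0],
    [-2.36,0,-2.58,0],
    [-2.36,0,-2.58,0],
    [-2.36,0,-2.58,0],
    [-2.36,0,-2.58,0],
    [-2.36,0,-2.58,0],
    [-2.36,0,-2.58,0],
  ],
)

```text
t: 24.47
tcp_pos: [434.3, -227.3, 160.6]
tool_rot: [-1.567, 0.003, 0.589]
contact_force: [0.2, 0.4, 0.3]
finger_gap: 0.16
```

Request:
servo_tool(
  increments=[
    [-2.36,0,-2.58,0],
    [0,0,0,0.11],
    [0,0,0,0.11],
    [0,0,0,0.11],
    [0,0,0,0.11],
    [0,0,0,0.11],
    [0,0,0,0],
    [0,0,0,0],
  ],
)

```text
t: 25.13
tcp_pos: [429.9, -260.4, 161.1]
tool_rot: [-1.569, 0.004, 0.041]
contact_force: [-1.0, 0.7, -0.6]
finger_gap: 0.162
```

Request:
servo_tool(
  increments=[
    [0,0,0,0],
    [0,0,0,0],
    [0,0,0,0],
    [0,0,0,0],
    [0,0,0,0],
    [0,0,0,0],
    [0,0,0,0],
    [0,0,0,0],
  ],
)

```text
t: 25.8
tcp_pos: [431.0, -260.9, 163.0]
tool_rot: [-1.571, -0.0, 0.039]
contact_force: [1.1, -0.3, -0.6]
finger_gap: 0.158
```

```bash
python3 - <<'E'
from meas import *
st();w=cap('wrist','w11.png');cv2.imwrite('pics/w11c.png',cv2.resize(w['frame'][110:290,170:450],None,fx=2.8,fy=2.8))
f=w['frame'].astype(int); m=((f[...,2]-np.maximum(f[...,1],f[...,0]))>60).astype(np.uint8)
n,l,s,ce=cv2.connectedComponentsWithStats(m)
for i in range(1,n):
  if s[i,4]>30: print(s[i],ce[i],onz(w,*ce[i],73))
E
```

```text
tcp [ 431.  -260.9  163. ] [-1.6 -0.   0. ] F [ 1.1 -0.3 -0.6] gap 13.8 t 25.8
[271 164  21  16 316] [281.  171.4] [ 398.  -302.5   73. ]
[314 164  21  16 318] [324.2 171.5] [ 396.5 -262.7   73. ]
[357 164  21  17 329] [367.2 171.8] [ 395.2 -223.    73. ]
[439 164  17  16 201] [447.1 171.8] [ 392.4 -149.1   73. ]
[  83  187   68   38 1081] [123.4 204.2] [ 435.6 -453.5   73. ]
[607 212  18  10  83] [615.9 217.3] [430.6  22.8  73. ]
[314 229  23  13 211] [325.2 236. ] [ 461.3 -259.2   73. ]
[573 230   9   7  32] [576.2 232.2] [447.6 -11.   73. ]
```

View pics/w11c.png

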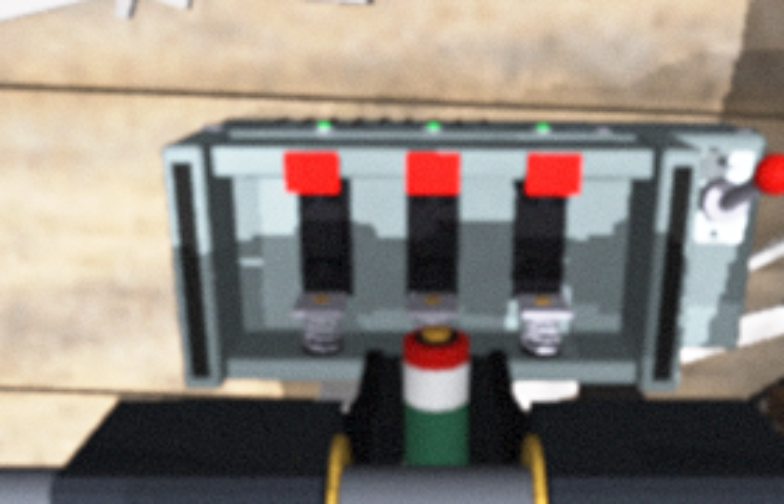

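The view shows the three bays with red lips at crop (313,172), (433,172) and (553,172). The spring plates are near (320,300), (433,300) and (545,305), and the held cell's knob is at (435,333). I'll take profiles for the lip edge and the plate.

```bash
python3 - <<'E'
from meas import *
w=cap('wrist');g=cv2.cvtColor(w['frame'],cv2.COLOR_BGR2GRAY)
for u in(281,367): print(u,[(v,int(g[v,u-3:u+4].mean())) for v in range(206,242)])
u0=w['frame'][:,367].astype(int);print([(v,tuple(u0[v])) for v in range(158,186,2)])
for u,v in((281,180),(324,180),(367,180)): X=onz(w,u,v,73);print('lip edge',X,rel(X))
for u,v in((281,218),(367,218)): X=onz(w,u,v,74);print('plate v218',X,rel(X))
# cheek bars: black strips
hsv=cv2.cvtColor(w['frame'],cv2.COLOR_BGR2HSV)
for b in (r for r in blobs(w,(0,0,0),(180,255,50),150,(225,165,425,252))): print(cv2.boundingRect(b[1]),onz(w,*cv2.minAreaRect(b[1])[0],80))
E
```

```text
281 [(206, 24), (207, 23), (208, 26), (209, 27), (210, 26), (211, 27), (212, 27), (213, 36), (214, 59), (215, 80), (216, 86), (217, 86), (218, 88), (219, 88), (220, 103), (221, 125), (222, 139), (223, 137), (224, 130), (225, 129), (226, 126), (227, 123), (228, 111), (229, 109), (230, 106), (231, 87), (232, 76), (233, 88), (234, 87), (235, 58), (236, 45), (237, 68), (238, 100), (239, 128), (240, 141), (241, 143)]
367 [(206, 20), (207, 22), (208, 22), (209, 27), (210, 32), (211, 40), (212, 40), (213, 40), (214, 57), (215, 80), (216, 99), (217, 109), (218, 112), (219, 106), (220, 130), (221, 197), (222, 234), (223, 231), (224, 209), (225, 190), (226, 178), (227, 195), (228, 197), (229, 151), (230, 138), (231, 151), (232, 125), (233, 109), (234, 146), (235, 152), (236, 99), (237, 59), (238, 83), (239, 115), (240, 136), (241, 147)]
[(158, (np.int64(164), np.int64(159), np.int64(144))), (160, (np.int64(103), np.int64(101), np.int64(91))), (162, (np.int64(99), np.int64(93), np.int64(82))), (164, (np.int64(144), np.int64(139), np.int64(213))), (166, (np.int64(45), np.int64(49), np.int64(255)
[... 322 characters left out ...]
(np.int64(42), np.int64(38), np.int64(97))), (182, (np.int64(35), np.int64(29), np.int64(28))), (184, (np.int64(41), np.int64(34), np.int64(38)))]
lip edge [ 406.1 -302.6   73. ] [-26.5  90.  -40.7]
lip edge [ 404.5 -262.6   73. ] [-26.5  90.   -0.6]
lip edge [ 403.  -222.5   73. ] [-26.5  90.   39.5]
plate v218 [ 443.5 -302.8   74. ] [ 10.9  89.  -42.3]
plate v218 [ 440.3 -219.5   74. ] [10.9 89.  41. ]
(278, 175, 18, 40) [ 417.9 -296.6   80. ]
(353, 175, 18, 40) [ 415.2 -227.6   80. ]
(316, 181, 17, 34) [ 419.4 -262.    80. ]
(404, 171, 12, 74) [ 426.1 -181.6   80. ]
(298, 235, 16, 17) [ 466.3 -278.2   80. ]
(338, 235, 15, 17) [ 464.8 -239.8   80. ]
(235, 193, 9, 51) [ 442.8 -341.7   80. ]
```

```bash
python3 - <<'E'
from meas import *
t=cap('top')
for a,p in redc(t,3,50):
  if 360<p[0]<450 and 225<p[1]<275: print(a,p,onz(t,*p,73))
E
```

```text
13 [396.  252.7] [ 397.  -229.6   73. ]
33 [407.4 252.4] [ 398.8 -263.7   73. ]
35 [421.  252.5] [ 399.8 -304.1   73. ]
```

Request:
servo_tool(
  increments=[
    [-0.8,2,-0.07,0],
    [-0.75,2,0,0],
    [0,2,0,0],
    [0,1.5,0,0],
    [0,0.9,0,0],
    [0,0,0,0],
    [0,0,0,0],
    [0,0,0,0],
  ],
  force=15,
)

```text
t: 26.62
tcp_pos: [416.4, -262.5, 79.9]
tool_rot: [-1.572, -0.002, 0.039]
contact_force: [0.7, -0.5, -0.1]
finger_gap: 0.158
```

```bash
python3 - <<'E'
from meas import *
st();w=cap('wrist','w12.png');f=w['frame'].astype(int); m=((f[...,2]-np.maximum(f[...,1],f[...,0]))>60).astype(np.uint8)
n,l,s,ce=cv2.connectedComponentsWithStats(m)
for i in range(1,n):
  if s[i,4]>60: v=s[i,1]+s[i,3]-.5; print(s[i],ce[i],'far edge@73',rel(onz(w,ce[i][0],v,73)),'c@88',rel(onz(w,*ce[i],env.observe()['tcp_pos'][2]+10)))
cv2.imwrite('pics/w12c.png',cv2.resize(w['frame'][110:290,200:450],None,fx=3,fy=3))
E
```

```text
tcp [ 416.4 -262.5   79.9] [-1.6 -0.   0. ] F [ 0.7 -0.5 -0.1] gap 13.8 t 26.62
[250 208  29  20 556] [263.9 217.5] far edge@73 [-13.2   7.  -40. ] c@88 [-26.6 -10.  -35.6]
[311 208  29  34 755] [325.  222.8] far edge@73 [-3.1  7.   0.3] c@88 [-23.2 -10.    0.3]
[372 209  30  21 568] [386.2 218.6] far edge@73 [-11.8   6.9  40.8] c@88 [-25.9 -10.1  36.2]
[492 214  26  22 450] [505.1 224.2] far edge@73 [ -7.5   6.9 120.3] c@88 [-22.4 -10.1 106.9]
[   8  226   85   42 1501] [ 56.9 244. ] far edge@73 [  16.7    7.2 -185.4] c@88 [  -9.5   -9.9 -162.1]
```

View pics/w12c.png

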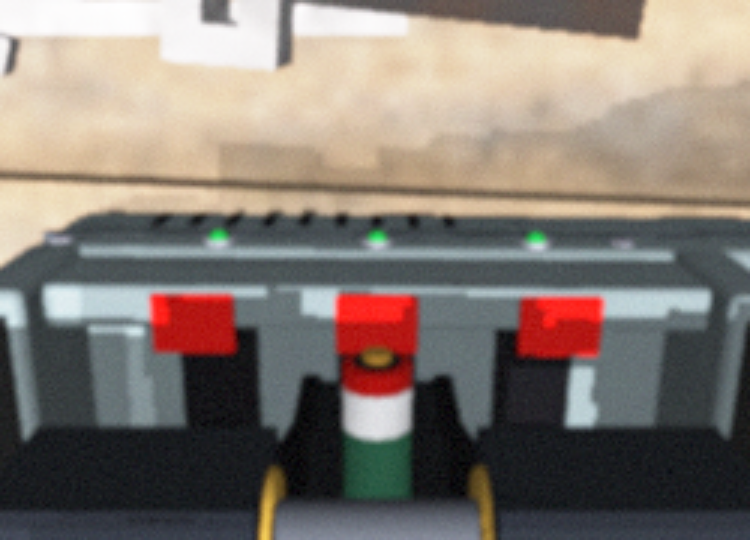

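The cell's knob end (377,358) is centred on the middle lip (376,322), and the lip edge lies 12.5 mm before the grip, as planned. I'll press down to tilt it.

Request:
servo_tool(
  increments=[
    [0,0.2,0,0],
    [0,0.2,0,0],
    [0,0.2,0,0],
    [0,0.2,0,0],
    [0,0.2,0,0],
    [0,0,0,0],
    [0,0,0,0],
    [0,0,0,0],
  ],
)

```text
t: 27.33
tcp_pos: [416.3, -262.7, 71.3]
tool_rot: [-1.572, -0.002, 0.04]
contact_force: [-3.5, 3.4, 15.0]
finger_gap: 0.163
```

```bash
cat >> meas.py <<'E'
def reds(w,amin=60):
    f=w['frame'].astype(int); m=((f[...,2]-np.maximum(f[...,1],f[...,0]))>60).astype(np.uint8)
    n,l,s,ce=cv2.connectedComponentsWithStats(m)
    for i in range(1,n):
        if s[i,4]>amin and 230<ce[i][0]<420 and ce[i][1]<300: print(s[i],ce[i])
def greenv(w):
    for a,b in blobs(w,(45,50,25),(90,255,200),80,(290,150,360,300))[:2]: print('green',a,cv2.boundingRect(b))
def save(w,n): cv2.imwrite('pics/'+n,cv2.resize(w['frame'][110:290,200:450],None,fx=3,fy=3))
E
python3 - <<'E'
from meas import *
st();w=cap('wrist');save(w,'w13c.png');reds(w);greenv(w)
E
```

```text
tcp [ 416.3 -262.7   71.3] [-1.6 -0.   0. ] F [-3.5  3.4 15. ] gap 14.2 t 27.33
[246 212  31  22 601] [261.4 222.4]
[311 212  29  31 697] [325.3 226. ]
[375 213  31  22 625] [389.7 223.5]
green 437.5 (312, 254, 27, 23)
```

View pics/w13c.png

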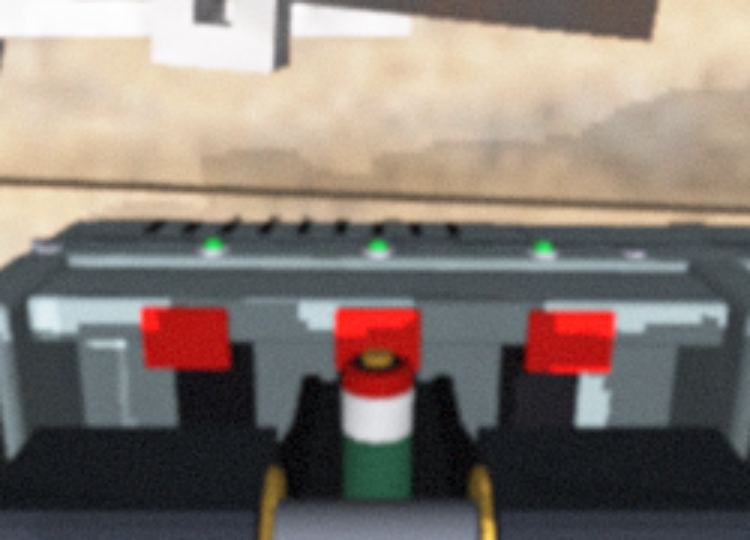

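The cell still looks level, and 15 N has built up. Its flat end is resting on the spring plate's top as well as the lip, so it can't tilt here. I'll tilt it on the bare front beam between two bays instead.

Request:
servo_tool(
  increments=[
    [0,-1.5,0,0],
    [-0.18,0,1,0],
    [0,0,1,0],
    [0,0,0,0],
    [0,0.5,0,0],
    [0,0.5,0,0],
    [0,0,0,0],
    [0,0,0,0],
  ],
  force=8,
)

```text
t: 28.05
tcp_pos: [412.8, -242.2, 73.3]
tool_rot: [-1.57, 0.001, 0.039]
contact_force: [0.3, -0.2, -0.2]
finger_gap: 0.165
```

Request:
servo_tool(
  increments=[
    [0,0.15,0,0],
    [0,0.15,0,0],
    [0,0.15,0,0],
    [0,0.15,0,0],
    [0,0.15,0,0],
    [0,0,0,0],
    [0,0,0,0],
    [0,0,0,0],
  ],
)

```text
t: 28.72
tcp_pos: [414.2, -242.6, 66.9]
tool_rot: [-1.572, -0.003, 0.039]
contact_force: [5.1, -0.5, 1.9]
finger_gap: 0.163
```

```bash
python3 - <<'E'
from meas import *
st();w=cap('wrist');save(w,'w14c.png');reds(w);greenv(w)
E
```

```text
tcp [ 414.2 -242.6   66.9] [-1.6 -0.   0. ] F [ 5.1 -0.5  1.9] gap 14.2 t 28.72
[278 217  30  22 637] [292.5 227.6]
[343 218  31  22 623] [357.9 228. ]
[314 230  24  14 232] [325.3 237.6]
green 418.0 (313, 254, 26, 23)
```

The knob end seems to be catching the beam's face instead of tilting (Fx is 5 N, and the red ring hasn't moved). I'll use the right cheek's free inner edge, with the tool turned a quarter.

Request:
servo_tool(
  increments=[
    [0,-1.3,0,0],
    [0,-3,0,0],
    [0.6,0,-2.7,0],
    [0.6,0,-2.7,0],
    [0.5,0,-2.7,0],
    [0,0,0,-0.1208],
    [0,0,0,-0.1208],
    [0,0,0,-0.1208],
  ],
)

```text
t: 29.43
tcp_pos: [429.8, -321.9, 107.4]
tool_rot: [-1.565, 0.005, 0.405]
contact_force: [1.1, 0.4, -0.9]
finger_gap: 0.162
```

Request:
servo_tool(
  increments=[
    [0,0,0,-0.1208],
    [0,0,0,-0.1208],
    [0,0,0,-0.1208],
    [0,0,0,-0.1208],
    [0,0,0,-0.1208],
    [0,0,0,-0.1208],
    [0,0,0,-0.1208],
    [0,0,0,-0.1208],
  ],
)

```text
t: 30.1
tcp_pos: [429.9, -321.4, 107.7]
tool_rot: [-1.563, -0.002, 1.372]
contact_force: [0.3, 0.6, -0.5]
finger_gap: 0.16
```

Request:
servo_tool(
  increments=[
    [0,0,0,-0.1208],
    [0,0,0,-0.1208],
    [0,0,0,0],
    [0,1,0,0],
    [0,0.5,0,0],
    [0,0,0,0],
    [0,0,0,0],
    [0,0,0,0],
  ],
)

```text
t: 30.77
tcp_pos: [432.8, -322.5, 94.2]
tool_rot: [-1.57, -0.0, 1.608]
contact_force: [0.3, -0.1, -0.9]
finger_gap: 0.168
```

```bash
python3 - <<'E'
from meas import *
st();w=cap('wrist');save(w,'w15c.png');reds(w);greenv(w)
b=[x for x in blobs(w,(0,0,0),(180,255,60),150,(180,100,470,250))][:6]
z=env.observe()['tcp_pos'][2]
for p in[(325,236)]: print(rel(onz(w,*p,z+10)))
E
```

```text
tcp [ 432.8 -322.5   94.2] [-1.6 -0.   1.6] F [ 0.3 -0.1 -0.9] gap 14.6 t 30.77
[ 277    0   57   33 1242] [305.   12.8]
[314 230  24  14 229] [325.3 237.6]
green 416.5 (313, 255, 26, 22)
[-13.7 -10.    0.6]
```

View pics/w15c.png

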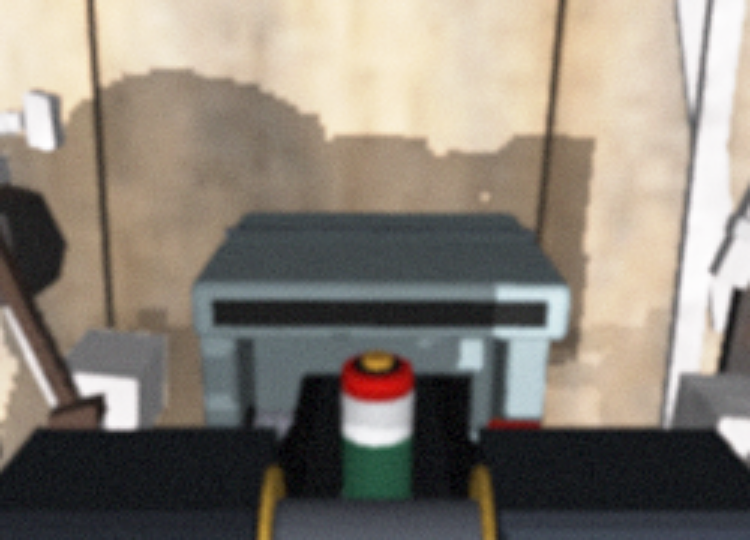

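The cheek's top spans crop v 283–338 and the knob is at (377,362). I'll compute where its inner edge lies.

```bash
python3 - <<'E'
from meas import *
w=cap('wrist');st()
g=cv2.cvtColor(w['frame'],cv2.COLOR_BGR2GRAY)
print([(v,int(g[v,300:308].mean()),int(g[v,345:352].mean())) for v in range(200,232)])
for v in(204,218,221,222.5): print(v,rel(onz(w,325,v,80)))
print('knob top px 228,233', rel(onz(w,325.5,228,100.5)),rel(onz(w,325.5,233,100.5)))
E
```

```text
tcp [ 433.1 -322.6   94.6] [-1.6  0.   1.6] F [-0.   0.1 -0.7] gap 13.9 t 30.87
[(200, 70, 74), (201, 70, 74), (202, 72, 73), (203, 84, 81), (204, 102, 96), (205, 121, 116), (206, 132, 128), (207, 138, 138), (208, 137, 136), (209, 108, 112), (210, 60, 68), (211, 31, 36), (212, 29, 29), (213, 30, 29), (214, 28, 31), (215, 30, 30), (216, 29, 29), (217, 36, 32), (218, 66, 55), (219, 102, 96), (220, 124, 124), (221, 125, 124), (222, 111, 114), (223, 107, 108), (224, 106, 108), (225, 107, 108), (226, 105, 108), (227, 107, 109), (228, 105, 108), (229, 105, 108), (230, 106, 108), (231, 106, 109)]
204 [-26.   14.6   0.5]
218 [-16.   14.6   0.5]
221 [-13.8  14.6   0.5]
222.5 [-12.7  14.6   0.5]
knob top px 228,233 [-17.2  -5.9   0.8] [-13.9  -5.9   0.8]
```

Request:
servo_tool(
  increments=[
    [-0.2,0.4,0,0],
    [0,0.6,0,0],
    [0,0.2,0,0],
    [0,0.15,0,0],
    [0,0.15,0,0],
    [0,0.15,0,0],
    [0,0.05,0,0],
    [0,0,0,0],
  ],
)

```text
t: 31.53
tcp_pos: [433.0, -324.3, 77.7]
tool_rot: [-1.57, -0.0, 1.609]
contact_force: [-0.6, 2.5, 2.2]
finger_gap: 0.166
```

```bash
python3 - <<'E'
from meas import *
st();w=cap('wrist');save(w,'w16c.png');reds(w);greenv(w)
E
```

```text
tcp [ 433.  -324.3   77.7] [-1.6 -0.   1.6] F [-0.6  2.5  2.2] gap 14.4 t 31.53
[ 274    0   62   29 1101] [303.2  10.6]
[314 230  24  14 232] [325.3 237.5]
green 411.5 (313, 254, 26, 23)
```

```bash
python3 - <<'E'
from meas import *
w=cap('wrist');R=toolR();t=np.array(env.observe()['tcp_pos'])
P=lambda x,up,z=0: np.array(proj(w,t+R@np.array([x,-up,z]))).round(1)
print('finger tip front',P(-9.5,0,15),'top10',P(-9.5,10,15))
for h in(4,6,8):
  print(h,'knob tip axis',[(k,P(-k,h)) for k in(12,14,16,18,20)])
  print(h,'body top front edge',[(k,P(-k,h+7.25)) for k in(10,12,14,16,18)])
print('width14.5 at body front h6', P(-14,6,7.25)-P(-14,6,-7.25))
f=w['frame'];u=325
print([(v,tuple(int(x) for x in f[v,u])) for v in range(222,264,1)])
E
```

```text
finger tip front [347.8 235.5] top10 [349.1 242.3]
4 knob tip axis [(12, array([324.4, 234.5])), (14, array([324.4, 231.5])), (16, array([324.4, 228.5])), (18, array([324.4, 225.5])), (20, array([324.4, 222.5]))]
4 body top front edge [(10, array([324.4, 242.5])), (12, array([324.3, 239.4])), (14, array([324.3, 236.4])), (16, array([324.3, 233.3])), (18, array([324.3, 230.2]))]
6 knob tip axis [(12, array([324.4, 235.8])), (14, array([324.4, 232.8])), (16, array([324.4, 229.8])), (18, array([324.4, 226.8])), (20, array([324.4, 223.7]))]
6 body top front edge [(10, array([324.3, 243.9])), (12, array([324.3, 240.9])), (14, array([324.3, 237.8])), (16, array([324.3, 234.7])), (18, array([324.3, 231.5]))]
8 knob tip axis [(12, array([324.4, 237.2])), (14, array([324.4, 234.1])), (16, array([324.4, 231.1])), (18, array([324.4, 228. ])), (20, array([324.4, 225. ]))]
8 body top front edge [(10, array([324.3, 245.4])), (12, array([324.3, 242.3])), (14, array([324.3, 239.2])), (16, array([324.3, 236.1])), (18, array([324.3, 232.9]))]
width14.5 at body front h6 [23.6  0. ]
[(222, (46, 46, 45))
[... 227 characters left out ...]
35, 91, 126)), (234, (24, 47, 73)), (235, (12, 11, 89)), (236, (19, 14, 141)), (237, (20, 22, 180)), (238, (17, 27, 205)), (239, (23, 21, 208)), (240, (16, 23, 193)), (241, (13, 16, 172)), (242, (14, 18, 167)), (243, (59, 61, 177)), (244, (129, 127, 188)), (245, (185, 182, 200)), (246, (213, 209, 211)), (247, (216, 211, 210)), (248, (218, 214, 213)), (249, (218, 214, 214)), (250, (217, 215, 212)), (251, (216, 212, 211)), (252, (222, 219, 218)), (253, (231, 231, 229)), (254, (242, 241, 240)), (255, (246, 245, 244)), (256, (247, 245, 246)), (257, (244, 243, 241)), (258, (211, 212, 201)), (259, (127, 139, 109)), (260, (67, 90, 43)), (261, (64, 84, 39)), (262, (66, 83, 33)), (263, (62, 84, 36))]
```

Request:
servo_tool(
  increments=[
    [0,0.1,0,0],
    [0,0.1,0,0],
    [0,0.1,0,0],
    [0,0,0,0],
    [0,0,0,0],
    [0,0,0,0],
    [0,0,0,0],
    [0,0,0,0],
  ],
)

```text
t: 32.3
tcp_pos: [433.2, -324.2, 75.0]
tool_rot: [-1.571, -0.0, 1.609]
contact_force: [-1.6, 5.3, 4.4]
finger_gap: 0.162
```

```bash
cat >> meas.py <<'E'
def prof(w,u=325):
    # knob/red/white/green boundaries down the cell
    f=w['frame'][:,u-2:u+3].mean(1); r=f[:,2]-np.maximum(f[:,0],f[:,1]); 
    red=[v for v in range(200,270) if r[v]>60]; wh=[v for v in range(red[0] if red else 200,290) if f[v].min()>140]
    gold=[v for v in range(205,260) if f[v,2]-f[v,0]>60 and f[v,1]-f[v,0]>25]
    m=lambda a:(a[0],a[-1]) if a else None
    rr=f[:,2]-np.maximum(f[:,0],f[:,1]); vs=np.array(red); 
    print('gold',m(gold),'red',m(red),'white',m(wh))
E
python3 - <<'E'
from meas import *
st();w=cap('wrist');save(w,'w17c.png');reds(w);greenv(w);prof(w)
E
```

```text
tcp [ 433.2 -324.2   75. ] [-1.6 -0.   1.6] F [-1.6  5.3  4.4] gap 14.1 t 32.3
[ 274    0   62   28 1055] [302.9  10.1]
[314 231  24  17 249] [325.4 240.8]
green 341.5 (313, 257, 25, 20)
gold (230, 236) red (239, 247) white (249, 261)
```

Request:
servo_tool(
  increments=[
    [0,0.1,0,0],
    [0,0.1,0,0],
    [0,0.1,0,0],
    [0,0.05,0,0],
    [0,0,0,0],
    [0,0,0,0],
    [0,0,0,0],
    [0,0,0,0],
  ],
)

```text
t: 33.02
tcp_pos: [433.3, -324.2, 71.7]
tool_rot: [-1.571, -0.0, 1.609]
contact_force: [-0.9, 5.2, 6.0]
finger_gap: 0.16
```

```bash
python3 - <<'E'
from meas import *
st();w=cap('wrist');save(w,'w18c.png');reds(w);greenv(w);prof(w)
E
```

```text
tcp [ 433.3 -324.2   71.7] [-1.6 -0.   1.6] F [-0.9  5.2  6. ] gap 13.9 t 33.02
[274   0  61  26 978] [302.4   9.3]
[313 232  25  22 292] [325.2 244.6]
green 254.5 (313, 261, 26, 16)
gold (234, 242) red (232, 253) white (254, 265)
```

```bash
cat >> meas.py <<'E'
from scipy.optimize import fsolve
def vpix(w,x,up):
    R=toolR();t=np.array(env.observe()['tcp_pos']); return proj(w,t+R@np.array([x,-up,0]))[1]
def cellpose(w,vf,vb,L=15.0,h=None,c=None):
    """front top edge at body end, and boundary L behind it, on the cell's top line. returns (k,h) or (theta,h)"""
    if c is None: # level: k of front for given h, and k of boundary
        k=fsolve(lambda k:vpix(w,-k[0],h+7.25)-vf,[16])[0];kb=fsolve(lambda k:vpix(w,-k[0],h+7.25)-vb,[0])[0];return k,kb
    def f(p):
        th,h=p; pt=lambda s:(s*np.cos(th)+7.25*np.sin(th), h-s*np.sin(th)+7.25*np.cos(th))
        return [vpix(w,*pt(c-23))-vf, vpix(w,*pt(c-23+L))-vb]
    return fsolve(f,[0.2,10])
E
python3 - <<'E'
from meas import *
w=cap('wrist')
for h in(6.6,8,9,10): 
    k,kb=cellpose(w,235,258.5,h=h); print(h,k,kb,k-kb,'c',23-k, cellpose(w,243,265.5,L=k-kb,c=23-k),cellpose(w,239,261.5,L=k-kb,c=23-k))
E
```

```text
6.6 16.064742581769387 0.6613301634126333 15.403412418356753 c 6.935257418230613 [ 0.1 13.2] [0.1 8.9]
8 16.691546166211435 1.4327469599710243 15.258799206240411 c 6.308453833788565 [ 0.1 14.4] [ 0.1 10.2]
9 17.139263012241496 1.98375895751277 15.155504054728727 c 5.860736987758504 [ 0.1 15.3] [ 0.1 11.1]
10 17.58697985827149 2.534770955054508 15.052208903216982 c 5.413020141728509 [ 0.1 16.1] [ 0.1 12. ]
```

Request:
servo_tool(
  increments=[
    [0,-1,0,0],
    [0,-2,0,0],
    [0,0,0,0.121],
    [0,0,0,0.121],
    [0,0,0,0.121],
    [0,0,0,0.121],
    [0,0,0,0.121],
    [0,0,0,0.121],
  ],
  force=15,
)

```text
t: 33.78
tcp_pos: [433.6, -325.2, 101.5]
tool_rot: [-1.573, -0.0, 0.877]
contact_force: [-0.2, 0.3, 1.3]
finger_gap: 0.161
```

Request:
servo_tool(
  increments=[
    [0,0,0,0.121],
    [0,0,0,0.121],
    [0,0,0,0.121],
    [0,0,0,0.121],
    [0,0,0,0.121],
    [0,0,0,0.121],
    [0,0,0,0.119],
    [0,0,0,0],
  ],
)

```text
t: 34.45
tcp_pos: [433.4, -325.0, 101.4]
tool_rot: [-1.572, -0.001, 0.036]
contact_force: [0.3, -0.1, -0.3]
finger_gap: 0.16
```

Request:
servo_tool(
  increments=[
    [-0.84,0,3.1,0],
    [-0.84,0,3.13,0],
    [0,1,0,0],
    [0,0.7,0,0],
    [0,0,0,0],
    [0,0,0,0],
    [0,0,0,0],
    [0,0,0,0],
  ],
)

```text
t: 35.12
tcp_pos: [414.5, -263.6, 84.2]
tool_rot: [-1.571, -0.001, 0.038]
contact_force: [0.5, -0.1, 0.0]
finger_gap: 0.16
```

```bash
cat >> meas.py <<'E'
def lips(w):
    f=w['frame'].astype(int); m=((f[...,2]-np.maximum(f[...,1],f[...,0]))>60).astype(np.uint8)
    n,l,s,ce=cv2.connectedComponentsWithStats(m)
    for i in range(1,n):
        if s[i,4]>200 and 200<ce[i][0]<450 and ce[i][1]<300: print('lip far edge',rel(onz(w,ce[i][0],s[i,1]+s[i,3]-.5,73)))
E
python3 - <<'E'
from meas import *
np.set_printoptions(precision=2,suppress=True)
st();w=cap('wrist');save(w,'w19c.png');reds(w);greenv(w);prof(w);lips(w)
print(cellpose(w,243,265.5,L=15.2,c=6.3))
E
```

```text
tcp [ 414.46 -263.62   84.15] [-1.57 -0.    0.04] F [ 0.54 -0.12  0.  ] gap 13.9 t 35.12
[253 209  29  20 533] [267.16 218.22]
[313 209  28  20 537] [326.78 218.4 ]
[372 209  29  21 555] [386.34 218.85]
[313 233  25  21 283] [325.39 244.59]
green 260.0 (313, 260, 26, 17)
gold (233, 241) red (209, 252) white (254, 264)
lip far edge [-10.56  11.15 -39.  ]
lip far edge [-10.56  11.14   1.4 ]
lip far edge [-9.83 11.13 41.84]
lip far edge [ 8.29 11.15  0.47]
[ 0.11 13.24]
```

Request:
servo_tool(
  increments=[
    [0,0.4,0.09,0],
    [0,0.4,0,0],
    [0,0.4,0,0],
    [0,0.2,0,0],
    [0,0.2,0,0],
    [0,0.15,0,0],
    [0,0,0,0],
    [0,0,0,0],
  ],
)

```text
t: 35.83
tcp_pos: [413.7, -262.0, 66.3]
tool_rot: [-1.571, 0.001, 0.038]
contact_force: [0.1, -0.2, -0.8]
finger_gap: 0.159
```

```bash
python3 - <<'E'
from meas import *
np.set_printoptions(precision=2,suppress=True)
st();w=cap('wrist');save(w,'w20c.png');reds(w);greenv(w);prof(w)
E
```

```text
tcp [ 413.66 -262.     66.3 ] [-1.57  0.    0.04] F [ 0.09 -0.18 -0.83] gap 13.8 t 35.83
[243 219  32  22 642] [258.61 229.32]
[309 219  30  35 753] [324.12 233.6 ]
[374 220  32  21 628] [389.64 230.03]
green 260.5 (313, 260, 26, 17)
gold (233, 241) red (219, 253) white (254, 264)
```

Request:
servo_tool(
  increments=[
    [0,0,0,0],
    [0.2,0,0,0],
    [0.2,0,0,0],
    [0.2,0,0,0],
    [0.2,0,0,0],
    [0.15,0,0,0],
    [0,0,0,0],
    [0,0,0,0],
  ],
  force=20,
)

```text
t: 36.55
tcp_pos: [422.0, -261.6, 66.1]
tool_rot: [-1.57, 0.003, 0.038]
contact_force: [-3.7, -1.3, 1.8]
finger_gap: 0.158
```

```bash
python3 - <<'E'
from meas import *
np.set_printoptions(precision=2,suppress=True)
st();w=cap('wrist');save(w,'w21c.png');reds(w);greenv(w);prof(w);lips(w)
E
```

```text
tcp [ 422.04 -261.6    66.14] [-1.57  0.    0.04] F [-3.65 -1.31  1.82] gap 13.7 t 36.55
[242 206  32  22 674] [257.36 216.49]
[309 206  31  23 682] [323.8  216.87]
[375 207  32  22 671] [390.45 217.44]
[313 233  25  20 277] [325.17 244.51]
green 267.0 (313, 261, 25, 16)
gold (233, 241) red (206, 252) white (253, 264)
lip far edge [-18.85  -6.85 -40.78]
lip far edge [-18.17  -6.82  -0.45]
lip far edge [-18.14  -6.78  40.09]
lip far edge [-1.99 -6.87  0.38]
```

Request:
servo_tool(
  increments=[
    [0.2,0,0,0],
    [0,0,0,0],
    [0,0.15,0,0],
    [0,0.15,0,0],
    [0,0.15,0,0],
    [0,0.15,0,0],
    [0,0,0,0],
    [0,0,0,0],
  ],
)

```text
t: 37.27
tcp_pos: [423.9, -261.5, 60.4]
tool_rot: [-1.57, 0.003, 0.038]
contact_force: [-6.1, -1.1, 3.0]
finger_gap: 0.155
```

```bash
python3 - <<'E'
from meas import *
np.set_printoptions(precision=2,suppress=True)
st();w=cap('wrist');save(w,'w22c.png');reds(w);greenv(w);prof(w);lips(w)
E
```

```text
tcp [ 423.86 -261.5    60.35] [-1.57  0.    0.04] F [-6.12 -1.13  2.99] gap 13.5 t 37.27
[239 206  33  24 733] [254.72 217.05]
[308 206  32  24 720] [323.78 217.12]
[377 207  33  23 717] [392.84 217.78]
[313 232  25  17 257] [325.19 241.61]
green 319.0 (313, 258, 26, 19)
gold (231, 237) red (206, 248) white (249, 262)
lip far edge [-20.01 -12.58 -40.89]
lip far edge [-19.99 -12.55  -0.43]
lip far edge [-19.96 -12.51  40.08]
lip far edge [ -7.7  -12.58   0.4 ]
```

Request:
servo_tool(
  increments=[
    [0,0.1,0,0],
    [0,0.1,0,0],
    [0,0.1,0,0],
    [0,0.1,0,0],
    [0,0.1,0,0],
    [0,0,0,0],
    [0,0,0,0],
    [0,0,0,0],
  ],
)

```text
t: 37.98
tcp_pos: [423.6, -261.3, 55.2]
tool_rot: [-1.57, 0.004, 0.038]
contact_force: [-5.2, 0.5, 2.6]
finger_gap: 0.164
```

```bash
python3 - <<'E'
from meas import *
np.set_printoptions(precision=2,suppress=True)
st();w=cap('wrist');save(w,'w23c.png');reds(w);greenv(w);prof(w);lips(w)
for c in(5.8,6.3,6.9): print(c,cellpose(w,237.5,262.5,L=15.2,c=c))
E
```

```text
tcp [ 423.64 -261.33   55.16] [-1.57  0.    0.04] F [-5.18  0.51  2.55] gap 14.3 t 37.98
[235 209  35  25 780] [252.47 220.47]
[307 209  34  40 999] [323.92 226.01]
[378 210  35  24 772] [394.47 221.25]
green 329.0 (313, 258, 26, 19)
gold (233, 236) red (210, 248) white (249, 261)
lip far edge [-19.77 -17.8  -40.94]
lip far edge [-10.32 -17.79  -0.35]
lip far edge [-19.7  -17.71  39.8 ]
5.8 [-0.09 13.28]
6.3 [-0.11 12.57]
6.9 [-0.12 11.7 ]
```

Request:
servo_tool(
  increments=[
    [0,0.1,0,0],
    [0,0.1,0,0],
    [0,0.1,0,0],
    [0,0.1,0,0],
    [0,0,0,0],
    [0,0,0,0],
    [0,0,0,0],
    [0,0,0,0],
  ],
)

```text
t: 38.7
tcp_pos: [423.8, -261.4, 51.4]
tool_rot: [-1.57, 0.003, 0.038]
contact_force: [-6.6, -0.0, 4.0]
finger_gap: 0.159
```

```bash
python3 - <<'E'
from meas import *
np.set_printoptions(precision=2,suppress=True)
st();w=cap('wrist');save(w,'w24c.png');reds(w);greenv(w);prof(w)
f=w['frame'];print([(v,tuple(int(x) for x in f[v,324])) for v in range(226,264,1)])
E
```

```text
tcp [ 423.85 -261.44   51.44] [-1.57  0.    0.04] F [-6.63 -0.    3.97] gap 13.8 t 38.7
[233 211  36  24 799] [250.6  222.49]
[ 307  211   34   37 1035] [323.8  227.07]
[379 212  36  25 803] [396.5  223.58]
green 336.5 (313, 259, 25, 18)
gold (234, 236) red (211, 247) white (248, 261)
[(226, (23, 32, 253)), (227, (29, 38, 254)), (228, (32, 35, 251)), (229, (22, 28, 215)), (230, (16, 21, 179)), (231, (21, 27, 182)), (232, (19, 15, 181)), (233, (20, 27, 182)), (234, (21, 51, 170)), (235, (36, 82, 157)), (236, (39, 80, 122)), (237, (24, 48, 65)), (238, (6, 10, 61)), (239, (21, 24, 116)), (240, (4, 1, 133)), (241, (28, 29, 164)), (242, (22, 16, 169)), (243, (18, 22, 176)), (244, (16, 22, 175)), (245, (9, 10, 172)), (246, (18, 19, 173)), (247, (77, 74, 179)), (248, (164, 164, 200)), (249, (215, 209, 214)), (250, (226, 223, 222)), (251, (230, 226, 225)), (252, (224, 221, 220)), (253, (223, 218, 219)), (254, (225, 222, 219)), (255, (227, 223, 223)), (256, (226, 224, 222)), (257, (226, 223, 223)), (258, (225, 223, 222)), (259, (226, 224, 222)), (260, (221, 219, 218)), (261, (197, 195, 188)), (262, (129, 139, 113)), (263, (76, 97, 52))]
```

Request:
servo_tool(
  increments=[
    [0,0.1,0,0],
    [0,0.1,0,0],
    [0,0.1,0,0],
    [0,0,0,0],
    [0,0,0,0],
    [0,0,0,0],
    [0,0,0,0],
    [0,0,0,0],
  ],
)

```text
t: 39.42
tcp_pos: [424.1, -261.7, 49.4]
tool_rot: [-1.571, 0.003, 0.039]
contact_force: [-8.0, -0.5, 11.4]
finger_gap: 0.158
```

```bash
python3 - <<'E'
from meas import *
np.set_printoptions(precision=2,suppress=True)
st();w=cap('wrist');save(w,'w25c.png');reds(w);greenv(w);prof(w)
E
```

```text
tcp [ 424.08 -261.72   49.41] [-1.57  0.    0.04] F [-7.96 -0.52 11.39] gap 13.8 t 39.42
[233 212  36  25 816] [250.14 223.47]
[ 307  212   35   35 1047] [324.31 227.4 ]
[381 213  36  24 808] [398.01 224.41]
green 353.0 (313, 258, 26, 19)
gold None red (212, 246) white (247, 260)
```

Request:
servo_tool(
  increments=[
    [0,0,0,0],
    [0,0,0,0],
    [0,0,0,0],
    [0,0,0,0],
    [0,0,0,0],
    [0,0,0,0],
    [0,0,0,0],
    [0,0,0,0],
  ],
  fingers=2.6,
)

```text
t: 40.13
tcp_pos: [425.6, -261.6, 48.4]
tool_rot: [-1.571, -0.0, 0.038]
contact_force: [1.0, 0.7, 0.6]
finger_gap: 0.296
```

Request:
servo_tool(
  increments=[
    [0,-0.5,0,0],
    [0,-1,0,0],
    [0,-2,0,0],
    [0,-3,0,0],
    [0,-3,0,0],
    [0,-2,0,0],
    [0,0,0,0],
    [0,0,0,0],
  ],
)

```text
t: 40.8
tcp_pos: [426.0, -261.7, 165.0]
tool_rot: [-1.572, -0.004, 0.038]
contact_force: [-0.2, 0.1, -0.8]
finger_gap: 0.298
```

```bash
python3 - <<'E'
from meas import *
np.set_printoptions(precision=2,suppress=True)
st();w=cap('wrist');save(w,'w26c.png');reds(w)
for a,b in blobs(w,(45,50,25),(90,255,200),80,(230,100,420,300))[:3]: print('green',a,cv2.boundingRect(b))
f=w['frame'];u=324;print([(v,tuple(int(x) for x in f[v,u])) for v in range(160,236,2)])
E
```

```text
tcp [ 426.04 -261.71  165.  ] [-1.57 -0.    0.04] F [-0.17  0.09 -0.78] gap 25.9 t 40.8
[273 168  21  16 314] [282.66 175.42]
[315 168  20  17 305] [324.88 175.57]
[357 168  21  17 322] [367.21 176.11]
green 420.0 (317, 194, 17, 32)
[(160, (182, 189, 159)), (162, (161, 152, 143)), (164, (90, 90, 80)), (166, (112, 112, 97)), (168, (122, 119, 216)), (170, (43, 45, 255)), (172, (40, 52, 254)), (174, (40, 45, 253)), (176, (40, 46, 254)), (178, (39, 43, 253)), (180, (33, 41, 253)), (182, (31, 36, 252)), (184, (197, 194, 253)), (186, (255, 255, 255)), (188, (255, 255, 255)), (190, (255, 255, 255)), (192, (255, 255, 255)), (194, (253, 253, 249)), (196, (101, 134, 63)), (198, (66, 84, 42)), (200, (64, 87, 39)), (202, (71, 89, 43)), (204, (68, 93, 45)), (206, (66, 86, 43)), (208, (65, 89, 44)), (210, (64, 82, 36)), (212, (73, 90, 47)), (214, (68, 88, 40)), (216, (70, 91, 43)), (218, (74, 97, 45)), (220, (67, 88, 43)), (222, (69, 91, 43)), (224, (66, 87, 39)), (226, (87, 88, 73)), (228, (139, 130, 132)), (230, (174, 156, 160)), (232, (158, 145, 148)), (234, (122, 108, 108))]
```

View pics/w26c.png

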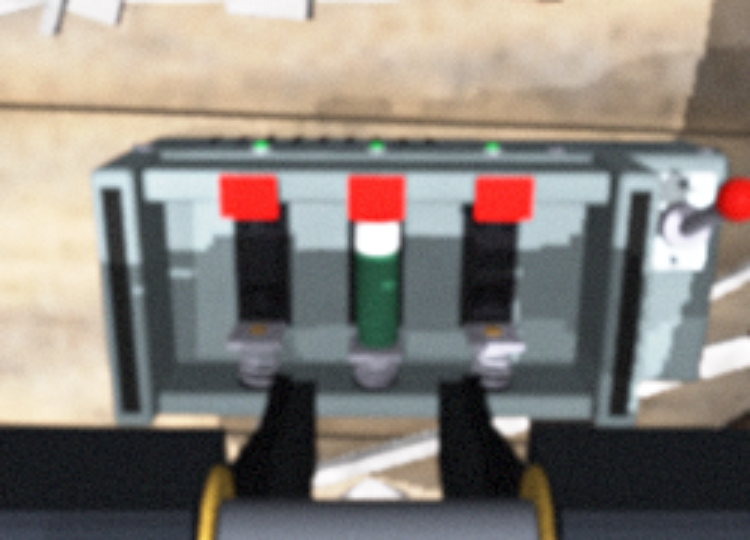

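The close view shows the first cell lying level in the middle bay (crop (377,290)). Its red end is under the lip and the spring plate is pushed slightly back. That was my last picture, so from here I check by numbers. Next is the middle rack cell.

Request:
servo_tool(
  increments=[
    [0.5,0,3.82,0],
    [0.5,0,3.82,0],
    [0.5,0,3.82,0],
    [0.5,0,3.82,0],
    [0.5,0,3.82,0],
    [0.5,0,3.82,0],
    [0.5,0,3.82,0],
    [0.5,0,3.82,0],
  ],
)

```text
t: 41.52
tcp_pos: [452.5, 46.8, 162.2]
tool_rot: [-1.572, 0.003, 0.038]
contact_force: [0.8, -0.1, 1.0]
finger_gap: 0.297
```

Request:
servo_tool(
  increments=[
    [0.5,0,3.82,0],
    [0,0,0,-0.11],
    [0,0,0,-0.11],
    [0,0,0,-0.11],
    [0,0,0,-0.11],
    [0,0,0,-0.11],
    [0,0,0,0],
    [0,0,0,0],
  ],
)

```text
t: 42.18
tcp_pos: [456.6, 83.3, 162.4]
tool_rot: [-1.57, 0.003, 0.585]
contact_force: [-0.1, -0.0, 0.2]
finger_gap: 0.299
```

Request:
servo_tool(
  increments=[
    [0,0,0,0],
    [0,0,0,0],
    [0,0,0,0],
    [0,0,0,0],
    [0,0,0,0],
    [0,0,0,0],
    [0,0,0,0],
    [0,0,0,0],
  ],
)

```text
t: 42.85
tcp_pos: [457.3, 83.6, 163.5]
tool_rot: [-1.571, -0.0, 0.588]
contact_force: [0.3, 0.1, -0.1]
finger_gap: 0.301
```

```bash
cat >> meas.py <<'E'
def goto(x,y,z):
    d=toolR().T@(np.array([x,y,z])-env.observe()['tcp_pos']); print('need cm (tool x,y,z)',d/10)
E
python3 - <<'E'
from meas import *
np.set_printoptions(precision=2,suppress=True)
st();w=cap('wrist')
for a,p in redc(w,20): print(a,p,onz(w,*p,29))
for a,b in blobs(w,(45,50,25),(90,255,200),80)[:3]: print('green',rect(w,b,28))
goto(457.1,83.5,18.4)
E
```

```text
tcp [457.26  83.62 163.5 ] [-1.57 -0.    0.59] F [ 0.29  0.12 -0.06] gap 26.2 t 42.85
67 [360.6  177.03] [419.23 105.73  29.  ]
62 [324.1  179.97] [444.08  74.36  29.  ]
22 [289.82 181.32] [466.21  43.9   29.  ]
135 [628.21 280.52] [341.36 457.3   29.  ]
green ((443.5873107910156, 122.74020385742188), (32.203033447265625, 11.37378215789795), 35.553688049316406)
green ((468.53912353515625, 91.66922760009766), (32.432918548583984, 12.078999519348145), 35.44367980957031)
need cm (tool x,y,z) [-0.02 14.51 -0.  ]
```

Request:
servo_tool(
  increments=[
    [0,3,0,0],
    [0,4,0,0],
    [0,3.5,0,0],
    [0,2.2,0,0],
    [0,1,0,0],
    [0,0.81,0,0],
    [0,0,0,0],
    [0,0,0,0],
  ],
  fingers=2.6,
)

```text
t: 43.57
tcp_pos: [457.6, 83.8, 18.5]
tool_rot: [-1.571, -0.0, 0.588]
contact_force: [-0.5, 0.1, 0.6]
finger_gap: 0.298
```

Request:
servo_tool(
  increments=[
    [0,0,0,0],
    [0,0,0,0],
    [0,0,0,0],
    [0,0,0,0],
    [0,0,0,0],
    [0,0,0,0],
    [0,0,0,0],
    [0,0,0,0],
  ],
  fingers=0,
  force=12,
)

```text
t: 44.23
tcp_pos: [458.1, 83.8, 19.5]
tool_rot: [-1.571, -0.002, 0.589]
contact_force: [0.0, -1.8, 6.4]
finger_gap: 0.159
```

Request:
servo_tool(
  increments=[
    [0,-0.5,0,0],
    [0,-1,0,0],
    [0,-2,0,0],
    [0,-4,0,0],
    [0,-4,0,0],
    [0,-3,0,0],
    [0,0,0,0],
    [0,0,0,0],
  ],
)

```text
t: 44.9
tcp_pos: [457.8, 84.3, 165.3]
tool_rot: [-1.571, -0.005, 0.588]
contact_force: [-0.4, -0.6, -1.5]
finger_gap: 0.16
```

```bash
python3 - <<'E'
from meas import *
np.set_printoptions(precision=2,suppress=True)
st();w=cap('wrist');prof(w);greenv(w);reds(w)
for vf in(234,235): print(cellpose(w,vf,258.5,h=6.6))
f=w['frame'];print([(v,tuple(int(x) for x in f[v,325])) for v in range(224,266,1)])
E
```

```text
tcp [457.81  84.26 165.29] [-1.57 -0.01  0.59] F [-0.43 -0.59 -1.5 ] gap 13.9 t 44.9
gold (205, 227) red (230, 238) white (239, 252)
green 532.0 (313, 250, 26, 28)
green 114.5 (354, 187, 6, 28)
[354 172  14   6  67] [360.36 174.94]
[314 226  23  13 209] [325.13 232.59]
(np.float64(15.390961271163055), np.float64(-0.8508325330635437))
(np.float64(14.746696791770567), np.float64(-0.8508325330635437))
[(224, (29, 76, 108)), (225, (41, 103, 142)), (226, (40, 111, 151)), (227, (38, 90, 133)), (228, (25, 63, 85)), (229, (6, 17, 59)), (230, (6, 2, 91)), (231, (12, 14, 131)), (232, (12, 16, 149)), (233, (19, 25, 166)), (234, (13, 19, 168)), (235, (15, 15, 168)), (236, (24, 24, 174)), (237, (33, 36, 169)), (238, (95, 94, 181)), (239, (171, 167, 200)), (240, (207, 204, 206)), (241, (215, 213, 211)), (242, (216, 214, 214)), (243, (214, 210, 209)), (244, (220, 215, 213)), (245, (214, 212, 210)), (246, (214, 212, 211)), (247, (214, 211, 208)), (248, (216, 211, 212)), (249, (215, 213, 212)), (250, (215, 213, 209)), (251, (210, 208, 206)), (252, (182, 184, 175)), (253, (118, 129, 103)), (254, (77, 97, 50)), (255, (65, 86, 40)), (256, (61, 85, 35)), (257, (65, 82, 39)), (258, (64, 90, 45)), (259, (67, 87, 39)), (260, (63, 85, 38)), (261, (59, 82, 34)), (262, (71, 89, 49)), (263, (58, 78, 35)), (264, (63, 88, 42)), (265, (68, 85, 41))]
```

Request:
servo_tool(
  increments=[
    [-2.23,0,-2.95,0],
    [-2.23,0,-2.95,0],
    [-2.23,0,-2.95,0],
    [-2.23,0,-2.95,0],
    [-2.23,0,-2.95,0],
    [-2.23,0,-2.95,0],
    [-2.23,0,-2.95,0],
    [-2.23,0,-2.95,0],
  ],
  force=8,
)

```text
t: 45.62
tcp_pos: [437.9, -213.1, 161.3]
tool_rot: [-1.567, 0.003, 0.588]
contact_force: [0.3, 0.8, -0.6]
finger_gap: 0.158
```

Request:
servo_tool(
  increments=[
    [-2.23,0,-2.95,0],
    [-2.23,0,-2.95,0],
    [-2.23,0,-2.95,0],
    [0,0,0,-0.113],
    [0,0,0,-0.113],
    [0,0,0,-0.113],
    [0,0,0,-0.113],
    [0,0,0,-0.113],
  ],
)

```text
t: 46.28
tcp_pos: [431.8, -321.9, 160.8]
tool_rot: [-1.566, -0.0, 1.158]
contact_force: [0.0, -0.3, -0.1]
finger_gap: 0.161
```

Request:
servo_tool(
  increments=[
    [0,1,0,-0.113],
    [0,2,0,-0.113],
    [0,2,0,-0.113],
    [0,1.5,0,-0.113],
    [0,0.5,0,0],
    [0,0,0,0],
    [0,0,0,0],
    [0,0,0,0],
  ],
)

```text
t: 46.95
tcp_pos: [433.7, -322.7, 93.9]
tool_rot: [-1.572, 0.001, 1.604]
contact_force: [0.6, -0.0, -0.7]
finger_gap: 0.161
```

```bash
python3 - <<'E'
from meas import *
np.set_printoptions(precision=2,suppress=True)
st();w=cap('wrist')
g=cv2.cvtColor(w['frame'],cv2.COLOR_BGR2GRAY)
print([(v,int(g[v,300:308].mean()),int(g[v,345:352].mean())) for v in range(200,236)])
goto(433.1,-322.4,84)
for v in(219,222,225,228): print(v,rel(onz(w,325,v,80))[0])
E
```

```text
tcp [ 433.69 -322.66   93.85] [-1.57  0.    1.6 ] F [ 0.62 -0.02 -0.73] gap 14.0 t 46.95
[(200, 71, 71), (201, 69, 73), (202, 70, 73), (203, 75, 77), (204, 92, 91), (205, 112, 112), (206, 125, 127), (207, 134, 136), (208, 135, 135), (209, 117, 118), (210, 78, 78), (211, 41, 40), (212, 29, 30), (213, 29, 30), (214, 31, 30), (215, 31, 32), (216, 28, 29), (217, 31, 28), (218, 48, 48), (219, 89, 92), (220, 114, 127), (221, 108, 129), (222, 101, 117), (223, 100, 109), (224, 105, 108), (225, 108, 110), (226, 106, 115), (227, 107, 116), (228, 106, 118), (229, 105, 116), (230, 104, 114), (231, 107, 109), (232, 105, 108), (233, 101, 103), (234, 85, 83), (235, 49, 44)]
need cm (tool x,y,z) [0.03 1.02 0.07]
219 -15.48937263577772
222 -13.299053335084936
225 -11.093377498139569
228 -8.872183057609831
```

Request:
servo_tool(
  increments=[
    [0,0.6,0,0],
    [0,0.6,0,0],
    [0,0.2,0,0],
    [0,0.15,0,0],
    [0,0.15,0,0],
    [0,0.15,0,0],
    [0,0.1,0,0],
    [0,0,0,0],
  ],
)

```text
t: 47.67
tcp_pos: [433.6, -322.5, 73.9]
tool_rot: [-1.571, 0.0, 1.605]
contact_force: [1.4, 2.4, 2.9]
finger_gap: 0.163
```

```bash
python3 - <<'E'
from meas import *
np.set_printoptions(precision=3,suppress=True)
st();w=cap('wrist');reds(w);greenv(w);prof(w)
f=w['frame'];print([(v,tuple(int(x) for x in f[v,325])) for v in range(226,268,1)])
E
```

```text
tcp [ 433.551 -322.455   73.917] [-1.571  0.     1.605] F [1.359 2.444 2.867] gap 14.1 t 47.67
[274   0  61  25 888] [301.841   8.479]
[313 229  25  22 285] [325.147 241.256]
green 332.0 (313, 257, 25, 20)
gold (230, 239) red (229, 250) white (251, 261)
[(226, (27, 28, 28)), (227, (31, 31, 43)), (228, (21, 15, 66)), (229, (19, 32, 95)), (230, (28, 68, 118)), (231, (37, 94, 132)), (232, (43, 106, 141)), (233, (50, 110, 145)), (234, (45, 108, 148)), (235, (50, 113, 154)), (236, (53, 125, 169)), (237, (56, 138, 185)), (238, (48, 123, 168)), (239, (38, 86, 113)), (240, (23, 41, 50)), (241, (11, 11, 43)), (242, (15, 14, 90)), (243, (15, 17, 136)), (244, (11, 17, 147)), (245, (17, 13, 156)), (246, (22, 24, 164)), (247, (2, 10, 156)), (248, (15, 20, 159)), (249, (26, 27, 158)), (250, (80, 80, 164)), (251, (159, 156, 188)), (252, (223, 222, 221)), (253, (238, 236, 234)), (254, (240, 238, 238)), (255, (237, 235, 235)), (256, (238, 236, 235)), (257, (239, 238, 236)), (258, (231, 231, 228)), (259, (217, 213, 215)), (260, (203, 200, 198)), (261, (174, 173, 165)), (262, (124, 134, 107)), (263, (75, 87, 57)), (264, (59, 79, 32)), (265, (57, 77, 34)), (266, (59, 80, 35)), (267, (65, 89, 41))]
```

```bash
python3 - <<'E'
from meas import *
np.set_printoptions(precision=3,suppress=True)
w=cap('wrist')
for h in(5.5,6.2,7): 
    k,kb=cellpose(w,229.7,252.7,h=h); print(h,k,kb,k-kb,'c',23-k,cellpose(w,241.5,261.8,L=k-kb,c=23-k))
E
```

```text
5.5 18.941784038257612 3.9574907101542194 14.984293328103393 c 4.058215961742388 [ 0.239 12.422]
6.2 19.239432246912454 4.32497215452876 14.914460092383694 c 3.760567753087546 [ 0.239 12.971]
7 19.579601628232208 4.744950948099679 14.83465068013253 c 3.420398371767792 [ 0.239 13.597]
```

Request:
servo_tool(
  increments=[
    [0,-1,0,0],
    [0,-2,0,0],
    [0,0,0,0.1205],
    [0,0,0,0.1205],
    [0,0,0,0.1205],
    [0,0,0,0.1205],
    [0,0,0,0.1205],
    [0,0,0,0.1205],
  ],
  force=20,
)

```text
t: 48.43
tcp_pos: [432.5, -322.5, 103.8]
tool_rot: [-1.57, 0.001, 0.876]
contact_force: [0.6, -0.2, -0.8]
finger_gap: 0.158
```

Request:
servo_tool(
  increments=[
    [0,0,0,0.1205],
    [0,0,0,0.1205],
    [0,0,0,0.1205],
    [0,0,0,0.1205],
    [0,0,0,0.1205],
    [0,0,0,0.1205],
    [0,0,0,0.1205],
    [0,0,0,0],
  ],
)

```text
t: 49.1
tcp_pos: [432.5, -322.5, 103.8]
tool_rot: [-1.57, 0.001, 0.036]
contact_force: [-0.1, 0.6, -0.3]
finger_gap: 0.162
```

Request:
servo_tool(
  increments=[
    [-0.57,0,3.37,0],
    [-0.57,0,3.37,0],
    [-0.57,0,3.37,0],
    [0,1,0,0],
    [0,0.7,0,0],
    [0,0,0,0],
    [0,0,0,0],
    [0,0,0,0],
  ],
)

```text
t: 49.77
tcp_pos: [412.6, -222.9, 86.9]
tool_rot: [-1.571, 0.0, 0.038]
contact_force: [-0.4, 0.4, -0.7]
finger_gap: 0.158
```

```bash
python3 - <<'E'
from meas import *
np.set_printoptions(precision=2,suppress=True)
st();w=cap('wrist');reds(w);greenv(w);prof(w);lips(w)
E
```

```text
tcp [ 412.55 -222.86   86.9 ] [-1.57  0.    0.04] F [-0.37  0.35 -0.73] gap 13.8 t 49.77
[253 208  28  21 538] [266.69 217.58]
[312 208  27  42 795] [325.32 226.25]
green 346.5 (313, 257, 25, 20)
gold (230, 238) red (209, 249) white (250, 261)
lip far edge [-10.3   13.99 -80.05]
lip far edge [ -9.56  13.98 -39.86]
lip far edge [ 6.43 13.97  0.52]
lip far edge [-5.84 13.95 74.17]
```

Request:
servo_tool(
  increments=[
    [0.1,0.5,0,0],
    [0,0.5,0,0],
    [0,0.4,0,0],
    [0,0.4,0,0],
    [0,0.3,0,0],
    [0,0.1,0,0],
    [0,0,0,0],
    [0,0,0,0],
  ],
)

```text
t: 50.48
tcp_pos: [413.8, -222.5, 65.8]
tool_rot: [-1.572, -0.001, 0.04]
contact_force: [-1.3, -0.5, 7.8]
finger_gap: 0.157
```

```bash
python3 - <<'E'
from meas import *
np.set_printoptions(precision=2,suppress=True)
st();w=cap('wrist');greenv(w);prof(w)
E
```

```text
tcp [ 413.77 -222.53   65.77] [-1.57 -0.    0.04] F [-1.35 -0.46  7.84] gap 13.7 t 50.48
green 316.5 (313, 258, 25, 19)
gold (232, 240) red (218, 252) white (253, 262)
```

Request:
servo_tool(
  increments=[
    [0,-0.1,0,0],
    [0.2,0,0,0],
    [0.2,0,0,0],
    [0.2,0,0,0],
    [0.2,0,0,0],
    [0.2,0,0,0],
    [0,0,0,0],
    [0,0,0,0],
  ],
)

```text
t: 51.2
tcp_pos: [421.6, -221.4, 65.2]
tool_rot: [-1.57, 0.004, 0.038]
contact_force: [-4.5, -1.5, 2.2]
finger_gap: 0.159
```

```bash
python3 - <<'E'
from meas import *
np.set_printoptions(precision=2,suppress=True)
st();w=cap('wrist');reds(w);greenv(w);prof(w);lips(w)
f=w['frame'];print([(v,tuple(int(x) for x in f[v,325])) for v in range(224,268,2)])
E
```

```text
tcp [ 421.65 -221.44   65.15] [-1.57  0.    0.04] F [-4.54 -1.53  2.17] gap 13.8 t 51.2
[241 205  32  24 706] [256.6  216.02]
[309 205  31  23 683] [323.66 216.08]
[313 229  25  23 303] [325.21 241.76]
green 327.5 (313, 257, 26, 20)
gold (231, 239) red (205, 251) white (252, 262)
lip far edge [-18.62  -7.78 -41.03]
lip far edge [-19.24  -7.74  -0.53]
lip far edge [-15.26  -7.69  74.39]
lip far edge [-3.21 -7.8   0.4 ]
[(224, (18, 25, 194)), (226, (19, 22, 166)), (228, (25, 23, 73)), (230, (25, 39, 109)), (232, (39, 91, 128)), (234, (48, 106, 142)), (236, (38, 104, 138)), (238, (50, 119, 162)), (240, (33, 74, 102)), (242, (15, 17, 48)), (244, (17, 13, 145)), (246, (14, 19, 173)), (248, (20, 28, 183)), (250, (45, 46, 180)), (252, (181, 173, 206)), (254, (225, 222, 218)), (256, (225, 221, 221)), (258, (225, 220, 221)), (260, (228, 222, 223)), (262, (181, 180, 172)), (264, (68, 92, 44)), (266, (66, 88, 40))]
```

Request:
servo_tool(
  increments=[
    [0.12,0,-0.05,0],
    [0.12,0,0,0],
    [0,0.15,0,0],
    [0,0.15,0,0],
    [0,0.15,0,0],
    [0,0.15,0,0],
    [0,0,0,0],
    [0,0,0,0],
  ],
)

```text
t: 51.92
tcp_pos: [423.4, -221.6, 59.0]
tool_rot: [-1.569, 0.005, 0.038]
contact_force: [-6.9, -0.0, 1.5]
finger_gap: 0.16
```

```bash
python3 - <<'E'
from meas import *
np.set_printoptions(precision=2,suppress=True)
st();w=cap('wrist');reds(w);greenv(w);prof(w);lips(w)
f=w['frame'];print([(v,tuple(int(x) for x in f[v,325])) for v in range(224,268,2)])
E
```

```text
tcp [ 423.4  -221.63   59.  ] [-1.57  0.01  0.04] F [-6.87 -0.01  1.53] gap 13.9 t 51.92
[238 205  34  26 776] [254.49 216.69]
[ 308  206   33   46 1048] [324.47 224.34]
green 324.5 (313, 258, 25, 19)
gold (231, 239) red (206, 251) white (252, 262)
lip far edge [-19.94 -13.95 -40.71]
lip far edge [ -6.39 -13.96  -0.05]
[(224, (32, 40, 254)), (226, (26, 33, 254)), (228, (24, 20, 144)), (230, (28, 37, 106)), (232, (38, 91, 126)), (234, (41, 104, 139)), (236, (47, 107, 146)), (238, (51, 121, 164)), (240, (35, 73, 99)), (242, (22, 20, 56)), (244, (14, 21, 147)), (246, (14, 19, 169)), (248, (21, 24, 175)), (250, (35, 36, 175)), (252, (177, 175, 206)), (254, (227, 224, 221)), (256, (226, 222, 223)), (258, (225, 222, 222)), (260, (222, 220, 216)), (262, (180, 177, 166)), (264, (68, 87, 40)), (266, (69, 92, 41))]
```

Request:
servo_tool(
  increments=[
    [0.05,0.1,0,0],
    [0,0.1,0,0],
    [0,0.1,0,0],
    [0,0.1,0,0],
    [0,0.1,0,0],
    [0,0,0,0],
    [0,0,0,0],
    [0,0,0,0],
  ],
)

```text
t: 52.63
tcp_pos: [424.7, -222.2, 55.7]
tool_rot: [-1.571, 0.003, 0.039]
contact_force: [-7.6, -0.7, 13.1]
finger_gap: 0.158
```

```bash
python3 - <<'E'
from meas import *
np.set_printoptions(precision=2,suppress=True)
st();w=cap('wrist');reds(w);greenv(w);prof(w);lips(w)
f=w['frame'];print([(v,tuple(int(x) for x in f[v,325])) for v in range(224,268,2)])
E
```

```text
tcp [ 424.65 -222.15   55.67] [-1.57  0.    0.04] F [-7.65 -0.67 13.13] gap 13.7 t 52.63
[237 205  35  26 810] [253.72 216.91]
[ 309  205   33   45 1055] [325.04 223.65]
green 347.0 (313, 257, 26, 20)
gold (230, 238) red (206, 249) white (250, 261)
lip far edge [-21.35 -17.27 -40.23]
lip far edge [ -9.4  -17.31   0.31]
[(224, (35, 40, 254)), (226, (28, 38, 255)), (228, (19, 28, 206)), (230, (41, 81, 121)), (232, (39, 96, 131)), (234, (48, 108, 144)), (236, (51, 123, 165)), (238, (33, 84, 124)), (240, (22, 15, 51)), (242, (16, 14, 142)), (244, (8, 5, 170)), (246, (16, 25, 175)), (248, (23, 28, 180)), (250, (162, 157, 202)), (252, (227, 220, 219)), (254, (226, 223, 222)), (256, (225, 223, 219)), (258, (227, 222, 221)), (260, (225, 225, 221)), (262, (122, 133, 111)), (264, (68, 92, 40)), (266, (64, 86, 36))]
```

Request:
servo_tool(
  increments=[
    [0,0.1,0,0],
    [0,0.1,0,0],
    [0,0.1,0,0],
    [0,0.1,0,0],
    [0,0,0,0],
    [0,0,0,0],
    [0,0,0,0],
    [0,0,0,0],
  ],
)

```text
t: 53.35
tcp_pos: [425.2, -222.4, 52.3]
tool_rot: [-1.571, 0.002, 0.04]
contact_force: [-9.1, 0.2, 16.4]
finger_gap: 0.158
```

```bash
cat >> meas.py <<'E'
def fb(w,u=325,c=3.9,L=14.95):
    f=w['frame'][:,u-2:u+3].mean(1); g=f.min(1)
    rw=[v for v in range(236,258) if g[v]<120<=g[v+1]]; wg=[v for v in range(250,272) if f[v,2]>130>=f[v+1,2] and g[v]>90]
    r=f[:,2]-np.maximum(f[:,0],f[:,1]); fr=[v for v in range(226,248) if f[v,2]<95<=f[v+1,2] and f[v,1]<60 and r[v+1]>60]
    vb=wg[-1]+ (f[wg[-1],2]-130)/(f[wg[-1],2]-f[wg[-1]+1,2]) if wg else None
    vf=fr[-1]+.5 if fr else None
    print('front',vf,'rw',rw,'boundary',vb,'pose(theta,h)',cellpose(w,vf,vb+.3,L=L,c=c) if vf and vb else None)
E
python3 - <<'E'
from meas import *
np.set_printoptions(precision=2,suppress=True)
st();w=cap('wrist');greenv(w);prof(w);fb(w)
E
```

```text
tcp [ 425.19 -222.37   52.32] [-1.57  0.    0.04] F [-9.12  0.23 16.43] gap 13.8 t 53.35
green 366.0 (312, 258, 27, 19)
gold (230, 236) red (207, 248) white (249, 260)
front 238.5 rw [248] boundary 261.059375 pose(theta,h) [ 0.08 13.16]
```

Request:
servo_tool(
  increments=[
    [0,0.1,0,0],
    [0,0.1,0,0],
    [0,0.1,0,0],
    [0,0.05,0,0],
    [0,0,0,0],
    [0,0,0,0],
    [0,0,0,0],
    [0,0,0,0],
  ],
)

```text
t: 54.07
tcp_pos: [425.6, -222.4, 48.9]
tool_rot: [-1.572, 0.001, 0.04]
contact_force: [-8.6, -0.6, 16.0]
finger_gap: 0.157
```

```bash
python3 - <<'E'
from meas import *
np.set_printoptions(precision=2,suppress=True)
st();w=cap('wrist');reds(w);greenv(w);prof(w);fb(w)
E
```

```text
tcp [ 425.64 -222.44   48.93] [-1.57  0.    0.04] F [-8.62 -0.59 16.02] gap 13.7 t 54.07
[234 207  36  27 888] [251.12 219.52]
[ 309  208   34   39 1095] [325.45 224.57]
green 384.5 (313, 256, 26, 21)
gold (231, 235) red (208, 246) white (247, 260)
front 237.5 rw [246] boundary 260.67105263157896 pose(theta,h) [ 0.03 13.46]
```

Request:
servo_tool(
  increments=[
    [0,0.05,0,0],
    [0,0,0,0],
    [0,0,0,0],
    [0,0,0,0],
    [0,0,0,0],
    [0,0,0,0],
    [0,0,0,0],
    [0,0,0,0],
  ],
  fingers=2.6,
)

```text
t: 54.78
tcp_pos: [426.2, -222.0, 46.7]
tool_rot: [-1.571, 0.0, 0.039]
contact_force: [0.1, 0.2, 0.2]
finger_gap: 0.299
```

Request:
servo_tool(
  increments=[
    [0,-0.5,0,0],
    [0,-1,0,0],
    [0,-2,0,0],
    [0,-3,0,0],
    [0,-3,0,0],
    [0,-2,0,0],
    [0,0,0,0],
    [0,0,0,0],
  ],
)

```text
t: 55.45
tcp_pos: [426.7, -222.1, 163.3]
tool_rot: [-1.571, -0.004, 0.039]
contact_force: [0.4, -0.1, 0.4]
finger_gap: 0.301
```

```bash
cat >> meas.py <<'E'
def bays(w):
    f=w['frame'].astype(float); r=f[...,2]-np.maximum(f[...,1],f[...,0])
    m=(r>60).astype(np.uint8); n,l,s,ce=cv2.connectedComponentsWithStats(m)
    for i in range(1,n):
        if s[i,4]>200 and 150<ce[i][0]<500 and ce[i][1]<230: print('lip/red',s[i],ce[i],onz(w,*ce[i],73))
    for a,b in blobs(w,(45,50,25),(90,255,200),150,(150,100,500,300))[:3]:
        R=cv2.boundingRect(b);P=np.array([onz(w,u,v,66)[:2] for u,v in b[:,0]],np.float32);q=cv2.minAreaRect(P);print('green',a,R,q)
E
python3 - <<'E'
from meas import *
np.set_printoptions(precision=2,suppress=True)
st();w=cap('wrist','w27.png');bays(w)
for u in(283,325):
  f=w['frame'];print(u,[(v,tuple(int(x) for x in f[v,u])) for v in range(180,236,2)])
E
```

```text
tcp [ 426.75 -222.06  163.33] [-1.57 -0.    0.04] F [ 0.42 -0.11  0.37] gap 26.2 t 55.45
lip/red [229 166  22  16 314] [239.57 173.37] [ 397.44 -302.08   73.  ]
lip/red [273 166  21  17 322] [282.64 173.71] [ 396.23 -262.24   73.  ]
lip/red [316 166  20  21 384] [325.37 175.33] [ 396.22 -222.62   73.  ]
green 429.5 (278, 192, 17, 33) ((432.3901062011719, -260.138671875), (33.4222297668457, 15.042099952697754), 2.500173807144165)
green 411.5 (317, 195, 17, 32) ((433.5268859863281, -221.53610229492188), (32.52447509765625, 15.891838073730469), 2.7059414386749268)
283 [(180, (23, 28, 251)), (182, (179, 178, 253)), (184, (255, 255, 255)), (186, (255, 255, 255)), (188, (255, 255, 255)), (190, (255, 255, 255)), (192, (194, 192, 184)), (194, (59, 83, 39)), (196, (68, 87, 42)), (198, (67, 88, 42)), (200, (71, 92, 48)), (202, (63, 86, 35)), (204, (64, 84, 34)), (206, (66, 85, 38)), (208, (63, 88, 43)), (210, (63, 85, 39)), (212, (69, 92, 48)), (214, (68, 89, 40)), (216, (69, 94, 49)), (218, (65, 91, 44)), (220, (65, 89, 37)), (222, (73, 93, 41)), (224, (79, 85, 64)), (226, (116, 106, 107)), (228, (141, 129, 131)), (230, (134, 122, 122)), (232, (123, 111, 114)), (234, (119, 109, 109))]
325 [(180, (32, 41, 249)), (182, (23, 24, 232)), (184, (21, 26, 251)), (186, (179, 175, 253)), (188, (255, 255, 255)), (190, (255, 255, 255)), (192, (255, 255, 255)), (194, (255, 255, 255)), (196, (248, 249, 243)), (198, (79, 104, 48)), (200, (59, 83, 36)), (202, (67, 89, 42)), (204, (68, 89, 42)), (206, (69, 92, 41)), (208, (61, 84, 37)), (210, (60, 83, 36)), (212, (66, 80, 40)), (214, (71, 93, 47)), (216, (70, 86, 41)), (218, (67, 91, 43)), (220, (67, 89, 46)), (222, (62, 82, 32)), (224, (65, 79, 40)), (226, (75, 84, 64)), (228, (118, 108, 110)), (230, (148, 134, 136)), (232, (134, 124, 124)), (234, (135, 123, 122))]
```

Request:
servo_tool(
  increments=[
    [-1.25,0,0,0],
    [0,3,0,0],
    [0,3,0,0],
    [0,2,0,0],
    [0,0.7,0,0],
    [0,0,0,0],
    [0,0,0,0],
    [0,0,0,0],
  ],
  fingers=0,
)

```text
t: 56.17
tcp_pos: [413.0, -222.5, 74.6]
tool_rot: [-1.571, 0.001, 0.039]
contact_force: [-0.2, -0.5, 0.8]
finger_gap: -0.0
```

Request:
servo_tool(
  increments=[
    [0,0.15,0,0],
    [0,0.15,0,0],
    [0,0.15,0,0],
    [0,0.15,0,0],
    [0,0.1,0,0],
    [0,0,0,0],
    [0,0,0,0],
    [0,0,0,0],
  ],
)

```text
t: 56.83
tcp_pos: [413.7, -222.9, 69.2]
tool_rot: [-1.572, -0.0, 0.039]
contact_force: [-4.3, 0.1, 11.2]
finger_gap: 0.002
```

```bash
python3 - <<'E'
from meas import *
np.set_printoptions(precision=2,suppress=True)
st()
E
```

```text
tcp [ 413.66 -222.87   69.2 ] [-1.57 -0.    0.04] F [-4.25  0.05 11.18] gap 0.2 t 56.83
```

Request:
servo_tool(
  increments=[
    [0,0.1,0,0],
    [0,0,0,0],
    [0,0,0,0],
    [0,-1,0,0],
    [0,-2.5,0,0],
    [0,-3,0,0],
    [1.25,-3,0,0],
    [0,0,0,0],
  ],
)

```text
t: 57.5
tcp_pos: [431.5, -223.3, 167.8]
tool_rot: [-1.576, -0.013, 0.041]
contact_force: [0.5, -1.1, 0.5]
finger_gap: 0.005
```

Request:
servo_tool(
  increments=[
    [0,0,0,0],
    [0,0,0,0],
    [0,0,0,0],
    [0,0,0,0],
    [0,0,0,0],
    [0,0,0,0],
    [0,0,0,0],
    [0,0,0,0],
  ],
  fingers=2.6,
)

```text
t: 58.17
tcp_pos: [426.0, -222.0, 161.6]
tool_rot: [-1.571, 0.0, 0.039]
contact_force: [0.8, 0.0, -0.5]
finger_gap: 0.296
```

```bash
python3 - <<'E'
from meas import *
np.set_printoptions(precision=2,suppress=True)
st();w=cap('wrist','w28.png');bays(w)
E
```

```text
tcp [ 426.03 -222.03  161.63] [-1.57  0.    0.04] F [ 0.84  0.03 -0.46] gap 25.7 t 58.17
lip/red [228 168  22  16 316] [238.76 175.32] [ 397.85 -302.35   73.  ]
lip/red [272 168  21  17 325] [281.9  175.69] [ 396.66 -262.61   73.  ]
lip/red [315 168  21  16 320] [325.19 175.6 ] [ 395.04 -222.72   73.  ]
green 446.0 (316, 194, 18, 34) ((431.79656982421875, -221.9728546142578), (34.402462005615234, 16.657209396362305), 2.204944372177124)
green 432.5 (277, 194, 17, 33) ((432.7303771972656, -260.1844177246094), (33.31146240234375, 15.49485969543457), 2.3035242557525635)
```

Request:
servo_tool(
  increments=[
    [0.2,0,3.73,0],
    [0.2,0,3.73,0],
    [0.2,0,3.73,0],
    [0.2,0,3.73,0],
    [0.2,0,3.73,0],
    [0.2,0,3.73,0],
    [0.2,0,3.73,0],
    [0.2,0,3.73,0],
  ],
)

```text
t: 58.88
tcp_pos: [430.3, 78.6, 162.2]
tool_rot: [-1.57, -0.001, 0.039]
contact_force: [1.1, 0.2, -0.4]
finger_gap: 0.295
```

Request:
servo_tool(
  increments=[
    [0.2,0,3.73,0],
    [0,0,0,-0.11],
    [0,0,0,-0.11],
    [0,0,0,-0.11],
    [0,0,0,-0.11],
    [0,0,0,-0.11],
    [0,0,0,0],
    [0,0,0,0],
  ],
)

```text
t: 59.55
tcp_pos: [431.1, 114.2, 161.9]
tool_rot: [-1.571, -0.0, 0.586]
contact_force: [-0.5, -0.1, 0.2]
finger_gap: 0.296
```

Request:
servo_tool(
  increments=[
    [0,0,0,0],
    [0,0,0,0],
    [0,0,0,0],
    [0,0,0,0],
    [0,0,0,0],
    [0,0,0,0],
    [0,0,0,0],
    [0,0,0,0],
  ],
)

```text
t: 60.22
tcp_pos: [431.1, 114.1, 161.8]
tool_rot: [-1.571, 0.0, 0.589]
contact_force: [0.1, -0.6, -0.4]
finger_gap: 0.297
```

```bash
python3 - <<'E'
from meas import *
np.set_printoptions(precision=2,suppress=True)
st();w=cap('wrist')
for a,p in redc(w,20): print(a,p,onz(w,*p,29))
for a,b in blobs(w,(45,50,25),(90,255,200),80)[:3]: print('green',rect(w,b,28))
goto(431.4,114.2,18.6)
E
```

```text
tcp [431.14 114.11 161.85] [-1.57  0.    0.59] F [ 0.13 -0.63 -0.44] gap 25.8 t 60.22
62 [324.1  181.97] [419.51 105.85  29.  ]
23 [289.17 185.65] [444.21  76.28  29.  ]
green ((444.1427917480469, 122.91519165039062), (32.154273986816406, 12.22040843963623), 34.028785705566406)
need cm (tool x,y,z) [ 0.03 14.32 -0.01]
```

Request:
servo_tool(
  increments=[
    [0.08,3,0,0],
    [0,4,0,0],
    [0,3.5,0,0],
    [0,2.2,0,0],
    [0,1,0,0],
    [0,0.62,0,0],
    [0,0,0,0],
    [0,0,0,0],
  ],
)

```text
t: 60.93
tcp_pos: [432.3, 114.9, 18.9]
tool_rot: [-1.571, -0.001, 0.589]
contact_force: [-0.5, 0.0, 0.5]
finger_gap: 0.303
```

Request:
servo_tool(
  increments=[
    [0,0,0,0],
    [0,0,0,0],
    [0,0,0,0],
    [0,0,0,0],
    [0,0,0,0],
    [0,0,0,0],
    [0,0,0,0],
    [0,0,0,0],
  ],
  fingers=0,
  force=12,
)

```text
t: 61.6
tcp_pos: [432.3, 114.6, 19.3]
tool_rot: [-1.571, -0.001, 0.589]
contact_force: [-0.4, -2.1, 5.8]
finger_gap: 0.165
```

Request:
servo_tool(
  increments=[
    [0,-0.5,0,0],
    [0,-1,0,0],
    [0,-2,0,0],
    [0,-4,0,0],
    [0,-4,0,0],
    [0,-3,0,0],
    [0,0,0,0],
    [0,0,0,0],
  ],
)

```text
t: 62.27
tcp_pos: [432.3, 115.3, 165.3]
tool_rot: [-1.57, -0.005, 0.588]
contact_force: [-0.8, -0.7, 0.1]
finger_gap: 0.159
```

```bash
python3 - <<'E'
from meas import *
np.set_printoptions(precision=2,suppress=True)
st();w=cap('wrist');prof(w);reds(w);greenv(w)
f=w['frame'];print([(v,tuple(int(x) for x in f[v,325])) for v in list(range(226,236))+list(range(248,262))])
goto(433.5,-322.5,165)
E
```

```text
tcp [432.25 115.3  165.32] [-1.57 -0.01  0.59] F [-0.77 -0.7   0.09] gap 13.8 t 62.27
gold (205, 230) red (232, 240) white (241, 254)
[314 228  23  13 209] [325.19 234.7 ]
green 478.5 (313, 252, 26, 25)
[(226, (30, 84, 113)), (227, (45, 117, 158)), (228, (53, 141, 188)), (229, (54, 137, 179)), (230, (39, 87, 122)), (231, (20, 40, 68)), (232, (14, 15, 90)), (233, (18, 18, 130)), (234, (9, 16, 150)), (235, (21, 26, 170)), (248, (215, 212, 211)), (249, (213, 210, 209)), (250, (213, 210, 212)), (251, (218, 215, 214)), (252, (221, 217, 213)), (253, (214, 209, 211)), (254, (185, 184, 178)), (255, (122, 130, 107)), (256, (74, 93, 53)), (257, (58, 82, 36)), (258, (63, 88, 39)), (259, (65, 85, 39)), (260, (68, 85, 36)), (261, (68, 88, 41))]
need cm (tool x,y,z) [-24.06  -0.19 -36.49]
```

Request:
servo_tool(
  increments=[
    [-2.01,0,-3.04,0],
    [-2.01,0,-3.04,0],
    [-2.01,0,-3.04,0],
    [-2.01,0,-3.04,0],
    [-2.01,0,-3.04,0],
    [-2.01,0,-3.04,0],
    [-2.01,0,-3.04,0],
    [-2.01,0,-3.04,0],
  ],
  force=8,
)

```text
t: 62.98
tcp_pos: [431.4, -178.4, 161.6]
tool_rot: [-1.568, 0.003, 0.589]
contact_force: [1.1, -0.4, -0.8]
finger_gap: 0.163
```

Request:
servo_tool(
  increments=[
    [-2.01,0,-3.04,0],
    [-2.01,0,-3.04,0],
    [-2.01,0,-3.04,0],
    [-2.01,0,-3.04,0],
    [0,0,0,-0.113],
    [0,0,0,-0.113],
    [0,0,0,-0.113],
    [0,0,0,-0.113],
  ],
)

```text
t: 63.65
tcp_pos: [432.3, -322.5, 160.8]
tool_rot: [-1.565, 0.0, 1.045]
contact_force: [-0.0, -1.1, 0.5]
finger_gap: 0.163
```

Request:
servo_tool(
  increments=[
    [0,0,0,-0.113],
    [0,1,0,-0.113],
    [0,2,0,-0.113],
    [0,2,0,-0.113],
    [0,1.5,0,-0.113],
    [0,0.5,0,0],
    [0,0,0,0],
    [0,0,0,0],
  ],
)

```text
t: 64.32
tcp_pos: [433.5, -322.7, 92.9]
tool_rot: [-1.569, -0.001, 1.603]
contact_force: [1.1, -0.4, 1.3]
finger_gap: 0.16
```

```bash
python3 - <<'E'
from meas import *
np.set_printoptions(precision=2,suppress=True)
st();goto(433.5,-322.5,81)
E
```

```text
tcp [ 433.46 -322.67   92.92] [-1.57 -0.    1.6 ] F [ 1.08 -0.41  1.25] gap 13.9 t 64.32
need cm (tool x,y,z) [ 0.02  1.19 -0.01]
```

Request:
servo_tool(
  increments=[
    [0,0.6,0,0],
    [0,0.55,0,0],
    [0,0.2,0,0],
    [0,0.15,0,0],
    [0,0.15,0,0],
    [0,0.15,0,0],
    [0,0.1,0,0],
    [0,0,0,0],
  ],
)

```text
t: 64.98
tcp_pos: [434.1, -322.8, 74.8]
tool_rot: [-1.572, 0.0, 1.606]
contact_force: [-0.0, 2.8, 4.5]
finger_gap: 0.16
```

```bash
python3 - <<'E'
from meas import *
np.set_printoptions(precision=3,suppress=True)
st();w=cap('wrist');reds(w);greenv(w);prof(w)
for h in(5.5,6.2): 
    k,kb=cellpose(w,231.7,254.9,h=h); print(h,'c',23-k,'L',k-kb); fb(w,325,23-k,k-kb)
E
```

```text
tcp [ 434.099 -322.772   74.839] [-1.572  0.     1.606] F [-0.039  2.791  4.526] gap 14.0 t 64.98
[275   0  62  26 944] [303.337   9.015]
[313 230  25  21 264] [325.186 242.33 ]
green 321.5 (313, 258, 26, 19)
gold (231, 239) red (242, 250) white (251, 262)
5.5 c 5.313469972139714 L 15.191027993978283
front 242.5 rw [250] boundary 262.32183908045977 pose(theta,h) [ 0.248 11.064]
6.2 c 5.0099219852892105 L 15.120234673118983
front 242.5 rw [250] boundary 262.32183908045977 pose(theta,h) [ 0.248 11.613]
```

Request:
servo_tool(
  increments=[
    [0,-1,0,0],
    [0,-2,0,0],
    [0,0,0,0.1205],
    [0,0,0,0.1205],
    [0,0,0,0.1205],
    [0,0,0,0.1205],
    [0,0,0,0.1205],
    [0,0,0,0.1205],
  ],
  force=20,
)

```text
t: 65.7
tcp_pos: [433.3, -323.0, 104.7]
tool_rot: [-1.57, 0.0, 0.876]
contact_force: [0.0, -0.3, 0.1]
finger_gap: 0.157
```

Request:
servo_tool(
  increments=[
    [0,0,0,0.1205],
    [0,0,0,0.1205],
    [0,0,0,0.1205],
    [0,0,0,0.1205],
    [0,0,0,0.1205],
    [0,0,0,0.1205],
    [0,0,0,0.1205],
    [0,0,0,0],
  ],
)

```text
t: 66.37
tcp_pos: [433.3, -322.9, 104.6]
tool_rot: [-1.571, 0.001, 0.037]
contact_force: [0.3, 0.4, -1.0]
finger_gap: 0.158
```

Request:
servo_tool(
  increments=[
    [-0.87,0,1.04,0],
    [-0.87,0,1.04,0],
    [0,1,0,0],
    [0,0.7,0,0],
    [0,0,0,0],
    [0,0,0,0],
    [0,0,0,0],
    [0,0,0,0],
  ],
)

```text
t: 67.03
tcp_pos: [416.0, -303.0, 87.7]
tool_rot: [-1.571, -0.0, 0.04]
contact_force: [-0.1, 0.9, 0.1]
finger_gap: 0.161
```

```bash
python3 - <<'E'
from meas import *
np.set_printoptions(precision=2,suppress=True)
st();w=cap('wrist');reds(w);greenv(w);prof(w);lips(w)
E
```

```text
tcp [ 416.02 -303.03   87.68] [-1.57 -0.    0.04] F [-0.14  0.88  0.09] gap 14.0 t 67.03
[313 207  27  20 507] [325.86 215.98]
[371 207  28  22 544] [384.42 216.8 ]
[314 231  24  19 258] [325.33 242.06]
green 327.5 (313, 258, 25, 19)
gold (231, 238) red (207, 249) white (251, 261)
lip far edge [-10.65  14.74   0.81]
lip far edge [-9.15 14.73 41.32]
lip far edge [-9.9  14.72 81.34]
lip far edge [ 6.92 14.75  0.44]
```

Request:
servo_tool(
  increments=[
    [0.05,0.5,0.06,0],
    [0,0.5,0,0],
    [0,0.4,0,0],
    [0,0.4,0,0],
    [0,0.25,0,0],
    [0,0.1,0,0],
    [0,0,0,0],
    [0,0,0,0],
  ],
)

```text
t: 67.75
tcp_pos: [415.7, -302.2, 67.3]
tool_rot: [-1.571, 0.001, 0.04]
contact_force: [-2.1, 1.1, 9.3]
finger_gap: 0.164
```

```bash
python3 - <<'E'
from meas import *
np.set_printoptions(precision=2,suppress=True)
st();w=cap('wrist');greenv(w);prof(w)
E
```

```text
tcp [ 415.75 -302.24   67.29] [-1.57  0.    0.04] F [-2.09  1.09  9.34] gap 14.3 t 67.75
green 316.5 (312, 259, 26, 18)
gold (231, 239) red (218, 251) white (252, 262)
```

Request:
servo_tool(
  increments=[
    [0,-0.12,0,0],
    [0.2,0,0,0],
    [0.2,0,0,0],
    [0.2,0,0,0],
    [0.2,0,0,0],
    [0.2,0,0,0],
    [0.1,0,0,0],
    [0,0,0,0],
  ],
)

```text
t: 68.47
tcp_pos: [425.3, -301.5, 66.7]
tool_rot: [-1.57, 0.005, 0.039]
contact_force: [-6.2, -1.8, 5.0]
finger_gap: 0.156
```

```bash
python3 - <<'E'
from meas import *
np.set_printoptions(precision=2,suppress=True)
st();w=cap('wrist');reds(w);greenv(w);prof(w);lips(w);fb(w,325,5.15,15.15)
E
```

```text
tcp [ 425.28 -301.5    66.7 ] [-1.57  0.01  0.04] F [-6.16 -1.83  5.05] gap 13.6 t 68.47
[309 203  31  23 670] [323.82 213.43]
[375 203  32  24 705] [390.48 214.05]
[314 231  24  20 267] [325.41 241.92]
green 328.0 (313, 258, 26, 20)
gold (231, 238) red (203, 249) white (251, 261)
lip far edge [-19.82  -6.18  -0.44]
lip far edge [-19.13  -6.14  40.17]
lip far edge [-3.01 -6.25  0.53]
front 241.5 rw [249] boundary 262.0240963855422 pose(theta,h) [ 0.2  10.14]
```

Request:
servo_tool(
  increments=[
    [0.15,0,-0.06,0],
    [0,0.15,0,0],
    [0,0.15,0,0],
    [0,0.15,0,0],
    [0,0.15,0,0],
    [0,0.15,0,0],
    [0,0,0,0],
    [0,0,0,0],
  ],
)

```text
t: 69.18
tcp_pos: [426.0, -301.5, 58.6]
tool_rot: [-1.568, 0.006, 0.038]
contact_force: [-5.7, -0.7, 3.2]
finger_gap: 0.156
```

Request:
servo_tool(
  increments=[
    [0,0.1,0,0],
    [0,0.1,0,0],
    [0,0.1,0,0],
    [0,0,0,0],
    [0,0,0,0],
    [0,0,0,0],
    [0,0,0,0],
    [0,0,0,0],
  ],
)

```text
t: 69.85
tcp_pos: [426.0, -301.4, 55.6]
tool_rot: [-1.568, 0.006, 0.038]
contact_force: [-6.5, -1.2, 3.6]
finger_gap: 0.156
```

```bash
python3 - <<'E'
from meas import *
np.set_printoptions(precision=2,suppress=True)
st();w=cap('wrist');reds(w);greenv(w);prof(w);lips(w);fb(w,325,5.15,15.15)
E
```

```text
tcp [ 425.96 -301.43   55.65] [-1.57  0.01  0.04] F [-6.55 -1.24  3.6 ] gap 13.6 t 69.85
[308 207  33  38 992] [324.07 223.17]
[378 208  35  26 786] [394.96 219.62]
green 418.0 (313, 255, 26, 22)
gold (230, 233) red (207, 244) white (245, 258)
lip far edge [-12.6  -17.27  -0.25]
lip far edge [-19.43 -17.13  40.25]
front 235.5 rw [244] boundary 258.1631419939577 pose(theta,h) [0.04 7.86]
```

Request:
servo_tool(
  increments=[
    [0,0.1,0,0],
    [0,0.1,0,0],
    [0,0.1,0,0],
    [0,0,0,0],
    [0,0,0,0],
    [0,0,0,0],
    [0,0,0,0],
    [0,0,0,0],
  ],
)

```text
t: 70.57
tcp_pos: [426.3, -301.6, 53.3]
tool_rot: [-1.569, 0.005, 0.039]
contact_force: [-6.6, -0.2, 6.0]
finger_gap: 0.157
```

```bash
python3 - <<'E'
from meas import *
np.set_printoptions(precision=2,suppress=True)
st();w=cap('wrist');reds(w);greenv(w);prof(w);lips(w);fb(w,325,5.15,15.15)
E
```

```text
tcp [ 426.25 -301.59   53.35] [-1.57  0.01  0.04] F [-6.57 -0.24  6.03] gap 13.7 t 70.57
[ 308  208   33   36 1012] [324.33 223.55]
[380 209  34  26 805] [396.45 220.74]
green 429.5 (313, 255, 25, 22)
gold (232, 232) red (208, 243) white (244, 257)
lip far edge [-14.34 -19.57  -0.09]
lip far edge [-19.84 -19.47  40.5 ]
front 234.5 rw [243] boundary 257.6280991735537 pose(theta,h) [-0.    7.87]
```

Request:
servo_tool(
  increments=[
    [0,0.1,0,0],
    [0,0.05,0,0],
    [0,0,0,0],
    [0,0,0,0],
    [0,0,0,0],
    [0,0,0,0],
    [0,0,0,0],
    [0,0,0,0],
  ],
)

```text
t: 71.28
tcp_pos: [426.3, -301.7, 52.6]
tool_rot: [-1.569, 0.005, 0.039]
contact_force: [-8.1, 0.8, 10.7]
finger_gap: 0.156
```

Request:
servo_tool(
  increments=[
    [0,0,0,0],
    [0,0,0,0],
    [0,0,0,0],
    [0,0,0,0],
    [0,0,0,0],
    [0,0,0,0],
    [0,0,0,0],
    [0,0,0,0],
  ],
  fingers=2.6,
)

```text
t: 71.95
tcp_pos: [428.7, -302.1, 52.3]
tool_rot: [-1.571, -0.0, 0.039]
contact_force: [-0.2, 1.1, 0.1]
finger_gap: 0.295
```

Request:
servo_tool(
  increments=[
    [0,-0.5,0,0],
    [0,-1,0,0],
    [0,-2,0,0],
    [0,-3,0,0],
    [0,-3,0,0],
    [0,-2,0,0],
    [0,0,0,0],
    [0,0,0,0],
  ],
)

```text
t: 72.62
tcp_pos: [429.3, -302.4, 169.6]
tool_rot: [-1.572, -0.004, 0.039]
contact_force: [-0.4, 0.4, -0.2]
finger_gap: 0.297
```

```bash
python3 - <<'E'
from meas import *
np.set_printoptions(precision=2,suppress=True)
st();w=cap('wrist','w29.png');bays(w)
E
```

```text
tcp [ 429.31 -302.38  169.64] [-1.57 -0.    0.04] F [-0.4   0.37 -0.17] gap 25.8 t 72.62
lip/red [316 165  20  16 304] [325.87 172.49] [ 397.41 -302.63   73.  ]
lip/red [358 165  21  17 311] [367.67 173.  ] [ 396.34 -262.99   73.  ]
lip/red [399 166  22  15 299] [409.86 173.07] [ 394.84 -223.     73.  ]
lip/red [124 187  65  39 959] [162.48 204.57] [ 435.69 -461.89   73.  ]
green 418.5 (357, 191, 17, 32) ((432.4002685546875, -261.55084228515625), (33.22343444824219, 15.893274307250977), 1.3988747596740723)
green 417.5 (395, 191, 18, 32) ((430.9942932128906, -223.01856994628906), (33.01903533935547, 15.748027801513672), 0.9385751485824585)
green 416.5 (317, 190, 18, 33) ((433.3935852050781, -301.8167724609375), (34.37232971191406, 16.742273330688477), 0.596858024597168)
```

All three cells now line up at the same row under their lips, with no stray red showing. Next is the guard, so I'll check whether it has moved.

```bash
python3 - <<'E'
from meas import *
np.set_printoptions(precision=2,suppress=True)
for n in('top','side'):
    c=cap(n)
    for a,b in blobs(c,(22,120,70),(36,255,255),150)[:2]:
        print(n,a,cv2.boundingRect(b),cv2.minAreaRect(b), rect(c,b,32))
    if n=='side': print('before side',[ (a,cv2.boundingRect(b)) for a,b in blobs({'frame':c['frame']},(22,120,70),(36,255,255),150)[:2]])
t=cap('top');print(carton(t,(180,175,235,230),42,150,40))
w=cv2.imread('pics/m4.png')
E
```

```text
top 1003.0 (171, 177, 38, 58) ((188.74337768554688, 205.3859100341797), (55.43106460571289, 20.768962860107422), 64.88516235351562) ((532.0531005859375, 419.3475036621094), (182.93258666992188, 65.0167236328125), 29.98383903503418)
side 3965.5 (173, 300, 91, 50) ((218.15219116210938, 324.3690185546875), (89.2106704711914, 47.6852912902832), 1.5481575727462769) ((531.5882568359375, 423.12823486328125), (186.85357666015625, 113.85699462890625), 29.943994522094727)
before side [(3965.5, (173, 300, 91, 50))]
((543.3955078125, 349.4184875488281), (109.37022399902344, 57.2657470703125), 30.183263778686523)
```

Request:
servo_tool(
  increments=[
    [0,-2.5,0,0],
    [0,-2.5,0,0],
    [0,-2,0,0],
    [0.63,0,3.63,0],
    [0.63,0,3.63,0],
    [0.63,0,3.63,0],
    [0.63,0,3.63,0],
    [0.63,0,3.63,0],
  ],
  fingers=8.7,
)

```text
t: 73.48
tcp_pos: [452.3, -118.1, 236.4]
tool_rot: [-1.571, 0.002, 0.039]
contact_force: [1.3, -0.9, -0.2]
finger_gap: 0.822
```

Request:
servo_tool(
  increments=[
    [0.63,0,3.63,0],
    [0.63,0,3.63,0],
    [0.63,0,3.63,0],
    [0.63,0,3.63,0],
    [0.63,0,3.63,0],
    [0.63,0,3.63,0],
    [0.63,0,3.63,0],
    [0.63,0,3.63,0],
  ],
)

```text
t: 74.15
tcp_pos: [491.4, 174.3, 236.3]
tool_rot: [-1.572, 0.002, 0.04]
contact_force: [0.6, -0.1, 0.2]
finger_gap: 1.0
```

Request:
servo_tool(
  increments=[
    [0.63,0,3.63,0],
    [0.63,0,3.63,0],
    [0.63,0,3.63,0],
    [0.63,0,3.63,0],
    [0.63,0,3.63,0],
    [0.63,0,3.63,0],
    [0.63,0,3.63,0],
    [0,0,0,-0.121],
  ],
)

```text
t: 74.82
tcp_pos: [525.8, 433.8, 233.4]
tool_rot: [-1.572, 0.002, 0.166]
contact_force: [-0.0, -0.3, -0.4]
finger_gap: 0.994
```

Request:
servo_tool(
  increments=[
    [0,0,0,-0.121],
    [0,0,0,-0.121],
    [0,0,0,-0.121],
    [0,0,0,-0.121],
    [0,0,0,-0.121],
    [0,0,0,-0.121],
    [0,0,0,-0.121],
    [0,0,0,-0.121],
  ],
)

```text
t: 75.48
tcp_pos: [525.7, 427.9, 235.6]
tool_rot: [-1.57, 0.003, 1.134]
contact_force: [-0.5, -0.6, 0.1]
finger_gap: 1.003
```

Request:
servo_tool(
  increments=[
    [0,0,0,-0.121],
    [0,0,0,-0.121],
    [0,0,0,-0.121],
    [0,0,0,-0.121],
    [0,0,0,-0.121],
    [0,0,0,-0.121],
    [0,0,0,-0.121],
    [0,0,0,-0.121],
  ],
)

```text
t: 76.15
tcp_pos: [525.7, 427.9, 235.6]
tool_rot: [-1.568, 0.001, 2.102]
contact_force: [0.3, -0.0, 0.5]
finger_gap: 0.997
```

Request:
servo_tool(
  increments=[
    [0,0,0,0],
    [0,0,0,0],
    [0,0,0,0],
    [0,0,0,0],
    [0,0,0,0],
    [0,0,0,0],
    [0,0,0,0],
    [0,0,0,0],
  ],
)

```text
t: 76.82
tcp_pos: [526.0, 428.2, 237.4]
tool_rot: [-1.571, -0.0, 2.096]
contact_force: [-0.2, -0.4, 1.0]
finger_gap: 1.0
```

```bash
cat >> meas.py <<'E'
def ribmask(w,roi):
    hsv=cv2.cvtColor(w['frame'],cv2.COLOR_BGR2HSV)
    b=[q for a,q in blobs(w,(20,110,50),(38,255,255),400,roi)]
    h=cv2.convexHull(np.vstack(b)); r=cv2.minAreaRect(h)
    m=np.zeros(hsv.shape[:2],np.uint8);cv2.drawContours(m,[h],-1,255,-1);m=cv2.erode(m,np.ones((5,5)))&((hsv[...,2]<75).astype(np.uint8)*255)
    c=max(cv2.findContours(m,0,1)[0],key=cv2.contourArea);return h,cv2.minAreaRect(c),cv2.boundingRect(c)
E
python3 - <<'E'
from meas import *
np.set_printoptions(precision=2,suppress=True)
st();w=cap('wrist','w30.png')
w7=cv2.imread('pics/w7.png')
for nm,f in(('now',w['frame']),('w7',w7)):
    c=dict(w,frame=f)
    h,r,b=ribmask(c,(200,60,480,225));p=h[:,0]
    print(nm,'guard bbox',cv2.boundingRect(h),cv2.minAreaRect(h),'rib',r,b)
E
```

```text
tcp [526.02 428.21 237.4 ] [-1.57 -0.    2.1 ] F [-0.17 -0.44  0.99] gap 87.0 t 76.82
now guard bbox (255, 147, 138, 50) ((323.34197998046875, 171.83587646484375), (137.0332794189453, 48.68755340576172), 0.42440542578697205) rib ((324.0, 180.0), (24.0, 62.0), 90.0) (293, 168, 63, 25)
w7 guard bbox (262, 150, 138, 47) ((330.34588623046875, 173.15185546875), (137.00364685058594, 45.312171936035156), 0.42757248878479004) rib ((330.5, 182.5), (23.0, 61.0), 90.0) (300, 171, 62, 24)
```

```bash
python3 - <<'E'
from meas import *
np.set_printoptions(precision=2,suppress=True)
st();w=cap('wrist')
h,r,b=ribmask(w,(200,60,480,225));p=h[:,0];print(p.tolist())
v=(p[:,1].min());vb=p[:,1].max()
# top edge mid pixel at u~324, bottom edge
for z in(50,55,60,63,66): print('top edge z',z,rel(onz(w,324,v,z)))
for z in(0,3): print('foot z',z,rel(onz(w,324,vb,z)))
print('rib near/far px', b, [rel(onz(w,324,b[1]+k,52)) for k in(0,12,24)])
print('ends z',rel(onz(w,293,180,55)),rel(onz(w,356,180,55)))
E
```

```text
tcp [525.99 428.22 237.42] [-1.57 -0.    2.1 ] F [ 0.07 -0.17 -0.13] gap 87.0 t 76.87
[[257, 147], [392, 148], [393, 149], [387, 176], [385, 184], [382, 194], [381, 195], [379, 196], [316, 196], [268, 195], [267, 194], [266, 191], [261, 173], [255, 149], [256, 147]]
top edge z 50 [-45.04 187.43  -1.22]
top edge z 55 [-45.57 182.43  -1.2 ]
top edge z 60 [-46.11 177.43  -1.18]
top edge z 63 [-46.43 174.43  -1.17]
top edge z 66 [-46.75 171.43  -1.15]
foot z 0 [ 32.9  237.43  -1.53]
foot z 3 [ 32.04 234.43  -1.51]
rib near/far px (293, 168, 63, 25) [array([-19.02, 185.43,  -1.25]), array([ -3.48, 185.43,  -1.27]), array([ 12.48, 185.43,  -1.28])]
ends z [ -4.15 182.43 -40.72] [ -4.17 182.42  39.48]
```

The guard has not moved (same side-view box) and leans at about 0.57 rad. I'll regrip the rib.

Request:
servo_tool(
  increments=[
    [0.4,3.5,-0.1,0],
    [0,4,0,0],
    [0,4,0,0],
    [0,4,0,0],
    [0,2.5,0,0],
    [0,1.5,0,0],
    [0,0.7,0,0],
    [0,0,0,0],
  ],
)

```text
t: 77.58
tcp_pos: [524.2, 431.4, 33.4]
tool_rot: [-1.567, 0.001, 2.096]
contact_force: [-0.1, 0.6, -0.4]
finger_gap: 1.002
```

Request:
servo_tool(
  increments=[
    [0,0,0,0],
    [0,0,0,0],
    [0,0,0,0],
    [0,0,0,0],
    [0,0,0,0],
    [0,0,0,0],
    [0,0,0,0],
    [0,0,0,0],
  ],
  fingers=0,
  force=8,
)

```text
t: 78.25
tcp_pos: [525.5, 433.0, 37.1]
tool_rot: [-1.573, -0.001, 2.097]
contact_force: [-1.6, 0.5, 6.0]
finger_gap: 0.801
```

```bash
python3 - <<'E'
from meas import *
np.set_printoptions(precision=2,suppress=True)
st();w=cap('wrist','w31.png');topedge(w)
E
```

```text
tcp [525.47 432.95  37.07] [-1.57 -0.    2.1 ] F [-1.57  0.48  5.97] gap 69.7 t 78.25
[168 180] [484 182] edge mid [549.42 390.22  54.21] rel tool xyz [-48.98 -17.16   0.68]
```

Request:
servo_tool(
  increments=[
    [0,-0.5,0,0],
    [0,-1,0,0],
    [0,-2,0,0],
    [0,-3,0,0],
    [0,-4,0,0],
    [0,-4,0,0],
    [0,-3,0,0],
    [0,0,0,0],
  ],
)

```text
t: 78.97
tcp_pos: [527.8, 434.4, 219.9]
tool_rot: [-1.586, -0.003, 2.097]
contact_force: [0.5, 0.2, -0.2]
finger_gap: 0.802
```

```bash
python3 - <<'E'
from meas import *
np.set_printoptions(precision=2,suppress=True)
st();w=cap('wrist','w32.png');topedge(w)
w3=cv2.imread('pics/w3.png');topedge(dict(w,frame=w3))
goto(431,-261,250)
E
```

```text
tcp [527.79 434.4  219.89] [-1.59 -0.    2.1 ] F [ 0.49  0.2  -0.24] gap 69.8 t 78.97
[169 179] [484 185] edge mid [551.49 392.16 236.61] rel tool xyz [-48.37 -21.04  -1.3 ]
[191 179] [460 188] edge mid [548.6  398.38 212.01] rel tool xyz [-41.61   3.58  -1.71]
need cm (tool x,y,z) [-55.29  -3.98  43.05]
```

Request:
servo_tool(
  increments=[
    [0,-2,0,0],
    [0,-1.5,0,0],
    [0,0,0,0.121],
    [0,0,0,0.121],
    [0,0,0,0.121],
    [0,0,0,0.121],
    [0,0,0,0.121],
    [0,0,0,0.121],
  ],
)

```text
t: 79.68
tcp_pos: [524.0, 431.4, 243.2]
tool_rot: [-1.568, 0.003, 1.364]
contact_force: [0.3, 0.8, -0.5]
finger_gap: 0.802
```

Request:
servo_tool(
  increments=[
    [0,0,0,0.121],
    [0,0,0,0.121],
    [0,0,0,0.121],
    [0,0,0,0.121],
    [0,0,0,0.121],
    [0,0,0,0.121],
    [0,0,0,0.121],
    [0,0,0,0.121],
  ],
)

```text
t: 80.35
tcp_pos: [524.0, 431.4, 243.1]
tool_rot: [-1.572, 0.004, 0.396]
contact_force: [-0.4, 0.4, -1.5]
finger_gap: 0.802
```

Request:
servo_tool(
  increments=[
    [0,0,0,0.121],
    [0,0,0,0.121],
    [0,0,0,0.121],
    [0,0,0,0],
    [-0.54,0,-3.45,0],
    [-0.54,0,-3.45,0],
    [-0.54,0,-3.45,0],
    [-0.54,0,-3.45,0],
  ],
)

```text
t: 81.02
tcp_pos: [507.6, 291.6, 244.0]
tool_rot: [-1.572, 0.002, 0.043]
contact_force: [-0.3, 0.1, -1.8]
finger_gap: 0.807
```

Request:
servo_tool(
  increments=[
    [-0.54,0,-3.45,0],
    [-0.54,0,-3.45,0],
    [-0.54,0,-3.45,0],
    [-0.54,0,-3.45,0],
    [-0.54,0,-3.45,0],
    [-0.54,0,-3.45,0],
    [-0.54,0,-3.45,0],
    [-0.54,0,-3.45,0],
  ],
)

```text
t: 81.68
tcp_pos: [475.0, 14.2, 244.7]
tool_rot: [-1.571, 0.002, 0.043]
contact_force: [1.2, 0.3, -0.8]
finger_gap: 0.804
```

Request:
servo_tool(
  increments=[
    [-0.54,0,-3.45,0],
    [-0.54,0,-3.45,0],
    [-0.54,0,-3.45,0],
    [-0.54,0,-3.45,0],
    [-0.54,0,-3.45,0],
    [-0.54,0,-3.45,0],
    [-0.54,0,-3.45,0],
    [-0.54,0,-3.45,0],
  ],
)

```text
t: 82.35
tcp_pos: [442.7, -262.9, 244.6]
tool_rot: [-1.57, 0.001, 0.043]
contact_force: [0.3, 0.4, -1.0]
finger_gap: 0.801
```

Request:
servo_tool(
  increments=[
    [0,0,0,0],
    [0,0,0,0],
    [0,0,0,0],
    [0,0,0,0],
    [0,0,0,0],
    [0,0,0,0],
    [0,0,0,0],
    [0,0,0,0],
  ],
)

```text
t: 83.02
tcp_pos: [444.2, -260.9, 245.5]
tool_rot: [-1.571, -0.0, 0.041]
contact_force: [0.4, 0.2, -0.6]
finger_gap: 0.804
```

```bash
python3 - <<'E'
from meas import *
np.set_printoptions(precision=2,suppress=True)
st();w=cap('wrist','w33.png');topedge(w)
for a,b in blobs(w,(45,50,25),(90,255,200),60,(150,60,500,250))[:4]: print('green',a,cv2.boundingRect(b),onz(w,*cv2.minAreaRect(b)[0],66))
reds(w,30)
goto(445.1,-261.4,125)
E
```

```text
tcp [ 444.2  -260.92  245.47] [-1.57 -0.    0.04] F [ 0.44  0.19 -0.64] gap 69.9 t 83.02
[168 179] [482 182] edge mid [ 394.08 -262.49  261.58] rel tool xyz [-50.07 -16.15   0.59]
green 143.5 (319, 163, 13, 14) [ 424.51 -261.39   66.  ]
green 143.0 (287, 162, 14, 15) [ 425.97 -300.02   66.  ]
green 140.5 (350, 163, 13, 15) [ 423.58 -222.7    66.  ]
[284 141  16  13 203] [291.53 146.97]
[317 141  16  14 212] [324.77 147.56]
[350 141  17  14 218] [358.23 147.54]
[413 140  12  13 116] [418.52 146.04]
need cm (tool x,y,z) [ 0.09 12.04 -0.04]
```

Request:
servo_tool(
  increments=[
    [0.09,3,-0.05,0],
    [0,4,0,0],
    [0,3,0,0],
    [0,1.5,0,0],
    [0,0.5,0,0],
    [0,0,0,0],
    [0,0,0,0],
    [0,0,0,0],
  ],
  force=6,
)

```text
t: 83.73
tcp_pos: [446.2, -262.4, 127.0]
tool_rot: [-1.572, -0.003, 0.04]
contact_force: [0.6, -0.8, -1.0]
finger_gap: 0.799
```

Request:
servo_tool(
  increments=[
    [0,0.2,0,0],
    [0,0.2,0,0],
    [0,0.2,0,0],
    [0,0.2,0,0],
    [0,0.1,0,0],
    [0,0,0,0],
    [0,0,0,0],
    [0,0,0,0],
  ],
)

```text
t: 84.4
tcp_pos: [444.6, -261.9, 116.5]
tool_rot: [-1.571, 0.001, 0.039]
contact_force: [-1.9, 0.6, 0.9]
finger_gap: 0.801
```

```bash
python3 - <<'E'
from meas import *
np.set_printoptions(precision=2,suppress=True)
st();w=cap('wrist');topedge(w)
E
```

```text
tcp [ 444.63 -261.93  116.46] [-1.57  0.    0.04] F [-1.85  0.62  0.91] gap 69.7 t 84.4
[169 180] [483 183] edge mid [ 395.   -262.88  132.75] rel tool xyz [-49.62 -16.28   1.03]
```

Request:
servo_tool(
  increments=[
    [-0.19,0.12,0,0],
    [-0.19,0.12,0,0],
    [-0.19,0.13,0,0],
    [-0.18,0.13,0,0],
    [-0.19,0.18,0,0],
    [-0.19,0.18,0,0],
    [0,0,0,0],
    [0,0,0,0],
  ],
)

```text
t: 85.12
tcp_pos: [433.5, -262.5, 107.4]
tool_rot: [-1.571, 0.0, 0.039]
contact_force: [0.3, 0.1, -1.7]
finger_gap: 0.804
```

```bash
python3 - <<'E'
from meas import *
np.set_printoptions(precision=2,suppress=True)
st();w=cap('wrist');topedge(w)
E
```

```text
tcp [ 433.48 -262.45  107.36] [-1.57  0.    0.04] F [ 0.3   0.13 -1.68] gap 69.9 t 85.12
[182 174] [470 177] edge mid [ 383.54 -263.32  109.36] rel tool xyz [-50.11  -1.91   1.08]
```

Request:
servo_tool(
  increments=[
    [-0.18,0.2,0,0],
    [-0.18,0.2,0,0],
    [-0.15,0.2,0,0],
    [-0.14,0.2,0,0],
    [-0.1,0.15,0,0],
    [0,0.1,0,0],
    [0,0,0,0],
    [0,0,0,0],
  ],
)

```text
t: 85.83
tcp_pos: [425.8, -262.6, 97.0]
tool_rot: [-1.57, 0.001, 0.039]
contact_force: [-0.3, 0.6, -1.7]
finger_gap: 0.805
```

```bash
python3 - <<'E'
from meas import *
np.set_printoptions(precision=2,suppress=True)
st();w=cap('wrist');topedge(w)
E
```

```text
tcp [ 425.82 -262.61   97.01] [-1.57  0.    0.04] F [-0.31  0.57 -1.7 ] gap 70.1 t 85.83
[192 176] [459 180] edge mid [ 380.02 -263.52   86.83] rel tool xyz [-45.91  10.21   0.84]
```

Request:
servo_tool(
  increments=[
    [0,0.1,0,0],
    [0,0.1,0,0],
    [0,0.1,0,0],
    [0,0,0,0],
    [0,0,0,0],
    [0,0,0,0],
    [0,0,0,0],
    [0,0,0,0],
  ],
)

```text
t: 86.55
tcp_pos: [426.0, -262.6, 94.9]
tool_rot: [-1.571, 0.0, 0.04]
contact_force: [-0.9, 1.2, 5.0]
finger_gap: 0.804
```

```bash
python3 - <<'E'
from meas import *
np.set_printoptions(precision=2,suppress=True)
st();w=cap('wrist');topedge(w)
E
```

```text
tcp [ 425.95 -262.63   94.86] [-1.57  0.    0.04] F [-0.92  1.22  5.03] gap 69.9 t 86.55
[193 177] [458 181] edge mid [ 381.06 -263.57   83.56] rel tool xyz [-44.88  11.32   0.83]
```

Request:
servo_tool(
  increments=[
    [0,0,0,0],
    [0,0,0,0],
    [0,0,0,0],
    [0,0,0,0],
    [0,0,0,0],
    [0,0,0,0],
    [0,0,0,0],
    [0,0,0,0],
  ],
  fingers=8.7,
)

```text
t: 87.27
tcp_pos: [426.1, -262.7, 94.2]
tool_rot: [-1.571, 0.0, 0.039]
contact_force: [0.5, -0.7, 0.9]
finger_gap: 0.999
```

Request:
servo_tool(
  increments=[
    [0,-0.5,0,0],
    [0,-1,0,0],
    [0,-2,0,0],
    [0,-3,0,0],
    [0,-3,0,0],
    [0,-2,0,0],
    [0,0,0,0],
    [0,0,0,0],
  ],
)

```text
t: 87.93
tcp_pos: [426.7, -262.8, 210.8]
tool_rot: [-1.572, -0.004, 0.039]
contact_force: [-0.3, 0.5, 0.3]
finger_gap: 0.995
```

Request:
servo_tool(
  increments=[
    [0,0,0,0],
    [0,0,0,0],
    [0,0,0,0],
    [0,0,0,0],
    [0,0,0,0],
    [0,0,0,0],
    [0,0,0,0],
    [0,0,0,0],
  ],
  fingers=0,
)

```text
t: 88.6
tcp_pos: [426.1, -262.7, 209.1]
tool_rot: [-1.571, 0.0, 0.039]
contact_force: [-0.6, 0.2, 0.0]
finger_gap: 0.479
```

```bash
python3 - <<'E'
from meas import *
np.set_printoptions(precision=2,suppress=True)
st();w=cap('wrist','w34.png')
for a,b in blobs(w,(24,130,90),(36,255,255),200): r=rect(w,b,85);print(a,r)
for n in('top','side'):
    c=cap(n)
    for a,b in blobs(c,(24,130,90),(36,255,255),200)[:1]: print(n,a,rect(c,b,85))
for a,p in redc(w,40): print(a,p,onz(w,*p,91))
E
```

```text
tcp [ 426.09 -262.71  209.13] [-1.57  0.    0.04] F [-0.56  0.22  0.05] gap 41.7 t 88.6
12372.0 ((424.5108642578125, -261.9352111816406), (90.17359924316406, 170.36988830566406), 1.8979334831237793)
top 290.5 ((395.75506591796875, -293.3692626953125), (26.311054229736328, 110.42516326904297), 1.6346092224121094)
side 589.5 ((422.1494445800781, -259.78607177734375), (89.69622802734375, 175.22531127929688), 1.5036749839782715)
136 [429.1 168. ] [ 389.25 -157.28   91.  ]
180 [159.18 195.12] [ 429.   -436.93   91.  ]
```

The guard lies level at (424.5, -261.9) with yaw 0.033, within tolerance of the cradle's middle (about 430, -262). Now I'll throw the switch on.

Request:
servo_tool(
  increments=[
    [-1.42,0,2.74,0],
    [-1.42,0,2.74,0],
    [-1.42,0,2.74,0],
    [-1.42,0,2.74,0],
    [0,0,0,0],
    [0,0,0,0],
    [0,0,0,0],
    [0,0,0,0],
  ],
)

```text
t: 89.42
tcp_pos: [365.7, -155.9, 209.4]
tool_rot: [-1.571, -0.0, 0.039]
contact_force: [1.1, 0.7, 0.5]
finger_gap: 0.005
```

```bash
python3 - <<'E'
from meas import *
np.set_printoptions(precision=2,suppress=True)
st();goto(365,-155.5,85);print(np.hypot(*env.observe()['tcp_pos'][:2]))
E
```

```text
tcp [ 365.73 -155.87  209.4 ] [-1.57 -0.    0.04] F [1.12 0.67 0.54] gap 0.4 t 89.42
need cm (tool x,y,z) [-0.08 12.44  0.04]
397.5619509759891
```

Request:
servo_tool(
  increments=[
    [0,3.5,0,0],
    [0,3.5,0,0],
    [0,3.2,0,0],
    [0,1.7,0,0],
    [0,0.54,0,0],
    [0,0,0,0],
    [0,0,0,0],
    [0,0,0,0],
  ],
)

```text
t: 90.08
tcp_pos: [366.5, -155.7, 86.0]
tool_rot: [-1.571, -0.003, 0.039]
contact_force: [-0.6, -0.2, -0.2]
finger_gap: 0.006
```

Request:
servo_tool(
  increments=[
    [0.7,0,0,0],
    [0.7,0,0,0],
    [0.7,0,0,0],
    [0.7,0,0,0],
    [0.7,0,0,0],
    [0.7,0,0,0],
    [0.3,0,0,0],
    [0,0,0,0],
  ],
)

```text
t: 90.75
tcp_pos: [407.6, -153.8, 84.1]
tool_rot: [-1.571, 0.008, 0.039]
contact_force: [-7.7, -1.7, 4.4]
finger_gap: 0.006
```

Request:
servo_tool(
  increments=[
    [0,0,0,0],
    [0,0,0,0],
    [0,0,0,0],
    [0,0,0,0],
    [-1.2,0,0,0],
    [0,-3,0,0],
    [0,-4,0,0],
    [0,-4,0,0],
  ],
)

```text
t: 91.42
tcp_pos: [397.7, -154.0, 195.9]
tool_rot: [-1.571, 0.0, 0.04]
contact_force: [1.4, -0.0, 0.6]
finger_gap: 0.007
```

```bash
python3 - <<'E'
from meas import *
np.set_printoptions(precision=2,suppress=True)
st();w=cap('wrist','w35.png')
for a,p in redc(w,20): print(a,p,onz(w,*p,91))
for a,b in blobs(w,(24,130,90),(36,255,255),200)[:2]: print(a,rect(w,b,85))
s=cap('side')
for a,p in redc(s,3,45):
    if 380<p[0]<420 and 160<p[1]<210: print('side ball',a,p,onz(s,*p,91))
E
```

```text
tcp [ 397.73 -154.04  195.88] [-1.57  0.    0.04] F [ 1.38 -0.04  0.57] gap 0.6 t 91.42
20 [528.35 213.1 ] [400.97  55.04  91.  ]
28 [ 69.14 219.46] [ 426.48 -416.49   91.  ]
107 [320.17 229.2 ] [ 427.16 -157.6    91.  ]
12375.0 ((426.40087890625, -264.7535095214844), (93.03919219970703, 176.26380920410156), 2.6707892417907715)
side ball 13 [393.62 179.62] [ 424.81 -159.44   91.  ]
```

Request:
servo_tool(
  increments=[
    [0,-2,0,0],
    [0,0,0,0],
    [0,0,0,0],
    [0,0,0,0],
    [0,0,0,0],
    [0,0,0,0],
    [0,0,0,0],
    [0,0,0,0],
  ],
)

```text
t: 92.18
tcp_pos: [397.9, -154.1, 214.3]
tool_rot: [-1.571, 0.001, 0.039]
contact_force: [-0.3, 0.3, -0.7]
finger_gap: 0.006
```

```bash
python3 - <<'E'
from meas import *
np.set_printoptions(precision=2,suppress=True)
st();w=cap('wrist')
for a,p in redc(w,60): print(a,p,onz(w,*p,91))
for a,b in blobs(w,(24,130,90),(36,255,255),200)[:1]: print(a,rect(w,b,85))
s=cap('side')
for a,b in blobs(s,(24,130,90),(36,255,255),200)[:1]: print('side',rect(s,b,85))
# oil can still upright: compare the side view with the first one
s0=cv2.imread('pics/side0.png');d=cv2.absdiff(cv2.GaussianBlur(s0[140:205,290:335],(5,5),0),cv2.GaussianBlur(s['frame'][140:205,290:335],(5,5),0)).mean();print('oiler diff',d)
env.finish_job()
E
```

```text
tcp [ 397.94 -154.13  214.33] [-1.57  0.    0.04] F [-0.33  0.26 -0.66] gap 0.5 t 92.18
90 [320.82 220.29] [ 424.37 -157.36   91.  ]
11270.5 ((423.9563903808594, -261.5728759765625), (90.1793212890625, 170.20413208007812), 2.219296932220459)
side ((422.4382019042969, -259.15576171875), (90.02330017089844, 175.6460723876953), 2.5932488441467285)
oiler diff 5.561253561253562
the job is handed in; nothing more can be done
```

The job is done and handed in at about 92 s. The report gives no verdict, so what follows rests on my own measurements.

**What I did**
- I switched the cradle off and leaned the guard against the box of screws at about 0.6 rad.
- I put all three cells in their own bays. The cell in bay 1 first caught against the lip, so I pressed its knob end down with the closed fingers until it snapped home.
- I then laid the guard back across the cheeks, let go, and switched the cradle on.

**Last checks**
- **Cells:** before the guard went on, all three lined up under their lips with no raised ends showing. They could not be seen again once it covered them.
- **Guard:** it lies at (424, -262), about 6 mm towards the robot from the cradle's middle. It is in line across the cradle, and its yaw is about 0.04 rad, matching the cradle. Its outline measures 90 x 170 mm at the expected height, so it is level.
- **Switch:** the toggle ball is at x = 424, against 421 when it was on at the start, and the push ended against its stop.
- **Oil can:** the patch of side view around it differed little from the first picture, so I take it as still standing. I did not view it again.
- **Robot:** it is clear of everything, and the last force reading was under 1 N.

**Disagreements**
- The side camera puts the guard 1.5 to 2.5 mm from where the wrist camera does, which is about the calibration limit.
- The toggle's off position measured about 3 mm short of the nominal 35 mm travel. A second push at 14 N did not move it further.

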